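Stand battery cells in the tray, lock it and scan its label

ROBOT

A 6-joint arm with a two-finger parallel gripper is mounted at the origin on the work surface. World frame = base frame: x ahead of the robot, y to its left, z up, the work surface at z = 0. Lengths are in m, angles in rad, forces in N, time in s.
With the tool pointing down it reaches from about 0.35 to 0.775 m from the base axis. Payload 5.5 kg.
Tool frame: the origin (TCP) lies at the very end of the fingers, on their centre line; the grasp point (between the pads) lies 19 mm behind it (env.grasp_offset is the distance from the TCP to the grasp point, in m); z points along the fingers, x is the direction in which the jaws open and shut, and the axes are right-handed (so a half turn about z gives the same grasp; the last joint's range is limited). The gripper opens to 85 mm and grips with 20 to 120 N. Pads are 22 mm wide; open, the fingers measure 114 mm over their backs; the gripper's body (76 mm by 85 mm) begins 54 mm behind the grasp point. The pads swing forward as they close: fully open they stand 13 mm farther back than shut.
Start: joints at [1.097, 0.313, 0.046, 1.304, 0, 1.431], TCP at [0.188, 0.543, 0.231] pointing down, gripper open.
Joint ranges: [-2.76, 2.76], [-0.86, 1.69], [-1.03, 1.26], [-2.2, 2.34], [-1.47, 1.5], [-3.14, 3.14]. Speed limits (rad/s): [2.57, 2.57, 3.14, 3.14, 3.14, 3.14].

INTERFACE

Orientations are given as a unit quaternion [w, x, y, z].
In Python, from workcell import status, viewer, env gives the robot as it stands.
- The arm moves only by the tool carry_out, never from a script. Its argument "plan" is a list of rows, each an object of numbers: "x", "y", "z": the shift along the tool's x, y, z in m; "ax", "ay", "az": the turn, a rotation vector about the tool's x, y, z in rad; "hand": the opening, from 0 (shut) to 1 (fully open). In form: [{"x": .., "y": .., "z": .., "ax": .., "ay": .., "az": .., "hand": ..}, ...]. A call has 1 to 12 rows; each row is the pose to reach, as a shift and turn from the pose measured when the call began, along the tool's axes at that moment; what a row does not reach only later rows make up. A row lasts 1/12 s, in which the tool goes at most 41.7 mm and 7.16 degrees, less where a joint would pass 70% of its speed; a pose out of reach is approached as far as the arm can. A call with a gripper value outside its range is refused whole. The fingers move at their own pace and stop on an object; "squeeze" is the grip in N (left out, the last holds). Time passes only in rows, so rows that repeat a pose let the fingers close. It gives the time, the measured TCP pose, the force and the opening at its end, in the units of the state.
- status.get_state(): the state, without advancing time (a new reading comes with each control period).
- viewer.read_camera(name): name is "side" or "top" or "wrist"; returns the picture (400x640x3 uint8, red, green, blue); there is no depth.
- viewer.camera_model(name): a dict with "vfov" (degrees; the focal length in pixels is half the picture's height over the tangent of half this angle, whatever the lens; pixels are square), "cx", "cy" (the principal point, pixels), "T" (4x4, takes a point from camera to world coordinates). Camera axes: x right, y down, z forward; pixel columns grow to the right and rows downward; lengths in m; the calibration is good to about 2 mm. A picture is of the moment at which its call begins: read the wrist's pose just before it. camera_model takes no time and is no camera call; for the wrist camera it gives the pose at the moment of the call.
- env.hand_in(): hands the job in, once; it reports no verdict.
The state is a dict: "clock": time; "joint_pos": joint angles; "qvel": joint speeds; "tau": joint torques, N m; "tcp_pos": TCP position; "orientation": TCP orientation; "wrist_force": force on the tool from outside, world axes, zero at the start; "ft_torque": the same for the moment, N m; "finger_gap": finger opening in m.
Only numpy, scipy, OpenCV 4.12 (cv2) and the standard library are available. Lean on these libraries where they do the work, as an engineer would, in place of code of your own. Each camera call takes 0.05 s, during which the arm holds its last target.

TASK

Throw the tray's lever into the load notch (one white line), then stand every flat battery cell that lies on the bench upright in the tray, on its short thin edge with the terminals up, one in a bay, broad faces across the row of bays. Then throw the lever into the lock notch (two white lines), and hold the scanner on the tray's bar-code label, steady for a second. Finally put the scanner back upright on its rubber pad, and leave the bin, the jar and the tape alone.

Things in the scene. Friction and masses are not known exactly. Their poses are not given: they have to be found in the camera images.
- cell1: flat battery cell, possibly absent: blue case 90 x 60 x 22 mm (its x, y, z), 280 g, black cap and two small aluminium terminals standing out 9 mm on its +x end. Starts lying flat, terminals roughly towards the robot. Origin: centre of the broad face that is underneath at the start (11 mm from mid-thickness); z points up as it lies at the start
- cell2: flat battery cell, possibly absent: blue case 90 x 60 x 22 mm (its x, y, z), 280 g, black cap and two small aluminium terminals standing out 9 mm on its +x end. Starts lying flat, terminals roughly towards the robot. Origin: centre of the broad face that is underneath at the start (11 mm from mid-thickness); z points up as it lies at the start
- cell3: flat battery cell, possibly absent: blue case 90 x 60 x 22 mm (its x, y, z), 280 g, black cap and two small aluminium terminals standing out 9 mm on its +x end. Starts lying flat, terminals roughly towards the robot. Origin: centre of the broad face that is underneath at the start (11 mm from mid-thickness); z points up as it lies at the start
- cell4: flat battery cell, possibly absent: blue case 90 x 60 x 22 mm (its x, y, z), 280 g, black cap and two small aluminium terminals standing out 9 mm on its +x end. Starts lying flat, terminals roughly towards the robot. Origin: centre of the broad face that is underneath at the start (11 mm from mid-thickness); z points up as it lies at the start
- tray: fixed black open tray, 190 x 150 mm outside, walls 30 mm high and 5 mm thick, floor 6 mm thick; grey flange (70 mm wide, 8 mm thick) along its -y side carries the label plate and lock lever. Three ribs 6 mm wide, 8 mm high on the floor make four bays in a row along x, each 38 mm (x) by 140 mm (y). Origin: centre of its underside, on the bench; x roughly away from the robot
- bay1 (a point): centre of the floor (top of it, 6 mm above the bench) of bay 1 of the tray, counted from the robot's side; bays are 44 mm apart; axes as the tray
- bay2 (a point): centre of the floor (top of it, 6 mm above the bench) of bay 2 of the tray, counted from the robot's side; bays are 44 mm apart; axes as the tray
- bay3 (a point): centre of the floor (top of it, 6 mm above the bench) of bay 3 of the tray, counted from the robot's side; bays are 44 mm apart; axes as the tray
- bay4 (a point): centre of the floor (top of it, 6 mm above the bench) of bay 4 of the tray, counted from the robot's side; bays are 44 mm apart; axes as the tray
- lever (a joint): tray lock lever: horizontal 80 mm steel arm turning about a vertical axis on the tray's flange, with an upright black knob at its end. Angle in rad, positive anticlockwise seen from above, range 0 to 1.4 with free travel past both notches; stays where it is left (3 N at the knob moves it). 0.2 = load notch (one white line), 0.95 = lock notch (two white lines)
- lever_grip (a point): mid-height of the lever's upright round knob, 22 mm diameter, reaching from 50 to 102 mm above the bench; this point is 80 mm above it, moves with the lever, and is 80 mm from the pivot axis
- load_notch (a point): where the middle of the knob (lever_grip) is when the lever is in the load notch (one white line), 80 mm above the bench
- lock_notch (a point): where the middle of the knob (lever_grip) is when the lever is in the lock notch (two white lines), 80 mm above the bench
- lever_pivot (a point): on the lever's vertical pivot axis, fixed to the tray, 80 mm above the bench
- label (a point): centre of the bar-code label on the plate on the tray's flange, 50 x 40 mm, 45 mm above the bench; it leans back 45 degrees, facing the tray's -y side and up; axes as the tray
- label_front (a point): point in the air 90 mm square out from the label's centre (along (0, -0.707, 0.707) in the tray's frame); the scanner window belongs here
- scanner: hand scanner, 200 g: grey handle 100 x 34 x 36 mm (x from -60 to +40 mm), black head 44 mm wide on its front end, up to 75 mm high, its glass window looking forward and 45 degrees down. Origin: centre of the underside; x forward to the head, z up. Grip the handle across its 34 mm around x = -20 mm
- window (a point): centre of the scanner's window, at (70, 0, 27) mm in the scanner's frame
- beam_spot (a point): point on the scanner's beam 90 mm ahead of the window, at (133, 0, -36) mm in the scanner's frame; to be put on the label
- pad: fixed black rubber parking pad for the scanner, 160 x 90 x 4 mm; origin: centre of its underside, on the bench
- screw_bin: small blue bin, 80 x 90 x 45 mm, a bystander; origin: centre of its underside
- jar: small jar with a dark lid, 48 mm across, 55 mm high, a bystander; origin: centre of its underside
- tape: roll of tape lying flat, 90 mm across, 24 mm high, a bystander; origin: centre of its underside

How it is judged:
By the outcome, as a careful person would: the job done as asked, in the order asked, and still so for the second after the job is handed in, with the robot touching nothing.
Of cell1, cell2, cell3, cell4 only 3 to 4 are there at a start; the rules pass over those that are not, and their reading is None.
At some moment in a run one of scanner may be knocked a few centimetres aside while the robot is not near it.
It also fails if it takes over 208 s, if anything falls off the work surface, if the arm or the gripper's body presses on something with over 40 N, if the wrist force passes 120 N, or if a joint passes its speed limit or range.

## Working session

There is one attempt and no reset: what is moved stays moved. The work goes in short steps, Python scripts to look and compute and a tool call to move; the robot and the scene stay as the last step left them, time stands still between calls to the robot, and variables do not carry over. Pictures are saved under pics/ and viewed, and the job is handed in when it is done.

Besides the shell and the picture viewer there is one more tool, called after "Call:" as name([rows], argument=value, ...), one row to a line, values as JSON. carry_out: Moves the arm, as the interface text tells. Its arguments: {"type":"object","properties":{"plan":{"type":"array"},"squeeze":{"type":"number"}},"required":["plan"]}

```bash
ls; mkdir -p pics
python3 - <<'E'
from workcell import status, viewer, env
import cv2
print(status.get_state())
print(env.grasp_offset,[a for a in dir(env) if a[0]!='_'])
for n in ("side","top","wrist"):
    m=viewer.camera_model(n); print(n,m)
    cv2.imwrite(f"pics/{n}0.png",viewer.read_camera(n)[:,:,::-1])
E
```

```text
pics
{'clock': 0.0, 'joint_pos': array([1.09738354e+00, 3.13987922e-01, 4.49733564e-02, 1.30356464e+00,
       4.34111197e-05, 1.43120749e+00]), 'qvel': array([-0.00359647, -0.00115616,  0.00090058,  0.00118375, -0.0002704 ,
       -0.00046787]), 'tau': array([ 8.26597193e-05, -4.80629396e+01,  2.98531812e+01,  1.91420614e-02,
       -1.43661196e-04,  1.83598246e-05]), 'tcp_pos': array([0.1881655 , 0.54281489, 0.23041365]), 'orientation': array([ 3.91511945e-04,  8.14756788e-01,  5.79802192e-01, -8.01156932e-04]), 'wrist_force': array([ 0.44956493,  0.93168482, -0.8396504 ]), 'ft_torque': array([ 0.02054434, -0.02671443,  0.01031018]), 'finger_gap': 0.08519532203008531}
0.0187 ['MotionError', 'grasp_offset', 'hand_in']
side {'vfov': 42.22830042595258, 'cx': 326.5400111305132, 'cy': 195.14361920915394, 'T': array([[ 0.99831677, -0.0469538 ,  0.03404373,  0.55432283],
       [-0.05694013, -0.68196103,  0.72916869, -1.01079878],
       [-0.01102075, -0.72987978, -0.68348669,  0.99033405],
       [ 0.        ,  0.        ,  0.        ,  1.        ]])}
top {'vfov': 49.644097564941674, 'cx': 323.0970819190749, 'cy': 193.5803879342905, 'T': array([[-0.00843573, -0.99229133,  0.12363961,  0.47036517],
       [-0.9998657 ,  0.00663286, -0.01498601, -0.01500901],
       [ 0.0140504 , -0.12374943, -0.99221402,  1.22662666],
       [ 0.        ,  0.        ,  0.        ,  1.        ]])}
wrist {'vfov': 66.67301925870294, 'cx': 320.0693138478274, 'cy': 196.83512776647902, 'T': array([[ 0.32780482,  0.90196461,  0.2810762 ,  0.11627102],
       [ 0.94474211, -0.31216653, -0.100072  ,  0.56766926],
       [-0.00251882,  0.29834861, -0.95445365,  0.37317433],
       [ 0.        ,  0.        ,  0.        ,  1.        ]])}
```

View pics/top0.png

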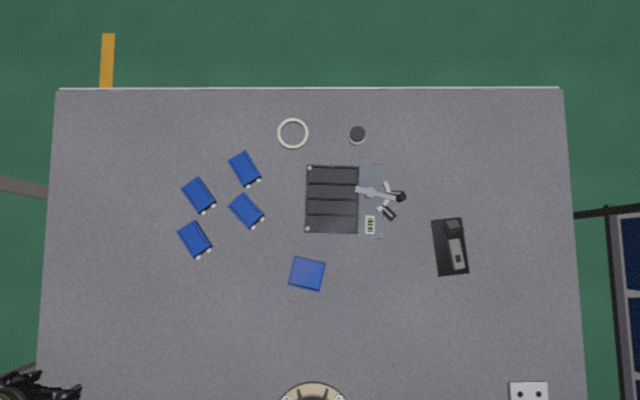

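View pics/side0.png

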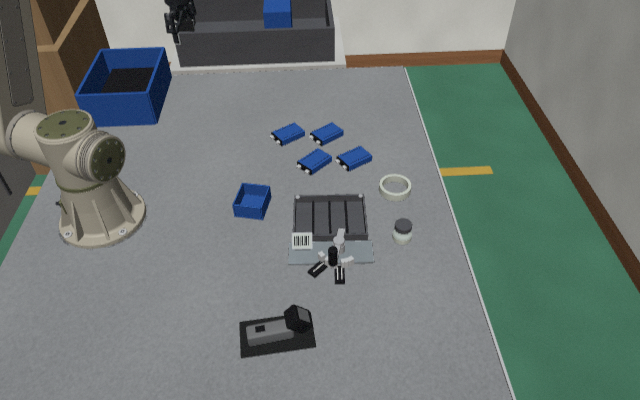

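View pics/wrist0.png

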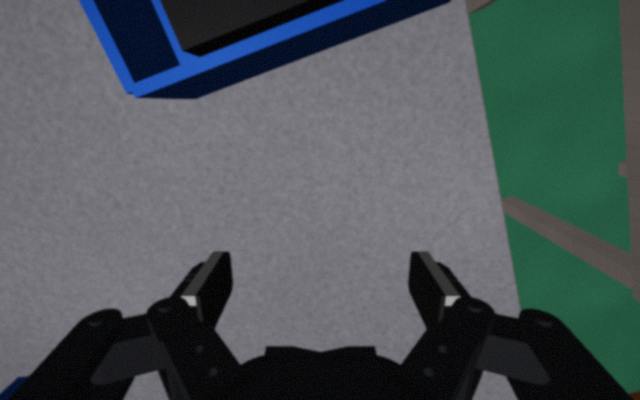

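```bash
cat > h.py <<'E'
import numpy as np, cv2
from workcell import status, viewer, env
from scipy.spatial.transform import Rotation as R
def ray(m,u,v):
    f=200/np.tan(np.radians(m["vfov"])/2); T=np.array(m["T"])
    d=T[:3,:3]@np.array([(u-m["cx"])/f,(v-m["cy"])/f,1.0]); return T[:3,3],d/np.linalg.norm(d)
def onz(m,u,v,z):
    o,d=ray(m,u,v); return o+d*(z-o[2])/d[2]
def proj(m,p):
    f=200/np.tan(np.radians(m["vfov"])/2); T=np.array(m["T"]); q=T[:3,:3].T@(np.asarray(p)-T[:3,3])
    return np.array([m["cx"]+f*q[0]/q[2],m["cy"]+f*q[1]/q[2]])
def tri(m1,a,m2,b):
    o1,d1=ray(m1,*a);o2,d2=ray(m2,*b)
    A=np.c_[d1,-d2]; t=np.linalg.lstsq(A,o2-o1,rcond=None)[0]
    p1=o1+t[0]*d1;p2=o2+t[1]*d2; return (p1+p2)/2,np.linalg.norm(p1-p2)
def crop(n,src,x0,y0,x1,y1,k):
    im=cv2.imread(src) if isinstance(src,str) else src
    cv2.imwrite(n,cv2.resize(im[y0:y1,x0:x1],None,fx=k,fy=k,interpolation=cv2.INTER_CUBIC))
def pose():
    s=status.get_state(); q=s["orientation"]; return s["tcp_pos"],R.from_quat([q[1],q[2],q[3],q[0]])
def delta(p,Rt):
    """shift & rotvec in current tool axes to reach tool pos p, rot Rt"""
    p0,R0=pose(); return np.round(R0.inv().apply(np.asarray(p)-p0),4),np.round((R0.inv()*Rt).as_rotvec(),4)
def down(th):
    """tool down, jaw axis x at angle th in world"""
    x=np.array([np.cos(th),np.sin(th),0]);z=np.array([0,0,-1.]);return R.from_matrix(np.c_[x,np.cross(z,x),z])
E
python3 - <<'E'
from h import *
crop("pics/t1.png","pics/top0.png",290,110,490,285,4)
crop("pics/t2.png","pics/top0.png",165,140,285,270,4.6 and 4)
crop("pics/s1.png","pics/side0.png",225,105,425,245,4)
crop("pics/s2.png","pics/side0.png",225,190,425,360,3.5)
E
```

```text
(no output)
```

View pics/t1.png

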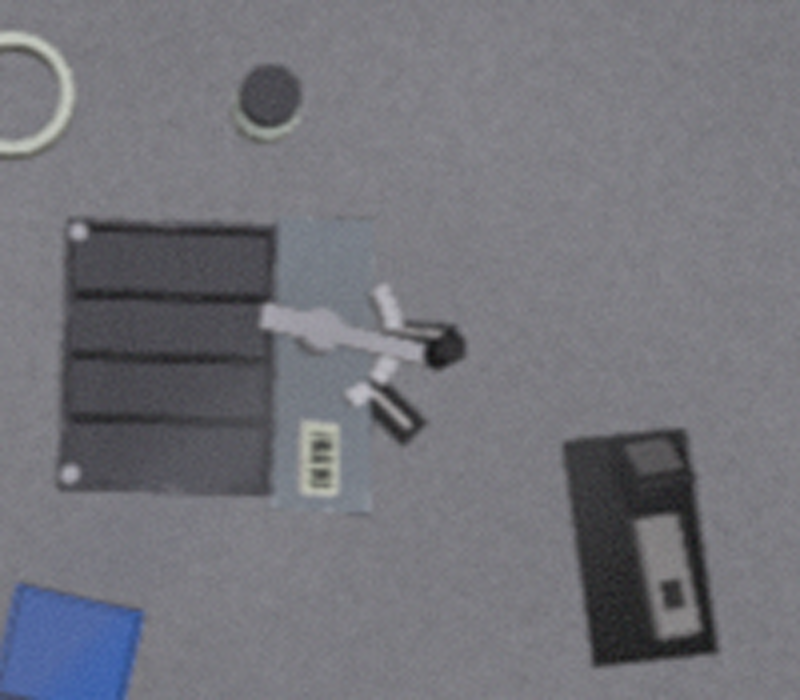

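View pics/t2.png

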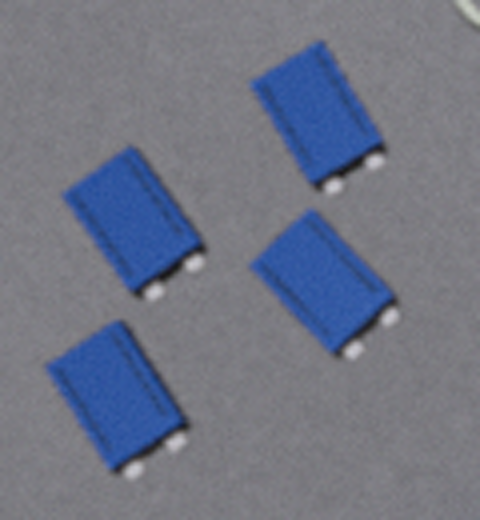

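View pics/s1.png

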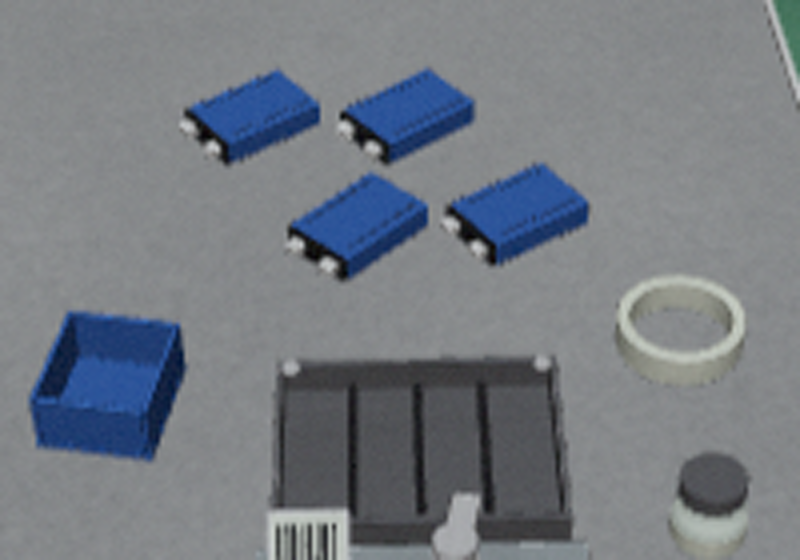

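View pics/s2.png

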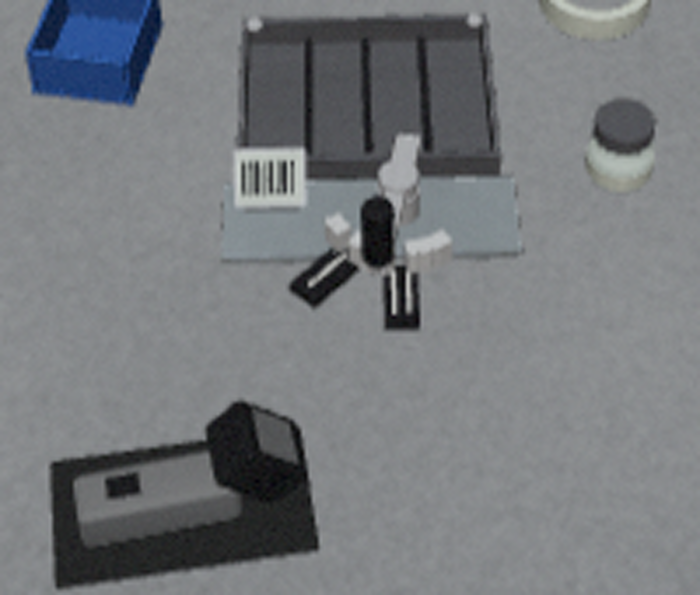

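Run:
```python
from h import *
m=viewer.camera_model("top"); ms=viewer.camera_model("side")
im=cv2.imread("pics/top0.png"); hsv=cv2.cvtColor(im,cv2.COLOR_BGR2HSV)
mask=cv2.inRange(hsv,(105,130,60),(125,255,255)); mask[:, :150]=0; mask[:,350:]=0
cs,_=cv2.findContours(mask,cv2.RETR_EXTERNAL,cv2.CHAIN_APPROX_NONE)
for c in cs:
    if cv2.contourArea(c)<100: continue
    r=cv2.minAreaRect(c); b=cv2.boxPoints(r)
    P=np.array([onz(m,*p,0.022)[:2] for p in b]); e=np.linalg.norm(np.roll(P,-1,0)-P,axis=1)
    print("px",np.round(r[0],1),"ctr",P.mean(0).round(4),"edges",e.round(4)[:2])
    i=np.argmax(e[:2]); d=P[(i+1)%4]-P[i]; print("   long dir deg",np.degrees(np.arctan2(d[1],d[0])).round(1))
# tray: corners on wall top z=.03 from crop
f=lambda x,y:(290+x/4,110+y/4)
for n,p,z in [("TLcorner",(68,218),.03),("BL",(58,490),.03),("BR",(271,495),.03),("flTR",(372,218),.008),("flBR",(371,512),.008),
  ("label",(320,459),.045),("pivot",(316,328),.05),("knobtop",(446,346),.102),
  ("padTL",(564,441),.004),("padTR",(685,430),.004),("padBR",(717,650),.004),("padBL",(594,665),.004),("handle far end",(663,640),.036),("handle front",(659,516),.036)]:
    print(n,onz(m,*f(*p),z).round(4))
```

```text
px [308.8 274.3] ctr [0.3977 0.008 ] edges [0.0782 0.0744]
   long dir deg -12.8
px [193.6 238.2] ctr [0.499  0.3254] edges [0.0595 0.0859]
   long dir deg -146.8
px [245.2 210. ] ctr [0.5761 0.1845] edges [0.0573 0.0856]
   long dir deg -137.2
px [197.8 194.4] ctr [0.6207 0.3172] edges [0.0581 0.086 ]
   long dir deg -144.0
px [243.8 167.9] ctr [0.6951 0.1898] edges [0.0564 0.086 ]
   long dir deg -149.1
TLcorner [0.7022 0.0115 0.03  ]
BL [0.5117 0.0191 0.03  ]
BR [ 0.5071 -0.1278  0.03  ]
flTR [ 0.7052 -0.2061  0.008 ]
flBR [ 0.4953 -0.2     0.008 ]
label [ 0.5309 -0.1604  0.045 ]
pivot [ 0.6205 -0.159   0.05  ]
knobtop [ 0.6014 -0.2378  0.102 ]
padTL [ 0.5444 -0.3391  0.004 ]
padTR [ 0.5516 -0.4257  0.004 ]
padBR [ 0.3974 -0.4408  0.004 ]
padBL [ 0.3878 -0.3539  0.004 ]
handle far end [ 0.4063 -0.393   0.036 ]
handle front [ 0.4904 -0.3941  0.036 ]
```

Run:
```python
from h import *
print(delta([.60,-.19,.25],down(np.radians(-30))))
```

```text
(array([-0.5576,  0.6292, -0.0187]), array([1.1000e-03, 1.2000e-03, 1.7606e+00]))
```

Call:
carry_out([
  {"x":-0.03,"y":0.02,"z":-0.02,"az":0.1,"hand":1},
  {"x":-0.28,"y":0.31,"z":-0.02,"az":0.9,"hand":1},
  {"x":-0.28,"y":0.31,"z":-0.02,"az":0.9,"hand":1},
  {"x":-0.28,"y":0.31,"z":-0.02,"az":0.9,"hand":1},
  {"x":-0.28,"y":0.31,"z":-0.02,"az":0.9,"hand":1},
  {"x":-0.28,"y":0.31,"z":-0.02,"az":0.9,"hand":1},
  {"x":-0.28,"y":0.31,"z":-0.02,"az":0.9,"hand":1},
  {"x":-0.28,"y":0.31,"z":-0.02,"az":0.9,"hand":1},
  {"x":-0.28,"y":0.31,"z":-0.02,"az":0.9,"hand":1},
  {"x":-0.28,"y":0.31,"z":-0.02,"az":0.9,"hand":1},
  {"x":-0.28,"y":0.31,"z":-0.02,"az":0.9,"hand":1},
])

```text
schema error: expected keys x, y, z, ax, ay, az, hand
```

Run:
```python
from h import *
s=status.get_state();print(s["clock"],s["tcp_pos"],s["joint_pos"])
print(delta([.60,-.19,.25],down(np.radians(-30))))
```

```text
0.15 [0.18821677 0.54293309 0.23061957] [1.09741507e+00 3.13842660e-01 4.52747780e-02 1.30360709e+00
 1.11739064e-05 1.43118689e+00]
(array([-0.5576,  0.6292, -0.0187]), array([1.1000e-03, 1.2000e-03, 1.7606e+00]))
```

All keys are needed.

Call:
carry_out([
  {"x":-0.28,"y":0.31,"z":-0.02,"ax":0,"ay":0,"az":0.9,"hand":1},
  {"x":-0.28,"y":0.31,"z":-0.02,"ax":0,"ay":0,"az":0.9,"hand":1},
  {"x":-0.28,"y":0.31,"z":-0.02,"ax":0,"ay":0,"az":0.9,"hand":1},
  {"x":-0.28,"y":0.31,"z":-0.02,"ax":0,"ay":0,"az":0.9,"hand":1},
  {"x":-0.28,"y":0.31,"z":-0.02,"ax":0,"ay":0,"az":0.9,"hand":1},
  {"x":-0.28,"y":0.31,"z":-0.02,"ax":0,"ay":0,"az":0.9,"hand":1},
  {"x":-0.28,"y":0.31,"z":-0.02,"ax":0,"ay":0,"az":0.9,"hand":1},
  {"x":-0.28,"y":0.31,"z":-0.02,"ax":0,"ay":0,"az":0.9,"hand":1},
  {"x":-0.28,"y":0.31,"z":-0.02,"ax":0,"ay":0,"az":0.9,"hand":1},
  {"x":-0.28,"y":0.31,"z":-0.02,"ax":0,"ay":0,"az":0.9,"hand":1},
  {"x":-0.28,"y":0.31,"z":-0.02,"ax":0,"ay":0,"az":0.9,"hand":1},
  {"x":-0.28,"y":0.31,"z":-0.02,"ax":0,"ay":0,"az":0.9,"hand":1},
])

```text
clock: 1.15
tcp_pos: [0.3904, 0.1747, 0.2508]
orientation: [0.001, 0.986, 0.165, -0.0]
wrist_force: [0.7, 0.5, 1.2]
finger_gap: 0.0851
```

Run:
```python
from h import *
s=status.get_state();print(s["clock"],s["tcp_pos"],s["joint_pos"])
print(delta([.60,-.19,.25],down(np.radians(-30))))
```

```text
1.15 [0.39038889 0.17474846 0.25083184] [ 2.33429130e-01  2.27993270e-02 -2.57936432e-01  1.29112931e+00
 -9.78408079e-04  1.47314822e+00]
(array([0.0797, 0.4131, 0.0011]), array([1.300e-03, 7.000e-04, 8.547e-01]))
```

Call:
carry_out([
  {"x":0.08,"y":0.413,"z":0,"ax":0,"ay":0,"az":0.855,"hand":0.6},
  {"x":0.08,"y":0.413,"z":0,"ax":0,"ay":0,"az":0.855,"hand":0.6},
  {"x":0.08,"y":0.413,"z":0,"ax":0,"ay":0,"az":0.855,"hand":0.6},
  {"x":0.08,"y":0.413,"z":0,"ax":0,"ay":0,"az":0.855,"hand":0.6},
  {"x":0.08,"y":0.413,"z":0,"ax":0,"ay":0,"az":0.855,"hand":0.6},
  {"x":0.08,"y":0.413,"z":0,"ax":0,"ay":0,"az":0.855,"hand":0.6},
  {"x":0.08,"y":0.413,"z":0,"ax":0,"ay":0,"az":0.855,"hand":0.6},
  {"x":0.08,"y":0.413,"z":0,"ax":0,"ay":0,"az":0.855,"hand":0.6},
  {"x":0.08,"y":0.413,"z":0,"ax":0,"ay":0,"az":0.855,"hand":0.6},
  {"x":0.08,"y":0.413,"z":0,"ax":0,"ay":0,"az":0.855,"hand":0.6},
  {"x":0.08,"y":0.413,"z":0,"ax":0,"ay":0,"az":0.855,"hand":0.6},
  {"x":0.08,"y":0.413,"z":0,"ax":0,"ay":0,"az":0.855,"hand":0.6},
])

```text
clock: 2.15
tcp_pos: [0.6014, -0.1902, 0.2491]
orientation: [0.0, 0.966, -0.259, -0.001]
wrist_force: [0.8, 1.0, -0.1]
finger_gap: 0.0511
```

```bash
cat > look.py <<'E'
import sys,pickle
from h import *
n=sys.argv[1]; s=status.get_state(); m=viewer.camera_model("wrist"); im=viewer.read_camera("wrist")[:,:,::-1]
cv2.imwrite(f"pics/{n}.png",im); pickle.dump(m,open(f"pics/{n}.pkl","wb")); print(s["clock"],s["tcp_pos"],s["joint_pos"].round(4),s["finger_gap"])
E
python3 look.py w1
```

```text
2.15 [ 0.60136374 -0.19016016  0.24906403] [-4.3290e-01  4.2510e-01  2.5200e-01  1.4002e+00 -1.1000e-03  1.6627e+00] 0.05114726126115256
```

View pics/w1.png

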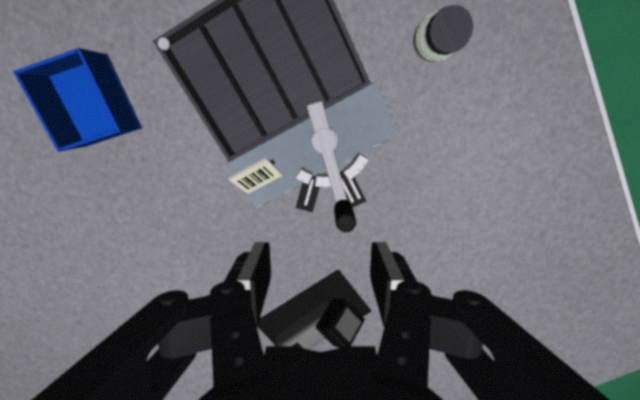

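Run:
```python
from h import *
crop("pics/w1c.png","pics/w1.png",215,75,415,240,4)
```

```text
(no output)
```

View pics/w1c.png

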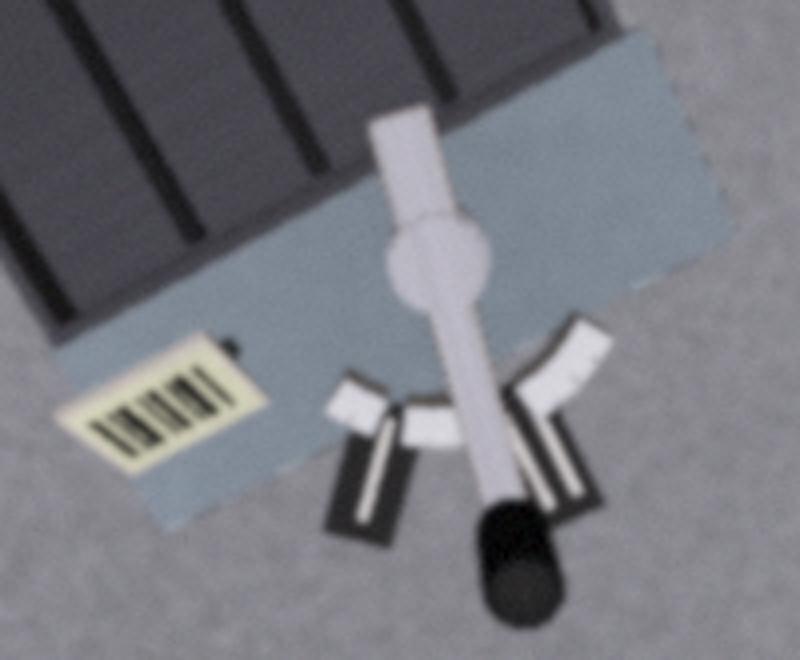

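Run:
```python
from h import *
import pickle
m=pickle.load(open("pics/w1.pkl","rb")); f=lambda x,y:(215+x/4,75+y/4)
K=onz(m,*f(523,587),.102); print("knob",K)
for z in (.04,.05,.055,.06): 
    P=onz(m,*f(438,263),z); print(z,"pivot",P.round(4),np.linalg.norm(K-P+[0,0,P[2]-K[2]]), np.degrees(np.arctan2(*(K-P)[[1,0]])))
P=onz(m,*f(438,263),.055)
for z in (.005,.01,.02,.03):
    o=[onz(m,*f(*q),z) for q in [(360,520),(390,425),(561,500),(528,424),(395,420),(515,405)]]
    a=lambda v:round(float(np.degrees(np.arctan2(v[1],v[0]))),1)
    print(z,"load line dir",a(o[0]-o[1]),"lock line",a(o[2]-o[3]),"piv->load outer",a(o[0]-P),"inner",a(o[1]-P),"lock outer",a(o[2]-P),a(o[3]-P),"r",[round(float(np.linalg.norm((q-P)[:2])),4) for q in o],"gaps",a(o[4]-P),a(o[5]-P))
# triangulate knob, with top
mt=viewer.camera_model("top")
print(tri(m,f(523,587),mt,(290+448/4,110+344/4)))
for n,q in dict(loadout=[(360,520),(290+411/4,110+432/4)],loadin=[(390,425),(290+380/4,110+395/4)],pivot=[(438,263),(290+317/4,110+328/4)]).items(): print(n,tri(m,f(*q[0]),mt,q[1]))
# tray dir along ribs / flange edges
a=onz(m,*f(165,530),.008);b=onz(m,*f(732,228),.008);print("flange edge",a,b,np.degrees(np.arctan2(*(b-a)[[1,0]])),np.linalg.norm(b-a))
print("label",onz(m,*f(162,402),.045))
```

```text
knob [ 0.60309019 -0.23957509  0.102     ]
0.04 pivot [ 0.622  -0.1643  0.04  ] 0.07761244796388853 -104.0820940658695
0.05 pivot [ 0.6225 -0.1632  0.05  ] 0.07883467551699612 -104.24453226500391
0.055 pivot [ 0.6227 -0.1626  0.055 ] 0.07944602142778331 -104.32387678844147
0.06 pivot [ 0.623 -0.162  0.06 ] 0.08005751736794685 -104.40200935992627
0.005 load line dir -137.5 lock line -96.0 piv->load outer -135.4 inner -134.3 lock outer -93.7 -92.7 r [0.0952, 0.0607, 0.0946, 0.0659, 0.0587, 0.0582] gaps -133.1 -93.6
0.01 load line dir -137.5 lock line -96.0 piv->load outer -135.6 inner -134.5 lock outer -93.5 -92.5 r [0.0935, 0.0594, 0.0928, 0.0645, 0.0574, 0.0569] gaps -133.3 -93.4
0.02 load line dir -137.5 lock line -96.0 piv->load outer -135.8 inner -134.8 lock outer -93.3 -92.1 r [0.09, 0.0568, 0.0894, 0.0618, 0.0549, 0.0544] gaps -133.7 -93.0
0.03 load line dir -137.5 lock line -96.0 piv->load outer -136.1 inner -135.3 lock outer -93.0 -91.7 r [0.0865, 0.0542, 0.0859, 0.0591, 0.0523, 0.0519] gaps -134.1 -92.5
(array([ 0.60290938, -0.23942875,  0.10180049]), np.float64(0.0005324545435158306))
loadout (array([ 0.55233384, -0.23240207, -0.00647603]), np.float64(0.00021716212062770516))
loadin (array([ 0.57876242, -0.20966237, -0.00665867]), np.float64(0.002309749838094516))
pivot (array([ 0.62197446, -0.16282226,  0.03801813]), np.float64(0.0033773450920107154))
flange edge [ 0.49723673 -0.19895611  0.008     ] [ 0.70448306 -0.20421016  0.008     ] -1.4522350422265522 0.20731291049068357
label [ 0.53231698 -0.15824022  0.045     ]
```

Run:
```python
from h import *
print(delta([.603,-.2393,.14],down(np.radians(-14.3))))
print(delta([.603,-.2393,.062],down(np.radians(-14.3))))
```

```text
(array([0.0278, 0.0426, 0.1097]), array([ 0.0006,  0.003 , -0.2738]))
(array([0.0281, 0.0425, 0.1877]), array([ 0.0006,  0.003 , -0.2738]))
```

Call:
carry_out([
  {"x":0.028,"y":0.0425,"z":0.1,"ax":0,"ay":0.003,"az":-0.274,"hand":0.6},
  {"x":0.028,"y":0.0425,"z":0.1,"ax":0,"ay":0.003,"az":-0.274,"hand":0.6},
  {"x":0.028,"y":0.0425,"z":0.1,"ax":0,"ay":0.003,"az":-0.274,"hand":0.6},
  {"x":0.028,"y":0.0425,"z":0.13,"ax":0,"ay":0.003,"az":-0.274,"hand":0.6},
  {"x":0.028,"y":0.0425,"z":0.16,"ax":0,"ay":0.003,"az":-0.274,"hand":0.6},
  {"x":0.028,"y":0.0425,"z":0.1875,"ax":0,"ay":0.003,"az":-0.274,"hand":0.6},
  {"x":0.028,"y":0.0425,"z":0.1875,"ax":0,"ay":0.003,"az":-0.274,"hand":0.6},
])

```text
clock: 2.78
tcp_pos: [0.5987, -0.234, 0.0566]
orientation: [-0.002, 0.992, -0.123, -0.005]
wrist_force: [-0.9, 0.3, -0.7]
finger_gap: 0.0514
```

```bash
python3 look.py w2
python3 - <<'E'
from h import *
P=np.array([.6225,-.163])
print(delta([.603,-.2393,.062],down(np.radians(-14.3))))
p0,_=pose(); s=-104.35
r=np.linalg.norm([.603-P[0],-.2393-P[1]])
for a in (-112,-120,-128,-135.8):
  b=np.radians(a); print(a,delta([P[0]+r*np.cos(b),P[1]+r*np.sin(b),.062],down(b+np.pi/2)))
E
```

```text
2.7833 [ 0.59871916 -0.23398218  0.05661326] [-4.9720e-01  5.4760e-01 -3.4200e-02  9.9990e-01 -2.0000e-04  1.3199e+00] 0.05138543754896305
(array([ 0.0038,  0.0035, -0.0023]), array([-0.0016,  0.0073,  0.0031]))
-112 (array([-0.0067,  0.0027, -0.0023]), array([-0.0011,  0.0074,  0.1375]))
-120 (array([-0.0175,  0.0005, -0.0022]), array([-0.0006,  0.0075,  0.2771]))
-128 (array([-0.0278, -0.0033, -0.0021]), array([-1.000e-04,  7.500e-03,  4.167e-01]))
-135.8 (array([-0.0373, -0.0083, -0.002 ]), array([4.000e-04, 7.500e-03, 5.529e-01]))
```

View pics/w2.png

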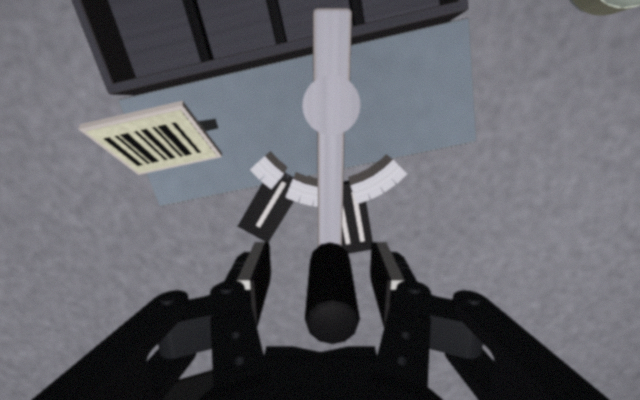

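Call:
carry_out([
  {"x":0.0038,"y":0.0035,"z":-0.002,"ax":0,"ay":0.007,"az":0,"hand":0.6},
  {"x":0.0038,"y":0.0035,"z":-0.002,"ax":0,"ay":0.007,"az":0,"hand":0.6},
  {"x":0.0038,"y":0.0035,"z":-0.002,"ax":0,"ay":0.007,"az":0,"hand":0.15},
  {"x":0.0038,"y":0.0035,"z":-0.002,"ax":0,"ay":0.007,"az":0,"hand":0.15},
  {"x":0.0038,"y":0.0035,"z":-0.002,"ax":0,"ay":0.007,"az":0,"hand":0.15},
  {"x":0.0038,"y":0.0035,"z":-0.002,"ax":0,"ay":0.007,"az":0,"hand":0.15},
  {"x":0.0038,"y":0.0035,"z":-0.002,"ax":0,"ay":0.007,"az":0,"hand":0.15},
  {"x":0.0038,"y":0.0035,"z":-0.002,"ax":0,"ay":0.007,"az":0,"hand":0.15},
], squeeze=20)

```text
clock: 3.5
tcp_pos: [0.6039, -0.2397, 0.0636]
orientation: [-0.001, 0.992, -0.123, 0.001]
wrist_force: [-1.2, 1.5, 6.8]
finger_gap: 0.0217
```

Run:
```python
from h import *
P=np.array([.6225,-.163])
s=status.get_state(); p0,_=pose(); print(p0,s["finger_gap"],s["wrist_force"]); v=p0[:2]-P; print(np.linalg.norm(v),np.degrees(np.arctan2(v[1],v[0])))
r=.08
for a in (-112,-120,-128,-135.8):
  b=np.radians(a); print(a,delta([P[0]+r*np.cos(b),P[1]+r*np.sin(b),.062],down(b+np.pi/2)))
```

```text
[ 0.60390208 -0.23966444  0.06364813] 0.021675869223943465 [-1.19546832  1.53206023  6.81950347]
0.07888801314034333 -103.63589155257654
-112 (array([-0.0116,  0.0004,  0.0016]), array([-0.0015, -0.0023,  0.1375]))
-120 (array([-0.0226, -0.0019,  0.0016]), array([-0.0017, -0.0022,  0.2771]))
-128 (array([-0.0331, -0.0057,  0.0016]), array([-0.0019, -0.0021,  0.4167]))
-135.8 (array([-0.0427, -0.0108,  0.0016]), array([-0.002 , -0.002 ,  0.5529]))
```

Call:
carry_out([
  {"x":-0.006,"y":0.0005,"z":0,"ax":0,"ay":0,"az":0.07,"hand":0.15},
  {"x":-0.0116,"y":0,"z":0,"ax":0,"ay":0,"az":0.14,"hand":0.15},
  {"x":-0.017,"y":-0.001,"z":0,"ax":0,"ay":0,"az":0.21,"hand":0.15},
  {"x":-0.0226,"y":-0.0023,"z":0,"ax":0,"ay":0,"az":0.28,"hand":0.15},
  {"x":-0.028,"y":-0.004,"z":0,"ax":0,"ay":0,"az":0.35,"hand":0.15},
  {"x":-0.0331,"y":-0.006,"z":0,"ax":0,"ay":0,"az":0.42,"hand":0.15},
  {"x":-0.038,"y":-0.0085,"z":0,"ax":0,"ay":0,"az":0.49,"hand":0.15},
  {"x":-0.0427,"y":-0.011,"z":0,"ax":0,"ay":0,"az":0.553,"hand":0.15},
  {"x":-0.0427,"y":-0.011,"z":0,"ax":0,"ay":0,"az":0.553,"hand":0.15},
  {"x":-0.0427,"y":-0.011,"z":0,"ax":0,"ay":0,"az":0.553,"hand":0.15},
  {"x":-0.0427,"y":-0.011,"z":0,"ax":0,"ay":0,"az":0.553,"hand":0.15},
])

```text
clock: 4.42
tcp_pos: [0.5658, -0.2183, 0.0637]
orientation: [-0.002, 0.921, -0.388, 0.001]
wrist_force: [3.2, 3.6, -1.8]
finger_gap: 0.0211
```

```bash
python3 look.py w3
python3 - <<'E'
from h import *
P=np.array([.6225,-.163])
s=status.get_state(); p0,_=pose(); print(p0,s["finger_gap"],s["wrist_force"]); v=p0[:2]-P; print(np.linalg.norm(v),np.degrees(np.arctan2(v[1],v[0])))
E
```

```text
4.4167 [ 0.5658384  -0.21826575  0.06372527] [-0.5021  0.4677 -0.1493  0.9512  0.0033  1.8665] 0.02114037685929958
[ 0.56583219 -0.21827413  0.06371573] 0.021439191084068512 [ 4.19358157  4.13530954 -1.41036162]
0.079161033442558 -135.71329734290305
```

View pics/w3.png

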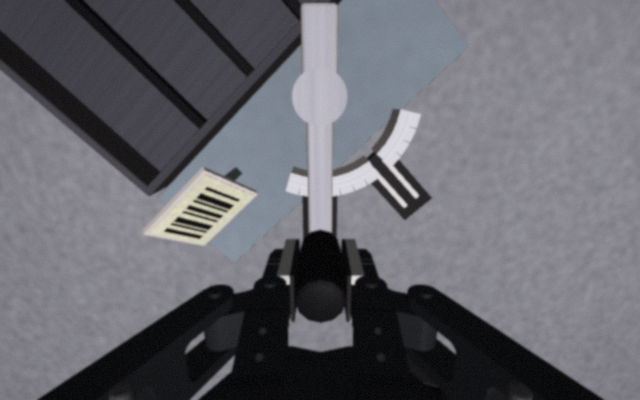

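Call:
carry_out([
  {"x":0,"y":0,"z":0,"ax":0,"ay":0,"az":0,"hand":0.5},
  {"x":0,"y":0,"z":0,"ax":0,"ay":0,"az":0,"hand":0.5},
  {"x":0,"y":0,"z":0,"ax":0,"ay":0,"az":0,"hand":0.5},
  {"x":0,"y":0,"z":0,"ax":0,"ay":0,"az":0,"hand":0.5},
  {"x":0,"y":0,"z":-0.04,"ax":0,"ay":0,"az":0,"hand":0.5},
  {"x":0,"y":0,"z":-0.08,"ax":0,"ay":0,"az":0,"hand":0.5},
  {"x":0,"y":0,"z":-0.12,"ax":0,"ay":0,"az":0,"hand":0.5},
  {"x":0,"y":0,"z":-0.16,"ax":0,"ay":0,"az":0,"hand":0.5},
  {"x":0,"y":-0.02,"z":-0.19,"ax":0,"ay":0,"az":0,"hand":0.7},
  {"x":0,"y":-0.02,"z":-0.19,"ax":0,"ay":0,"az":0,"hand":0.7},
])

```text
clock: 5.3
tcp_pos: [0.5833, -0.2049, 0.2621]
orientation: [-0.001, 0.922, -0.388, 0.008]
wrist_force: [0.8, 0.0, -0.4]
finger_gap: 0.0599
```

```bash
python3 look.py w4; python3 -c "
from h import *
crop('pics/w4c.png','pics/w4.png',200,60,400,220,4)"
```

```text
5.3 [ 0.58327975 -0.20491506  0.26206968] [-0.4696  0.3813  0.2179  1.3919  0.004   1.8982] 0.0599350092019905
```

View pics/w4.png

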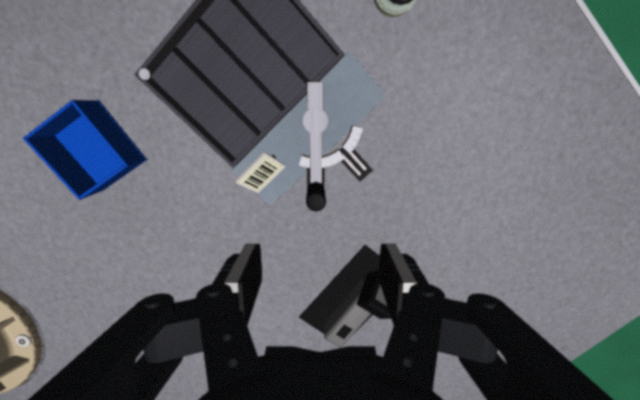

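View pics/w4c.png

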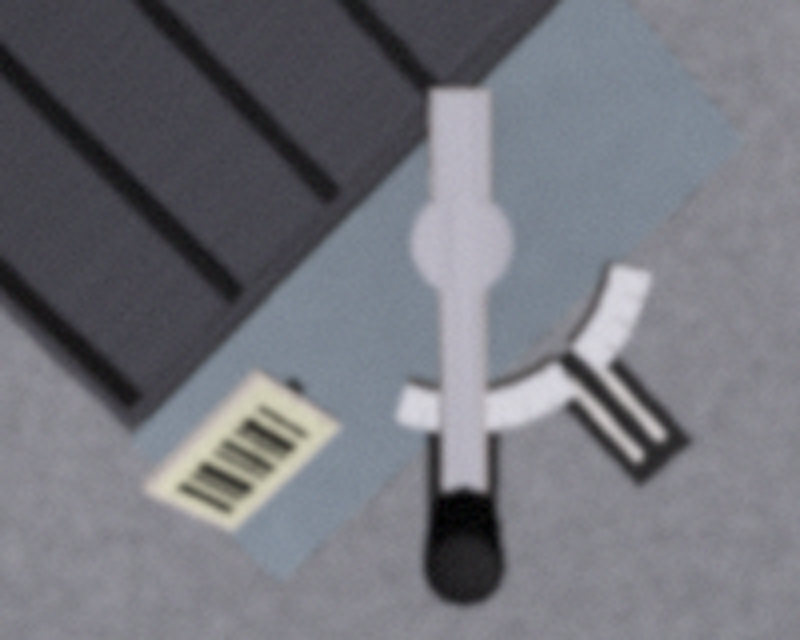

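Run:
```python
from h import *
D=[([.188217,.542933,.2306],[.313843,.045275]),([.390389,.174748,.250832],[.0227993,-.257936]),([.601364,-.19016,.249064],[.4251,.2520]),([.598719,-.233982,.056613],[.5476,-.0342]),([.56583,-.21827,.06372],[.4677,-.1493]),([.58328,-.2049,.26207],[.3813,.2179])]
A=[];b=[]
for p,(a,c) in D:
    Rr=np.sqrt(p[0]**2+p[1]**2-.0805**2); u=a-c
    A+= [[np.sin(a),np.cos(u),np.sin(u),1,0],[np.cos(a),-np.sin(u),np.cos(u),0,1]]; b+=[Rr,p[2]]
x,res,rk,sv=np.linalg.lstsq(np.array(A),np.array(b),rcond=None); print(x,res,sv, (np.array(A)@x-b).round(4))
```

```text
[ 5.20784376e-01  4.12669168e-01  4.63403253e-02 -5.15565093e-04
 -1.99984200e-01] [5.89432559e-05] [4.22023029 3.44951782 0.32784487 0.31753236 0.28666015] [ 0.0015 -0.0001  0.0006  0.      0.0032 -0.      0.0031 -0.     -0.0034
  0.0002 -0.005  -0.0001]
```

Run:
```python
from h import *
print(delta([.47,.20,.30],down(np.radians(123))))
```

```text
(array([-0.3675, -0.2034, -0.0436]), array([ 0.0133, -0.0111, -2.9435]))
```

Call:
carry_out([
  {"x":-0.184,"y":-0.102,"z":-0.022,"ax":0,"ay":0,"az":-1.5,"hand":1},
  {"x":-0.184,"y":-0.102,"z":-0.022,"ax":0,"ay":0,"az":-1.5,"hand":1},
  {"x":-0.184,"y":-0.102,"z":-0.022,"ax":0,"ay":0,"az":-1.5,"hand":1},
  {"x":-0.184,"y":-0.102,"z":-0.022,"ax":0,"ay":0,"az":-1.5,"hand":1},
  {"x":-0.184,"y":-0.102,"z":-0.022,"ax":0,"ay":0,"az":-1.5,"hand":1},
  {"x":-0.184,"y":-0.102,"z":-0.022,"ax":0,"ay":0,"az":-1.5,"hand":1},
  {"x":-0.184,"y":-0.102,"z":-0.022,"ax":0,"ay":0,"az":-1.5,"hand":1},
  {"x":-0.184,"y":-0.102,"z":-0.022,"ax":0,"ay":0,"az":-1.5,"hand":1},
  {"x":-0.184,"y":-0.102,"z":-0.022,"ax":0,"ay":0,"az":-1.5,"hand":1},
  {"x":-0.184,"y":-0.102,"z":-0.022,"ax":0,"ay":0,"az":-1.5,"hand":1},
  {"x":-0.184,"y":-0.102,"z":-0.022,"ax":0,"ay":0,"az":-1.5,"hand":1},
  {"x":-0.184,"y":-0.102,"z":-0.022,"ax":0,"ay":0,"az":-1.5,"hand":1},
])

```text
clock: 6.35
tcp_pos: [0.5252, -0.0024, 0.2782]
orientation: [0.003, 0.938, 0.347, 0.004]
wrist_force: [-0.1, -0.5, 0.2]
finger_gap: 0.085
```

Run:
```python
from h import *
s=status.get_state();print(s["clock"],s["tcp_pos"],s["joint_pos"])
print(delta([.47,.20,.30],down(np.radians(123))))
```

```text
6.35 [ 0.52519958 -0.0023953   0.27820395] [-1.56903390e-01  1.98724979e-01  9.03362136e-03  1.37174956e+00
 -9.92631233e-04  7.05790290e-01]
(array([ 0.0898, -0.1895, -0.0228]), array([ 1.0200e-02,  1.2000e-03, -1.4386e+00]))
```

Call:
carry_out([
  {"x":0.09,"y":-0.19,"z":-0.022,"ax":0.01,"ay":0,"az":-1.44,"hand":1},
  {"x":0.09,"y":-0.19,"z":-0.022,"ax":0.01,"ay":0,"az":-1.44,"hand":1},
  {"x":0.09,"y":-0.19,"z":-0.022,"ax":0.01,"ay":0,"az":-1.44,"hand":1},
  {"x":0.09,"y":-0.19,"z":-0.022,"ax":0.01,"ay":0,"az":-1.44,"hand":1},
  {"x":0.09,"y":-0.19,"z":-0.022,"ax":0.01,"ay":0,"az":-1.44,"hand":1},
  {"x":0.09,"y":-0.19,"z":-0.022,"ax":0.01,"ay":0,"az":-1.44,"hand":1},
  {"x":0.09,"y":-0.19,"z":-0.022,"ax":0.01,"ay":0,"az":-1.44,"hand":1},
  {"x":0.09,"y":-0.19,"z":-0.022,"ax":0.01,"ay":0,"az":-1.44,"hand":1},
  {"x":0.09,"y":-0.19,"z":-0.022,"ax":0.01,"ay":0,"az":-1.44,"hand":1},
  {"x":0.09,"y":-0.19,"z":-0.022,"ax":0.01,"ay":0,"az":-1.44,"hand":1},
  {"x":0.09,"y":-0.19,"z":-0.022,"ax":0.01,"ay":0,"az":-1.44,"hand":1},
  {"x":0.09,"y":-0.19,"z":-0.022,"ax":0.01,"ay":0,"az":-1.44,"hand":1},
])

```text
clock: 7.35
tcp_pos: [0.4692, 0.2, 0.2979]
orientation: [-0.0, 0.474, 0.881, -0.002]
wrist_force: [0.4, -0.1, -0.2]
finger_gap: 0.0853
```

```bash
python3 look.py w5
```

```text
7.35 [0.46918524 0.20002359 0.29790372] [ 0.2464  0.178   0.0311  1.4267 -0.0016 -0.3367] 0.08532785861716592
```

View pics/w5.png

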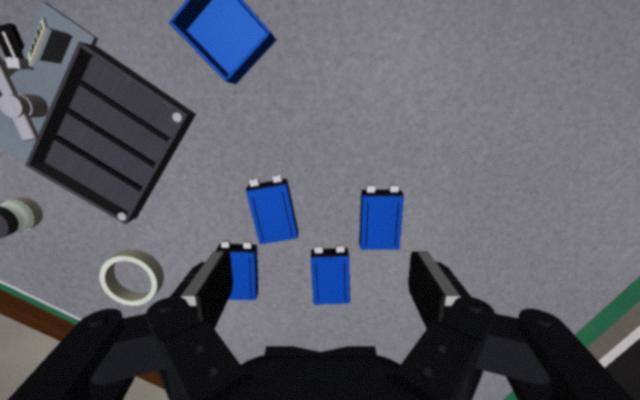

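```bash
cat > cells.py <<'E'
import sys,pickle
from h import *
n=sys.argv[1]
m=pickle.load(open(f"pics/{n}.pkl","rb")); im=cv2.imread(f"pics/{n}.png"); hsv=cv2.cvtColor(im,cv2.COLOR_BGR2HSV)
mask=cv2.inRange(hsv,(105,130,60),(125,255,255))
cs,_=cv2.findContours(mask,cv2.RETR_EXTERNAL,cv2.CHAIN_APPROX_NONE)
for c in cs:
    if cv2.contourArea(c)<300: continue
    P=np.array([onz(m,*q,.022)[:2] for q in c[:,0]])
    r=cv2.minAreaRect((P*1000).astype(np.float32)); b=cv2.boxPoints(r)/1000; e=np.linalg.norm(np.roll(b,-1,0)-b,axis=1)[:2]
    i=np.argmax(e); d=b[(i+1)%4]-b[i]; d/=np.linalg.norm(d); 
    if d@[-.8,-.55]<0: d=-d
    # blue length ends: report far end (no terminals) and centre assuming 90 long from far end
    ctr=np.array(r[0])/1000; far=ctr-d*max(e)/2
    print("px",c[:,0].mean(0).round(0),"size",e.round(4),"blue ctr",ctr.round(4),"cell ctr(from far end)",(far+d*.045).round(4),"term dir",np.degrees(np.arctan2(d[1],d[0])).round(1))
E
python3 cells.py w5
```

```text
px [330. 279.] size [0.0588 0.0868] blue ctr [0.6195 0.3177] cell ctr(from far end) [0.6183 0.3168] term dir -143.9
px [243. 275.] size [0.0449 0.0873] blue ctr [0.6899 0.1974] cell ctr(from far end) [0.6887 0.1967] term dir -150.2
px [381. 221.] size [0.0603 0.0859] blue ctr [0.4981 0.3255] cell ctr(from far end) [0.4964 0.3244] term dir -146.2
px [272. 213.] size [0.0605 0.0866] blue ctr [0.5748 0.1851] cell ctr(from far end) [0.5736 0.1839] term dir -136.7
px [212.  30.] size [0.084  0.0957] blue ctr [0.3997 0.0059] cell ctr(from far end) [0.4004 0.0086] term dir -103.4
```

Run:
```python
from h import *
import pickle
crop("pics/w5c.png","pics/w5.png",20,30,210,230,3)
crop("pics/w4d.png","pics/w4.png",120,0,400,190,2.8)
```

```text
(no output)
```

View pics/w5c.png

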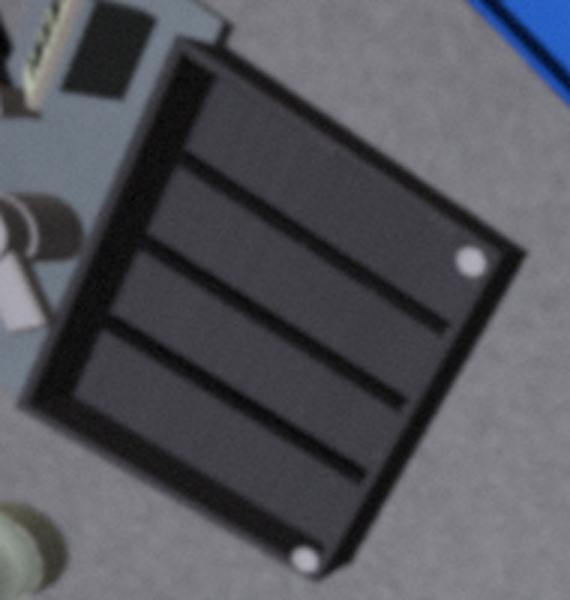

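View pics/w4d.png

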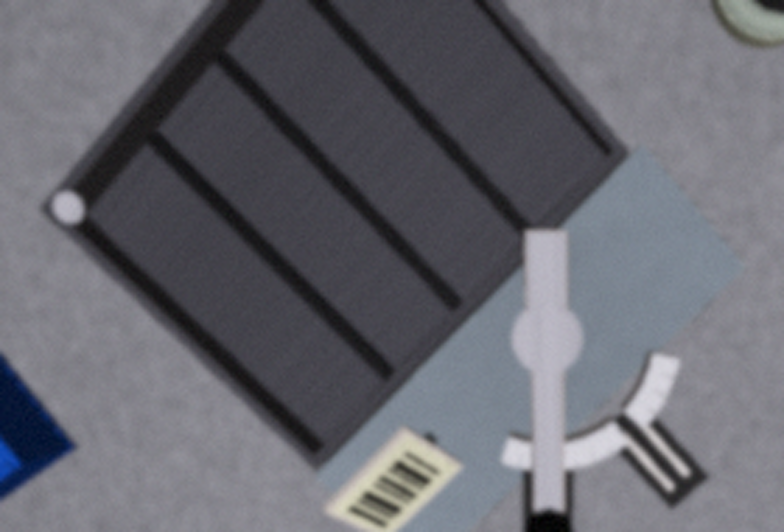

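Run:
```python
from h import *
import pickle
m5=pickle.load(open("pics/w5.pkl","rb"));m4=pickle.load(open("pics/w4.pkl","rb"))
g=lambda x,y:(20+x/3,30+y/3); f=lambda x,y:(120+x/2.8,y/2.8)
a=lambda v:round(float(np.degrees(np.arctan2(v[1],v[0]))),2)
for q in [((185,155),(447,330)),((148,242),(403,405)),((108,322),(365,477))]:
    A,B=[onz(m5,*g(*x),.012) for x in q]; print("rib w5",A[:2].round(4),B[:2].round(4),"mid",((A+B)/2)[:2].round(4),a(B-A))
for q in [((152,138),(390,375)),((222,58),(457,305))]:
    A,B=[onz(m4,*f(*x),.012) for x in q]; print("rib w4",A[:2].round(4),B[:2].round(4),a(A-B), "len",np.linalg.norm(A-B))
C=[onz(m5,*g(*x),.03) for x in [(180,38),(527,252),(330,578),(20,405)]]
for c in C: print("corner w5",c.round(4))
print("centre",((C[0]+C[2])/2).round(4),((C[1]+C[3])/2).round(4),[np.linalg.norm(C[i]-C[i-1]).round(4) for i in range(4)],a(C[2]-C[1]),a(C[3]-C[0]))
C=[onz(m4,*f(*x),.03) for x in [(42,208),(317,468),(628,150)]]
for c in C: print("corner w4",c.round(4))
print("centre",((C[0]+C[2])/2).round(4),a(C[2]-C[1]),np.linalg.norm(C[2]-C[1]))
```

```text
rib w5 [ 0.5572 -0.1205] [0.5635 0.0086] mid [ 0.5604 -0.056 ] 87.23
rib w5 [ 0.602  -0.1214] [0.6075 0.0062] mid [ 0.6047 -0.0576] 87.54
rib w5 [ 0.6469 -0.1245] [0.6506 0.0056] mid [ 0.6487 -0.0594] 88.35
rib w4 [0.5643 0.0099] [ 0.5599 -0.1253] 88.14 len 0.1352839439685298
rib w4 [0.6084 0.0075] [ 0.6037 -0.1264] 87.96 len 0.13402122986946163
corner w5 [ 0.509  -0.1265  0.03  ]
corner w5 [0.507  0.0296 0.03  ]
corner w5 [0.6969 0.0184 0.03  ]
corner w5 [ 0.6955 -0.1336  0.03  ]
centre [ 0.603  -0.0541  0.03  ] [ 0.6012 -0.052   0.03  ] [np.float64(0.1866), np.float64(0.1561), np.float64(0.1903), np.float64(0.1521)] -3.36 -2.18
corner w4 [0.5153 0.0188 0.03  ]
corner w4 [ 0.5099 -0.13    0.03  ]
corner w4 [ 0.6977 -0.1364  0.03  ]
centre [ 0.6065 -0.0588  0.03  ] -1.95 0.18791653244030562
```

```bash
cat >> h.py <<'E'
def tilt(az,p,flip=False):
    """tool z: azimuth az deg, p deg below horizontal; jaw horizontal. flip: roll pi (camera up)"""
    a,p=np.radians(az),np.radians(p); z=np.array([np.cos(p)*np.cos(a),np.cos(p)*np.sin(a),-np.sin(p)]); x=np.array([-np.sin(a),np.cos(a),0])
    if flip: x=-x
    return R.from_matrix(np.c_[x,np.cross(z,x),z])
def st():
    s=status.get_state(); print("t",round(s["clock"],2),"tcp",s["tcp_pos"].round(4),"q",s["joint_pos"].round(3),"gap",round(s["finger_gap"],4),"F",s["wrist_force"].round(1))
    z=pose()[1].as_matrix(); print("   tool az",np.degrees(np.arctan2(z[1,2],z[0,2])).round(2),"pitch",np.degrees(np.arcsin(-z[2,2])).round(2),"jaw az",np.degrees(np.arctan2(z[1,0],z[0,0])).round(2),"jaw z",z[2,0].round(4))
E
python3 - <<'E'
from h import *
st(); print(delta([.497,.3245,.10],tilt(33.5,45)))
E
```

```text
t 7.4 tcp [0.4692 0.2    0.2979] q [ 0.246  0.178  0.031  1.427 -0.002 -0.338] gap 0.0854 F [ 0.3  0.4 -0.3]
   tool az -135.75 pitch 89.82 jaw az 123.47 jaw z -0.0006
(array([0.0886, 0.0925, 0.1976]), array([-7.885e-01,  7.000e-04, -2.000e-04]))
```

Call:
carry_out([
  {"x":0.04,"y":0.04,"z":0.05,"ax":-0.4,"ay":0,"az":0,"hand":1},
  {"x":0.04,"y":0.04,"z":0.05,"ax":-0.4,"ay":0,"az":0,"hand":1},
  {"x":0.08,"y":0.08,"z":0.1,"ax":-0.788,"ay":0,"az":0,"hand":1},
  {"x":0.0886,"y":0.0925,"z":0.12,"ax":-0.788,"ay":0,"az":0,"hand":1},
  {"x":0.0886,"y":0.0925,"z":0.15,"ax":-0.788,"ay":0,"az":0,"hand":1},
  {"x":0.0886,"y":0.0925,"z":0.1976,"ax":-0.788,"ay":0,"az":0,"hand":1},
  {"x":0.0886,"y":0.0925,"z":0.1976,"ax":-0.788,"ay":0,"az":0,"hand":1},
  {"x":0.0886,"y":0.0925,"z":0.1976,"ax":-0.788,"ay":0,"az":0,"hand":1},
  {"x":0.0886,"y":0.0925,"z":0.1976,"ax":-0.788,"ay":0,"az":0,"hand":1},
  {"x":0.0886,"y":0.0925,"z":0.1976,"ax":-0.788,"ay":0,"az":0,"hand":1},
])

```text
clock: 8.23
tcp_pos: [0.4939, 0.3234, 0.0959]
orientation: [0.18, 0.439, 0.814, 0.336]
wrist_force: [0.6, 10.4, -5.6]
finger_gap: 0.0859
```

```bash
python3 look.py w6
python3 - <<'E'
from h import *
st(); print(delta([.497,.3245,.005],tilt(33.5,45)))
cv2.imwrite("pics/side6.png",viewer.read_camera("side")[:,:,::-1])
crop("pics/side6c.png","pics/side6.png",100,40,420,280,2.5)
E
```

```text
8.2333 [0.49387333 0.3233864  0.0959011 ] [ 0.3641  0.0737 -1.0279 -0.2992  0.1549 -0.1555] 0.08585712608223907
t 8.28 tcp [0.4969 0.3243 0.0988] q [ 0.364  0.073 -1.024 -0.301  0.155 -0.156] gap 0.0853 F [0.2 0.6 2.3]
   tool az 33.41 pitch 44.91 jaw az 123.39 jaw z 0.0004
(array([ 0.0001, -0.0663,  0.0664]), array([ 0.0015,  0.0011, -0.0017]))
```

View pics/w6.png

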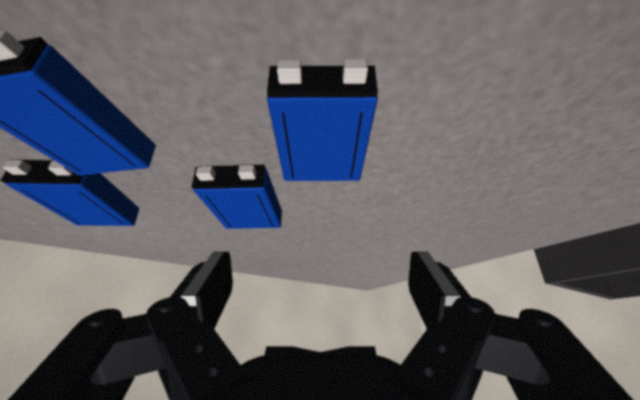

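View pics/side6c.png

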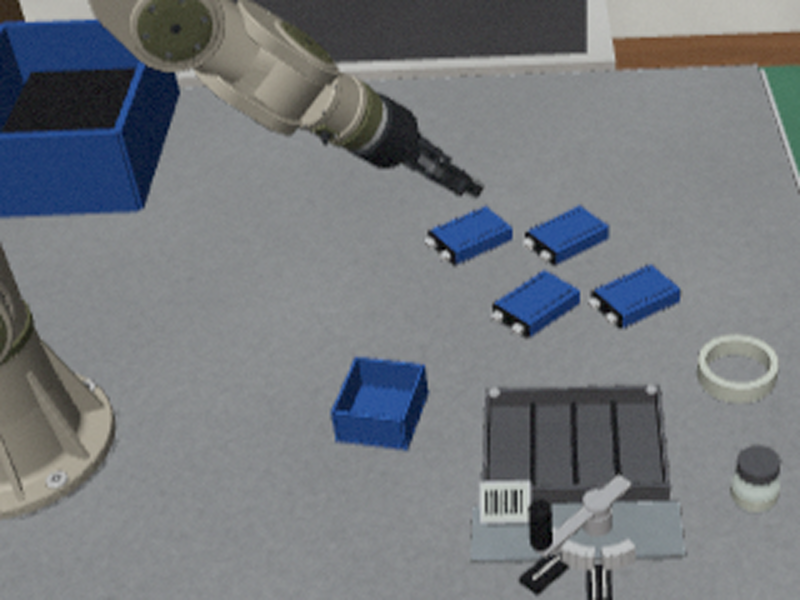

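Run:
```python
from h import *
mid=tilt(33.5,51)*R.from_rotvec([0,0,np.pi/2])
print(delta([.497,.3245,.18],mid))
```

```text
(array([ 0.0003,  0.0577, -0.0571]), array([ 0.082 , -0.0802,  1.5675]))
```

Call:
carry_out([
  {"x":0,"y":0.04,"z":-0.04,"ax":0.02,"ay":-0.02,"az":0.3,"hand":1},
  {"x":0,"y":0.058,"z":-0.057,"ax":0.08,"ay":-0.08,"az":1.567,"hand":1},
  {"x":0,"y":0.058,"z":-0.057,"ax":0.08,"ay":-0.08,"az":1.567,"hand":1},
  {"x":0,"y":0.058,"z":-0.057,"ax":0.08,"ay":-0.08,"az":1.567,"hand":1},
  {"x":0,"y":0.058,"z":-0.057,"ax":0.08,"ay":-0.08,"az":1.567,"hand":1},
  {"x":0,"y":0.058,"z":-0.057,"ax":0.08,"ay":-0.08,"az":1.567,"hand":1},
  {"x":0,"y":0.058,"z":-0.057,"ax":0.08,"ay":-0.08,"az":1.567,"hand":1},
  {"x":0,"y":0.058,"z":-0.057,"ax":0.08,"ay":-0.08,"az":1.567,"hand":1},
  {"x":0,"y":0.058,"z":-0.057,"ax":0.08,"ay":-0.08,"az":1.567,"hand":1},
  {"x":0,"y":0.058,"z":-0.057,"ax":0.08,"ay":-0.08,"az":1.567,"hand":1},
  {"x":0,"y":0.058,"z":-0.057,"ax":0.08,"ay":-0.08,"az":1.567,"hand":1},
  {"x":0,"y":0.058,"z":-0.057,"ax":0.08,"ay":-0.08,"az":1.567,"hand":1},
])

```text
clock: 9.33
tcp_pos: [0.4965, 0.3238, 0.1796]
orientation: [-0.084, 0.893, 0.3, 0.324]
wrist_force: [-0.1, -0.7, -0.5]
finger_gap: 0.0856
```

Run:
```python
from h import *
st()
print(delta([.497,.3245,.12],tilt(33.5,51,True)))
```

```text
t 9.33 tcp [0.4965 0.3238 0.1796] q [ 0.379 -0.071 -0.791  0.178  0.125  1.344] gap 0.0856 F [-0.1 -0.7 -0.5]
   tool az 33.07 pitch 50.87 jaw az 38.35 jaw z 0.6295
(array([-0.0369, -0.003 ,  0.0468]), array([ 0.0021, -0.0056,  1.6365]))
```

Call:
carry_out([
  {"x":-0.037,"y":-0.003,"z":0.047,"ax":0,"ay":-0.005,"az":1.636,"hand":1},
  {"x":-0.037,"y":-0.003,"z":0.047,"ax":0,"ay":-0.005,"az":1.636,"hand":1},
  {"x":-0.037,"y":-0.003,"z":0.047,"ax":0,"ay":-0.005,"az":1.636,"hand":1},
  {"x":-0.037,"y":-0.003,"z":0.047,"ax":0,"ay":-0.005,"az":1.636,"hand":1},
  {"x":-0.037,"y":-0.003,"z":0.047,"ax":0,"ay":-0.005,"az":1.636,"hand":1},
  {"x":-0.037,"y":-0.003,"z":0.047,"ax":0,"ay":-0.005,"az":1.636,"hand":1},
  {"x":-0.037,"y":-0.003,"z":0.047,"ax":0,"ay":-0.005,"az":1.636,"hand":1},
  {"x":-0.037,"y":-0.003,"z":0.047,"ax":0,"ay":-0.005,"az":1.636,"hand":1},
  {"x":-0.037,"y":-0.003,"z":0.047,"ax":0,"ay":-0.005,"az":1.636,"hand":1},
  {"x":-0.037,"y":-0.003,"z":0.047,"ax":0,"ay":-0.005,"az":1.636,"hand":1},
  {"x":-0.037,"y":-0.003,"z":0.047,"ax":0,"ay":-0.005,"az":1.636,"hand":1},
  {"x":-0.037,"y":-0.003,"z":0.047,"ax":0,"ay":-0.005,"az":1.636,"hand":1},
])

```text
clock: 10.33
tcp_pos: [0.4962, 0.3238, 0.1192]
orientation: [-0.281, 0.859, -0.389, 0.178]
wrist_force: [-0.3, -0.4, 0.0]
finger_gap: 0.0854
```

```bash
python3 look.py w7
python3 - <<'E'
from h import *
st()
print(delta([.497,.3245,.04],tilt(33.5,51,True)))
print(delta([.497,.3245,.006],tilt(33.5,51,True)))
E
```

```text
10.3333 [0.49622271 0.32384665 0.11924521] [ 3.7800e-01  2.5300e-02 -8.8080e-01 -2.8000e-03  1.2640e-01  2.8433e+00] 0.08542126852945503
t 10.38 tcp [0.4963 0.3239 0.1193] q [ 0.378  0.025 -0.881 -0.003  0.127  2.849] gap 0.0852 F [0.  1.  0.1]
   tool az 33.27 pitch 51.17 jaw az -50.73 jaw z 0.0838
(array([-0.0067,  0.0485,  0.0624]), array([ 0.0032, -0.0024,  0.1309]))
(array([-0.0095,  0.0696,  0.0889]), array([ 0.0032, -0.0024,  0.1309]))
```

View pics/w7.png

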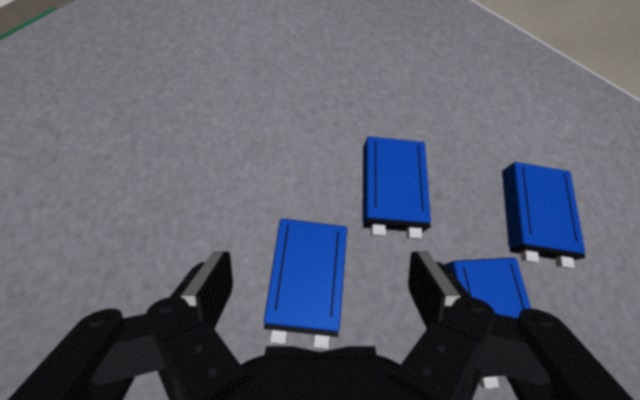

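Call:
carry_out([
  {"x":-0.0067,"y":0.02,"z":0.03,"ax":0.003,"ay":-0.002,"az":0.131,"hand":1},
  {"x":-0.0067,"y":0.0485,"z":0.0624,"ax":0.003,"ay":-0.002,"az":0.131,"hand":1},
  {"x":-0.0067,"y":0.0485,"z":0.0624,"ax":0.003,"ay":-0.002,"az":0.131,"hand":1},
  {"x":-0.0067,"y":0.0485,"z":0.0624,"ax":0.003,"ay":-0.002,"az":0.131,"hand":1},
])

```text
clock: 10.72
tcp_pos: [0.4932, 0.3227, 0.0351]
orientation: [-0.29, 0.832, -0.447, 0.155]
wrist_force: [0.5, -0.0, -0.8]
finger_gap: 0.0854
```

```bash
python3 look.py w8
python3 - <<'E'
from h import *
st()
print(delta([.497,.3245,.006],tilt(33.5,51,True)))
E
```

```text
10.7167 [0.49321998 0.32272771 0.03510169] [ 0.3765  0.204  -0.9849 -0.2767  0.1295  2.9772] 0.08538352248903754
t 10.77 tcp [0.4958 0.3239 0.0388] q [ 0.377  0.2   -0.982 -0.277  0.13   2.977] gap 0.0853 F [ 0.5 -0.2  0.4]
   tool az 33.51 pitch 51.26 jaw az -56.46 jaw z 0.0005
(array([0.0001, 0.0194, 0.0264]), array([0.0046, 0.0001, 0.0009]))
```

View pics/w8.png

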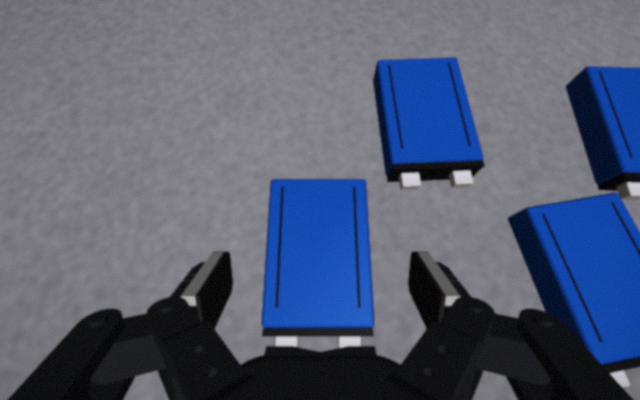

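Call:
carry_out([
  {"x":0,"y":0.01,"z":0.013,"ax":0.004,"ay":0,"az":0,"hand":1},
  {"x":0,"y":0.0194,"z":0.0264,"ax":0.004,"ay":0,"az":0,"hand":0.9},
  {"x":0,"y":0.0194,"z":0.0264,"ax":0.004,"ay":0,"az":0,"hand":0.9},
  {"x":0,"y":0.0194,"z":0.0264,"ax":0.004,"ay":0,"az":0,"hand":0.75},
  {"x":0,"y":0.0194,"z":0.0264,"ax":0.004,"ay":0,"az":0,"hand":0.6},
  {"x":0,"y":0.0194,"z":0.0264,"ax":0.004,"ay":0,"az":0,"hand":0.5},
  {"x":0,"y":0.0194,"z":0.0264,"ax":0.004,"ay":0,"az":0,"hand":0.5},
  {"x":0,"y":0.0194,"z":0.0264,"ax":0.004,"ay":0,"az":0,"hand":0.5},
], squeeze=70)

```text
clock: 11.43
tcp_pos: [0.4986, 0.3257, 0.0096]
orientation: [-0.296, 0.83, -0.445, 0.159]
wrist_force: [-5.2, -1.7, 8.4]
finger_gap: 0.0579
```

```bash
python3 look.py w9
python3 - <<'E'
from h import *
st()
E
```

```text
11.4333 [0.49855354 0.32565114 0.00959192] [ 0.3772  0.2844 -1.0127 -0.4014  0.1308  2.9777] 0.057889960542295504
t 11.48 tcp [0.4986 0.3257 0.0096] q [ 0.377  0.284 -1.013 -0.401  0.131  2.978] gap 0.0583 F [-4.5 -2.2  8. ]
   tool az 33.49 pitch 50.71 jaw az -56.4 jaw z 0.0016
```

View pics/w9.png

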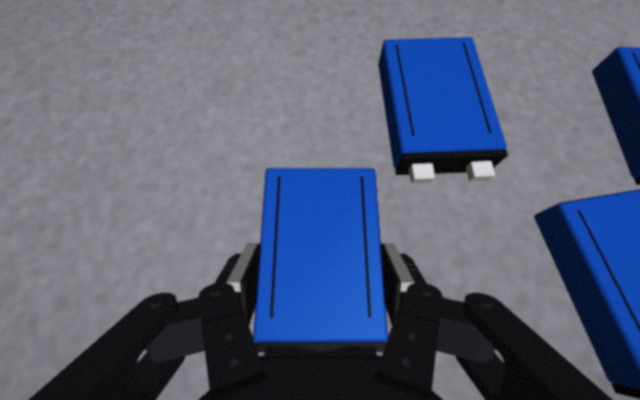

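Call:
carry_out([
  {"x":0,"y":-0.006,"z":-0.008,"ax":0,"ay":0,"az":0,"hand":0.5},
  {"x":0,"y":-0.019,"z":-0.023,"ax":0,"ay":0,"az":0,"hand":0.5},
  {"x":0,"y":-0.038,"z":-0.046,"ax":0,"ay":0,"az":0,"hand":0.5},
  {"x":0,"y":-0.06,"z":-0.073,"ax":0,"ay":0,"az":0,"hand":0.5},
  {"x":0,"y":-0.082,"z":-0.1,"ax":0,"ay":0,"az":0,"hand":0.5},
  {"x":0,"y":-0.107,"z":-0.13,"ax":0,"ay":0,"az":0,"hand":0.5},
  {"x":0,"y":-0.12,"z":-0.147,"ax":0,"ay":0,"az":0,"hand":0.5},
  {"x":0,"y":-0.12,"z":-0.147,"ax":0,"ay":0,"az":0,"hand":0.5},
])

```text
clock: 12.15
tcp_pos: [0.5014, 0.3272, 0.2094]
orientation: [-0.301, 0.828, -0.443, 0.164]
wrist_force: [-0.0, 0.6, -1.9]
finger_gap: 0.0581
```

```bash
python3 look.py w10
python3 - <<'E'
from h import *
st()
mid=tilt(15,45)*R.from_rotvec([0,0,np.pi/2])
print(delta([.60,.13,.22],mid))
E
```

```text
12.15 [0.50144682 0.32720188 0.209404  ] [ 0.3781 -0.1016 -0.7458  0.2374  0.1303  2.9779] 0.05807249177527079
t 12.2 tcp [0.4998 0.3264 0.2052] q [ 0.378 -0.098 -0.751  0.235  0.13   2.978] gap 0.058 F [ 0.6  0.8 -3.9]
   tool az 33.35 pitch 50.23 jaw az -56.39 jaw z 0.0037
(array([ 0.2191,  0.0105, -0.0269]), array([-0.096 ,  0.2326, -1.3208]))
```

View pics/w10.png

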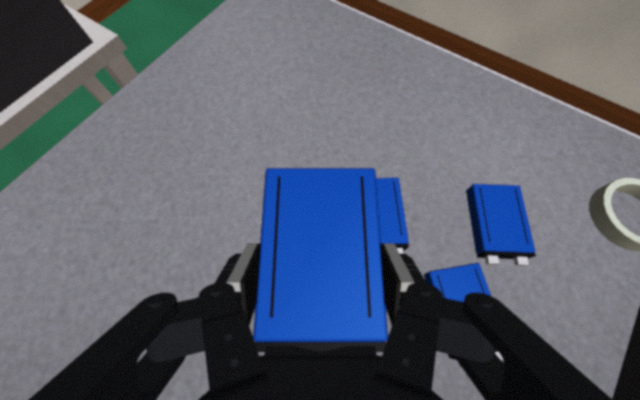

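Call:
carry_out([
  {"x":0.219,"y":0.01,"z":-0.027,"ax":-0.096,"ay":0.233,"az":-1.32,"hand":0.5},
  {"x":0.219,"y":0.01,"z":-0.027,"ax":-0.096,"ay":0.233,"az":-1.32,"hand":0.5},
  {"x":0.219,"y":0.01,"z":-0.027,"ax":-0.096,"ay":0.233,"az":-1.32,"hand":0.5},
  {"x":0.219,"y":0.01,"z":-0.027,"ax":-0.096,"ay":0.233,"az":-1.32,"hand":0.5},
  {"x":0.219,"y":0.01,"z":-0.027,"ax":-0.096,"ay":0.233,"az":-1.32,"hand":0.5},
  {"x":0.219,"y":0.01,"z":-0.027,"ax":-0.096,"ay":0.233,"az":-1.32,"hand":0.5},
  {"x":0.219,"y":0.01,"z":-0.027,"ax":-0.096,"ay":0.233,"az":-1.32,"hand":0.5},
  {"x":0.219,"y":0.01,"z":-0.027,"ax":-0.096,"ay":0.233,"az":-1.32,"hand":0.5},
  {"x":0.219,"y":0.01,"z":-0.027,"ax":-0.096,"ay":0.233,"az":-1.32,"hand":0.5},
  {"x":0.219,"y":0.01,"z":-0.027,"ax":-0.096,"ay":0.233,"az":-1.32,"hand":0.5},
  {"x":0.219,"y":0.01,"z":-0.027,"ax":-0.096,"ay":0.233,"az":-1.32,"hand":0.5},
  {"x":0.219,"y":0.01,"z":-0.027,"ax":-0.096,"ay":0.233,"az":-1.32,"hand":0.5},
])

```text
clock: 13.2
tcp_pos: [0.5968, 0.1304, 0.2158]
orientation: [-0.05, 0.917, 0.121, 0.376]
wrist_force: [-0.9, 1.2, -4.0]
finger_gap: 0.058
```

Run:
```python
from h import *
st()
print(delta([.673,-.06,.16],tilt(-2,39.3)))
```

```text
t 13.2 tcp [0.5968 0.1304 0.2158] q [-0.011 -0.108 -0.797  0.122  0.191  1.373] gap 0.058 F [-0.9  1.2 -4. ]
   tool az 15.06 pitch 45.36 jaw az 15.07 jaw z 0.7026
(array([-0.0221,  0.2036,  0.0567]), array([-0.2485, -0.0881, -1.3619]))
```

Call:
carry_out([
  {"x":-0.022,"y":0.204,"z":0.057,"ax":-0.248,"ay":-0.088,"az":-1.362,"hand":0.5},
  {"x":-0.022,"y":0.204,"z":0.057,"ax":-0.248,"ay":-0.088,"az":-1.362,"hand":0.5},
  {"x":-0.022,"y":0.204,"z":0.057,"ax":-0.248,"ay":-0.088,"az":-1.362,"hand":0.5},
  {"x":-0.022,"y":0.204,"z":0.057,"ax":-0.248,"ay":-0.088,"az":-1.362,"hand":0.5},
  {"x":-0.022,"y":0.204,"z":0.057,"ax":-0.248,"ay":-0.088,"az":-1.362,"hand":0.5},
  {"x":-0.022,"y":0.204,"z":0.057,"ax":-0.248,"ay":-0.088,"az":-1.362,"hand":0.5},
  {"x":-0.022,"y":0.204,"z":0.057,"ax":-0.248,"ay":-0.088,"az":-1.362,"hand":0.5},
  {"x":-0.022,"y":0.204,"z":0.057,"ax":-0.248,"ay":-0.088,"az":-1.362,"hand":0.5},
  {"x":-0.022,"y":0.204,"z":0.057,"ax":-0.248,"ay":-0.088,"az":-1.362,"hand":0.5},
  {"x":-0.022,"y":0.204,"z":0.057,"ax":-0.248,"ay":-0.088,"az":-1.362,"hand":0.5},
  {"x":-0.022,"y":0.204,"z":0.057,"ax":-0.248,"ay":-0.088,"az":-1.362,"hand":0.5},
  {"x":-0.022,"y":0.204,"z":0.057,"ax":-0.248,"ay":-0.088,"az":-1.362,"hand":0.5},
])

```text
clock: 14.2
tcp_pos: [0.671, -0.0595, 0.1565]
orientation: [0.306, 0.651, 0.629, 0.296]
wrist_force: [-1.5, 0.6, -3.7]
finger_gap: 0.0583
```

Run:
```python
from h import *
st()
print(delta([.673,-.06,.09],tilt(-2,39.3)))
cv2.imwrite("pics/side11.png",viewer.read_camera("side")[:,:,::-1])
crop("pics/side11c.png","pics/side11.png",200,80,400,260,4)
```

```text
t 14.2 tcp [ 0.671  -0.0595  0.1565] q [-0.299  0.106 -0.874 -0.272  0.203 -0.17 ] gap 0.0583 F [-1.5  0.6 -3.7]
   tool az -1.91 pitch 39.62 jaw az 88.05 jaw z 0.0009
(array([-0.0005, -0.0499,  0.0439]), array([-0.0055, -0.0012, -0.0002]))
```

View pics/side11c.png

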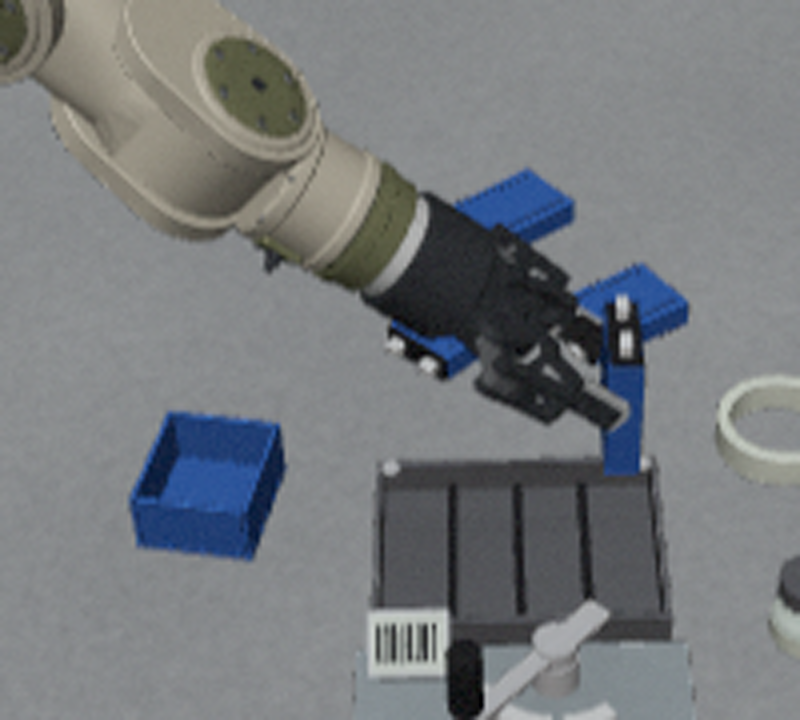

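Call:
carry_out([
  {"x":0,"y":-0.025,"z":0.022,"ax":-0.005,"ay":0,"az":0,"hand":0.5},
  {"x":0,"y":-0.05,"z":0.044,"ax":-0.005,"ay":0,"az":0,"hand":0.5},
  {"x":0,"y":-0.05,"z":0.044,"ax":-0.005,"ay":0,"az":0,"hand":0.5},
  {"x":0,"y":-0.05,"z":0.044,"ax":-0.005,"ay":0,"az":0,"hand":0.5},
])

```text
clock: 14.58
tcp_pos: [0.6708, -0.0587, 0.0856]
orientation: [0.303, 0.654, 0.627, 0.297]
wrist_force: [0.3, -0.0, -3.2]
finger_gap: 0.058
```

Run:
```python
from h import *
st()
print(delta([.673,-.06,.0505],tilt(-2,39.3)))
cv2.imwrite("pics/side12.png",viewer.read_camera("side")[:,:,::-1])
crop("pics/side12c.png","pics/side12.png",280,120,400,240,5)
```

```text
t 14.58 tcp [ 0.6708 -0.0587  0.0856] q [-0.298  0.262 -0.95  -0.499  0.204 -0.162] gap 0.058 F [ 0.3 -0.  -3.2]
   tool az -1.77 pitch 39.86 jaw az 87.82 jaw z 0.0086
(array([-0.0016, -0.0255,  0.0242]), array([-0.0098, -0.003 , -0.0087]))
```

View pics/side12c.png

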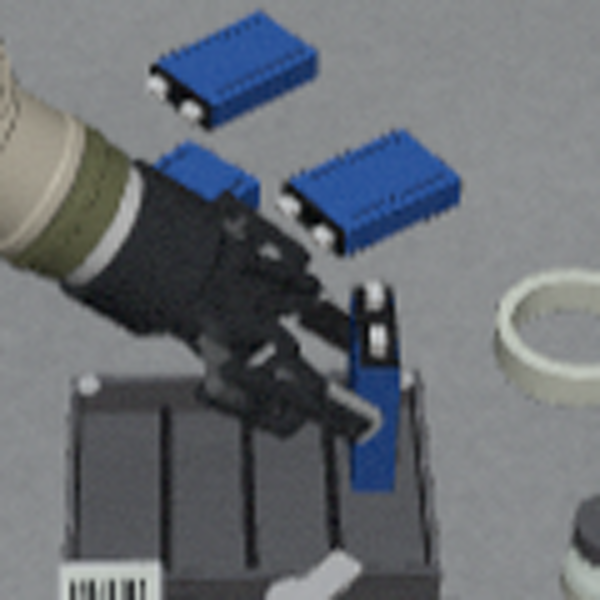

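Call:
carry_out([
  {"x":-0.0016,"y":-0.01,"z":0.01,"ax":-0.01,"ay":-0.003,"az":-0.008,"hand":0.5},
  {"x":-0.0016,"y":-0.02,"z":0.019,"ax":-0.01,"ay":-0.003,"az":-0.008,"hand":0.5},
  {"x":-0.0016,"y":-0.024,"z":0.0225,"ax":-0.01,"ay":-0.003,"az":-0.008,"hand":0.5},
  {"x":-0.0016,"y":-0.0255,"z":0.0242,"ax":-0.01,"ay":-0.003,"az":-0.008,"hand":0.5},
  {"x":-0.0016,"y":-0.0255,"z":0.0242,"ax":-0.01,"ay":-0.003,"az":-0.008,"hand":0.5},
])

```text
clock: 15.05
tcp_pos: [0.6766, -0.0611, 0.0564]
orientation: [0.312, 0.648, 0.627, 0.3]
wrist_force: [0.8, 0.3, -3.4]
finger_gap: 0.0584
```

Run:
```python
from h import *
st()
cv2.imwrite("pics/side13.png",viewer.read_camera("side")[:,:,::-1])
crop("pics/side13c.png","pics/side13.png",280,120,400,240,5)
```

```text
t 15.05 tcp [ 0.6766 -0.0611  0.0564] q [-0.298  0.356 -0.979 -0.641  0.203 -0.169] gap 0.0584 F [ 0.8  0.3 -3.4]
   tool az -2.1 pitch 38.76 jaw az 87.99 jaw z -0.0019
```

View pics/side13c.png

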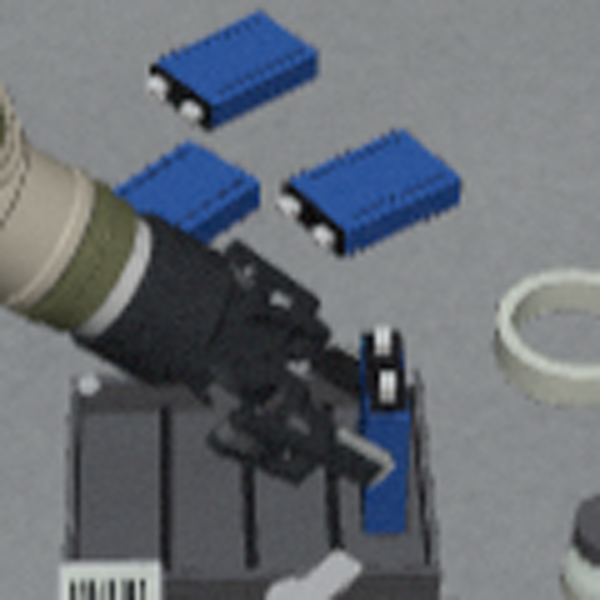

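Run:
```python
from h import *
st(); print(delta([.672,-.06,.0505],tilt(-2,39.3)))
```

```text
t 15.1 tcp [ 0.6767 -0.0611  0.0566] q [-0.298  0.355 -0.979 -0.641  0.203 -0.169] gap 0.0581 F [-0.1 -0.7 -3.6]
   tool az -2.1 pitch 38.74 jaw az 87.99 jaw z -0.0021
(array([ 0.0009, -0.0077,  0.0002]), array([0.0098, 0.0014, 0.0016]))
```

Call:
carry_out([
  {"x":0.0005,"y":-0.004,"z":0,"ax":0.008,"ay":0.001,"az":0.001,"hand":0.5},
  {"x":0.001,"y":-0.0075,"z":0,"ax":0.01,"ay":0.001,"az":0.001,"hand":0.5},
  {"x":0.001,"y":-0.0075,"z":0,"ax":0.01,"ay":0.001,"az":0.001,"hand":0.5},
  {"x":0.001,"y":-0.0075,"z":0,"ax":0.01,"ay":0.001,"az":0.001,"hand":0.5},
  {"x":0.001,"y":-0.0075,"z":0,"ax":0.01,"ay":0.001,"az":0.001,"hand":0.5},
])

```text
clock: 15.52
tcp_pos: [0.6725, -0.06, 0.0518]
orientation: [0.309, 0.65, 0.628, 0.298]
wrist_force: [-3.2, -0.4, 3.0]
finger_gap: 0.0583
```

Run:
```python
from h import *
st(); print(delta([.672,-.06,.0505],tilt(-2,39.3)))
```

```text
t 15.52 tcp [ 0.6725 -0.06    0.0518] q [-0.299  0.359 -0.985 -0.642  0.203 -0.17 ] gap 0.0583 F [-3.2 -0.4  3. ]
   tool az -2.03 pitch 39.2 jaw az 88.01 jaw z -0.0009
(array([ 0.    , -0.0013,  0.0004]), array([0.0017, 0.0005, 0.0008]))
```

Call:
carry_out([
  {"x":0,"y":0,"z":0,"ax":0,"ay":0,"az":0,"hand":0.72},
  {"x":0,"y":0,"z":0,"ax":0,"ay":0,"az":0,"hand":0.78},
  {"x":0,"y":0,"z":0,"ax":0,"ay":0,"az":0,"hand":0.9},
  {"x":0,"y":0,"z":0,"ax":0,"ay":0,"az":0,"hand":0.9},
  {"x":0,"y":0,"z":0,"ax":0,"ay":0,"az":0,"hand":0.9},
  {"x":0,"y":0.015,"z":-0.013,"ax":0,"ay":0,"az":0,"hand":0.9},
  {"x":0,"y":0.039,"z":-0.032,"ax":0,"ay":0,"az":0,"hand":0.9},
  {"x":0,"y":0.066,"z":-0.054,"ax":0,"ay":0,"az":0,"hand":0.9},
  {"x":0,"y":0.093,"z":-0.076,"ax":0,"ay":0,"az":0,"hand":0.9},
  {"x":0,"y":0.12,"z":-0.098,"ax":0,"ay":0,"az":0,"hand":0.9},
  {"x":0,"y":0.12,"z":-0.098,"ax":0,"ay":0,"az":0,"hand":0.9},
])

```text
clock: 16.43
tcp_pos: [0.6768, -0.0609, 0.218]
orientation: [0.315, 0.647, 0.626, 0.301]
wrist_force: [1.1, -0.5, 2.2]
finger_gap: 0.0767
```

Run:
```python
from h import *
st()
cv2.imwrite("pics/side14.png",viewer.read_camera("side")[:,:,::-1])
crop("pics/side14c.png","pics/side14.png",280,120,400,240,5)
print(delta([.535,.15,.24],down(np.radians(-47))))
print(delta([.535,.15,.24],down(np.radians(133))))
```

```text
t 16.43 tcp [ 0.6768 -0.0609  0.218 ] q [-0.298  0.012 -0.798 -0.124  0.203 -0.17 ] gap 0.0767 F [ 1.1 -0.5  2.2]
   tool az -2.17 pitch 38.34 jaw az 88.04 jaw z -0.0047
(array([ 0.2056, -0.0714, -0.132 ]), array([ 0.4354, -1.0399,  2.1635]))
(array([ 0.2056, -0.0714, -0.132 ]), array([ 0.8484,  0.3552, -0.7288]))
```

View pics/side14c.png

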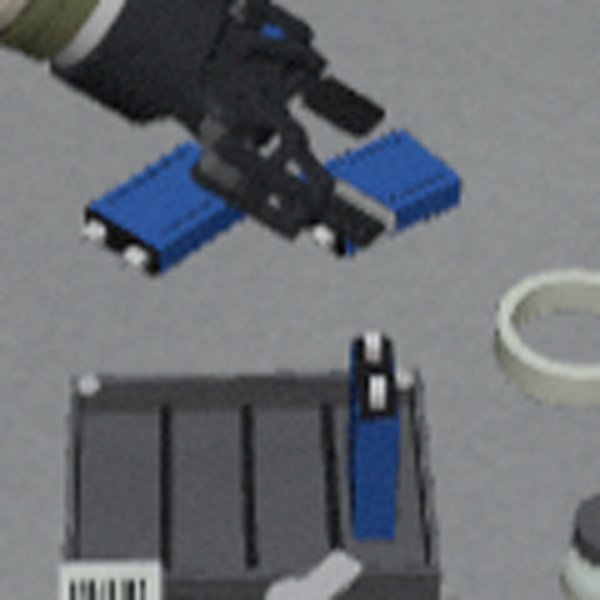

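Run:
```python
from h import *
mid=tilt(20,46)*R.from_rotvec([0,0,np.pi/2])
print(delta([.61,.08,.24],mid))
```

```text
(array([ 0.1383, -0.0234, -0.0714]), array([0.3139, 0.1206, 1.3019]))
```

Call:
carry_out([
  {"x":0.04,"y":0,"z":-0.02,"ax":0.03,"ay":0.01,"az":0.12,"hand":1},
  {"x":0.138,"y":-0.023,"z":-0.071,"ax":0.314,"ay":0.121,"az":1.302,"hand":1},
  {"x":0.138,"y":-0.023,"z":-0.071,"ax":0.314,"ay":0.121,"az":1.302,"hand":1},
  {"x":0.138,"y":-0.023,"z":-0.071,"ax":0.314,"ay":0.121,"az":1.302,"hand":1},
  {"x":0.138,"y":-0.023,"z":-0.071,"ax":0.314,"ay":0.121,"az":1.302,"hand":1},
  {"x":0.138,"y":-0.023,"z":-0.071,"ax":0.314,"ay":0.121,"az":1.302,"hand":1},
  {"x":0.138,"y":-0.023,"z":-0.071,"ax":0.314,"ay":0.121,"az":1.302,"hand":1},
  {"x":0.138,"y":-0.023,"z":-0.071,"ax":0.314,"ay":0.121,"az":1.302,"hand":1},
  {"x":0.138,"y":-0.023,"z":-0.071,"ax":0.314,"ay":0.121,"az":1.302,"hand":1},
  {"x":0.138,"y":-0.023,"z":-0.071,"ax":0.314,"ay":0.121,"az":1.302,"hand":1},
  {"x":0.138,"y":-0.023,"z":-0.071,"ax":0.314,"ay":0.121,"az":1.302,"hand":1},
  {"x":0.138,"y":-0.023,"z":-0.071,"ax":0.314,"ay":0.121,"az":1.302,"hand":1},
])

```text
clock: 17.48
tcp_pos: [0.6099, 0.079, 0.2377]
orientation: [-0.066, 0.914, 0.159, 0.368]
wrist_force: [0.2, -0.6, 0.7]
finger_gap: 0.0854
```

Run:
```python
from h import *
st()
print(delta([.5737,.184,.14],tilt(43,46,True)))
```

```text
t 17.48 tcp [0.6099 0.079  0.2377] q [-0.176 -0.099 -0.703  0.273  0.356  1.18 ] gap 0.0854 F [ 0.2 -0.6  0.7]
   tool az 20.09 pitch 46.15 jaw az 19.65 jaw z 0.6928
(array([-0.0669, -0.1107,  0.0719]), array([ 0.2107, -0.208 ,  1.2668]))
```

Call:
carry_out([
  {"x":-0.067,"y":-0.111,"z":0.072,"ax":0.21,"ay":-0.208,"az":1.267,"hand":1},
  {"x":-0.067,"y":-0.111,"z":0.072,"ax":0.21,"ay":-0.208,"az":1.267,"hand":1},
  {"x":-0.067,"y":-0.111,"z":0.072,"ax":0.21,"ay":-0.208,"az":1.267,"hand":1},
  {"x":-0.067,"y":-0.111,"z":0.072,"ax":0.21,"ay":-0.208,"az":1.267,"hand":1},
  {"x":-0.067,"y":-0.111,"z":0.072,"ax":0.21,"ay":-0.208,"az":1.267,"hand":1},
  {"x":-0.067,"y":-0.111,"z":0.072,"ax":0.21,"ay":-0.208,"az":1.267,"hand":1},
  {"x":-0.067,"y":-0.111,"z":0.072,"ax":0.21,"ay":-0.208,"az":1.267,"hand":1},
  {"x":-0.067,"y":-0.111,"z":0.072,"ax":0.21,"ay":-0.208,"az":1.267,"hand":1},
  {"x":-0.067,"y":-0.111,"z":0.072,"ax":0.21,"ay":-0.208,"az":1.267,"hand":1},
  {"x":-0.067,"y":-0.111,"z":0.072,"ax":0.21,"ay":-0.208,"az":1.267,"hand":1},
  {"x":-0.067,"y":-0.111,"z":0.072,"ax":0.21,"ay":-0.208,"az":1.267,"hand":1},
  {"x":-0.067,"y":-0.111,"z":0.072,"ax":0.21,"ay":-0.208,"az":1.267,"hand":1},
])

```text
clock: 18.48
tcp_pos: [0.5729, 0.1839, 0.1381]
orientation: [-0.343, 0.851, -0.37, 0.149]
wrist_force: [0.2, -0.2, 0.1]
finger_gap: 0.0853
```

```bash
python3 look.py w15; python3 cells.py w15
python3 - <<'E'
from h import *
st()
print(delta([.5737,.184,.05],tilt(43,46,True)))
E
```

```text
18.4833 [0.57289798 0.18392295 0.13812121] [-0.0907  0.0646 -0.8072  0.1293  0.5428  2.4637] 0.08527877943341734
px [321. 292.] size [0.059  0.0852] blue ctr [0.576  0.1847] cell ctr(from far end) [0.5743 0.183 ] term dir -136.7
px [398. 198.] size [0.0596 0.0858] blue ctr [0.6948 0.1905] cell ctr(from far end) [0.693  0.1894] term dir -148.5
px [258. 172.] size [0.0615 0.0908] blue ctr [0.6191 0.3152] cell ctr(from far end) [0.6195 0.3154] term dir -143.6
t 18.53 tcp [0.5729 0.1841 0.1384] q [-0.09   0.064 -0.807  0.13   0.542  2.462] gap 0.0854 F [ 0.1 -0.7 -0.6]
   tool az 42.98 pitch 46.14 jaw az -46.94 jaw z 0.0013
(array([0.0005, 0.0609, 0.0641]), array([ 0.0025, -0.0002,  0.0017]))
```

View pics/w15.png

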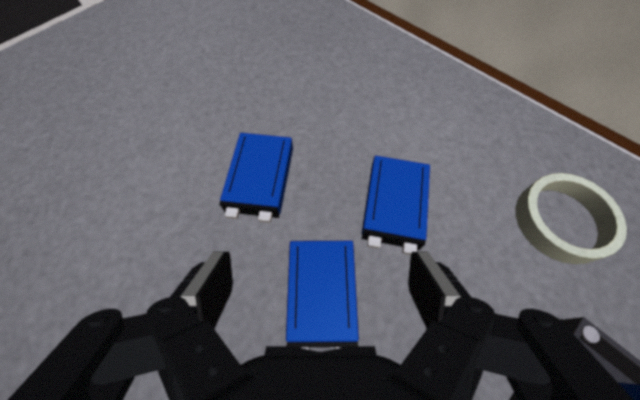

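Call:
carry_out([
  {"x":0.0005,"y":0.02,"z":0.021,"ax":0.0025,"ay":0,"az":0.0015,"hand":1},
  {"x":0.0005,"y":0.046,"z":0.048,"ax":0.0025,"ay":0,"az":0.0015,"hand":1},
  {"x":0.0005,"y":0.067,"z":0.07,"ax":0.0025,"ay":0,"az":0.0015,"hand":1},
  {"x":0.0005,"y":0.08,"z":0.084,"ax":0.0025,"ay":0,"az":0.0015,"hand":0.95},
  {"x":0.0005,"y":0.088,"z":0.092,"ax":0.0025,"ay":0,"az":0.0015,"hand":0.9},
  {"x":0.0005,"y":0.0905,"z":0.0942,"ax":0.0025,"ay":0,"az":0.0015,"hand":0.85},
  {"x":0.0005,"y":0.0905,"z":0.0942,"ax":0.0025,"ay":0,"az":0.0015,"hand":0.8},
])

```text
clock: 19.12
tcp_pos: [0.5722, 0.1839, 0.0062]
orientation: [-0.343, 0.851, -0.369, 0.149]
wrist_force: [0.3, 0.7, 0.1]
finger_gap: 0.0683
```

```bash
python3 look.py w16;  python3 - <<'E'
from h import *
st()
print(delta([.5743,.1835,.0075],tilt(43,46,True)))
E
```

```text
19.1167 [0.57222974 0.18393563 0.00620114] [-0.0915  0.3468 -0.9536 -0.2981  0.5443  2.4607] 0.068319314294841
t 19.17 tcp [0.5732 0.1838 0.0074] q [-0.092  0.345 -0.953 -0.297  0.545  2.461] gap 0.0686 F [ 0.7 -0.5  1.1]
   tool az 43.03 pitch 46.04 jaw az -46.92 jaw z 0.0009
(array([ 0.001 , -0.0005,  0.0004]), array([0.0007, 0.0003, 0.0017]))
```

View pics/w16.png

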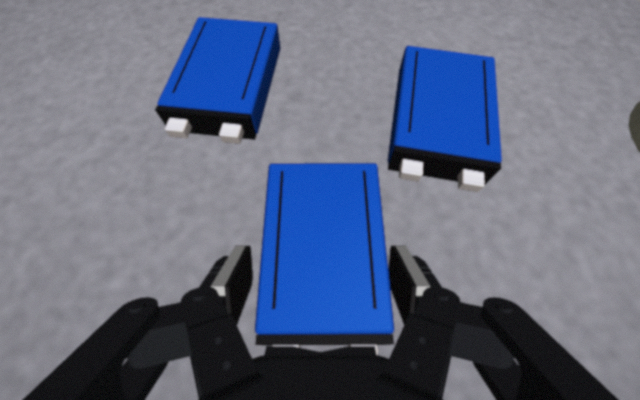

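Centred; close, then lift.

Call:
carry_out([
  {"x":0.001,"y":0,"z":0,"ax":0,"ay":0,"az":0.001,"hand":0.7},
  {"x":0.001,"y":0,"z":0,"ax":0,"ay":0,"az":0.001,"hand":0.5},
  {"x":0.001,"y":0,"z":0,"ax":0,"ay":0,"az":0.001,"hand":0.5},
  {"x":0.001,"y":0,"z":0,"ax":0,"ay":0,"az":0.001,"hand":0.5},
  {"x":0.001,"y":0,"z":0,"ax":0,"ay":0,"az":0.001,"hand":0.5},
], squeeze=70)

```text
clock: 19.58
tcp_pos: [0.5748, 0.1831, 0.0088]
orientation: [-0.344, 0.85, -0.369, 0.15]
wrist_force: [-2.3, -2.0, 6.4]
finger_gap: 0.0585
```

Run:
```python
from h import *
st()
```

```text
t 19.58 tcp [0.5748 0.1831 0.0088] q [-0.093  0.344 -0.95  -0.296  0.546  2.46 ] gap 0.0585 F [-2.3 -2.   6.4]
   tool az 42.94 pitch 45.92 jaw az -46.94 jaw z 0.0021
```

Call:
carry_out([
  {"x":0,"y":-0.007,"z":-0.007,"ax":0,"ay":0,"az":0,"hand":0.5},
  {"x":0,"y":-0.02,"z":-0.021,"ax":0,"ay":0,"az":0,"hand":0.5},
  {"x":0,"y":-0.042,"z":-0.043,"ax":0,"ay":0,"az":0,"hand":0.5},
  {"x":0,"y":-0.066,"z":-0.069,"ax":0,"ay":0,"az":0,"hand":0.5},
  {"x":0,"y":-0.09,"z":-0.094,"ax":0,"ay":0,"az":0,"hand":0.5},
  {"x":0,"y":-0.115,"z":-0.12,"ax":0,"ay":0,"az":0,"hand":0.5},
  {"x":0,"y":-0.145,"z":-0.15,"ax":0,"ay":0,"az":0,"hand":0.5},
  {"x":0,"y":-0.145,"z":-0.15,"ax":0,"ay":0,"az":0,"hand":0.5},
])

```text
clock: 20.25
tcp_pos: [0.5784, 0.1833, 0.2276]
orientation: [-0.346, 0.85, -0.366, 0.156]
wrist_force: [2.8, -0.1, -1.3]
finger_gap: 0.0581
```

```bash
python3 look.py w17;  python3 - <<'E'
from h import *
st()
mid=tilt(20,45)*R.from_rotvec([0,0,np.pi/2])
print(delta([.60,.10,.24],mid))
E
```

```text
20.25 [0.57837199 0.18329459 0.22755233] [-0.0926 -0.0507 -0.6713  0.3635  0.5465  2.4606] 0.058105935227109565
t 20.3 tcp [0.5773 0.183  0.2239] q [-0.093 -0.048 -0.676  0.359  0.545  2.461] gap 0.058 F [-0.2 -0.6 -3.7]
   tool az 42.45 pitch 45.53 jaw az -46.94 jaw z 0.0104
(array([ 0.0763,  0.0179, -0.039 ]), array([-0.2028,  0.2136, -1.2673]))
```

View pics/w17.png

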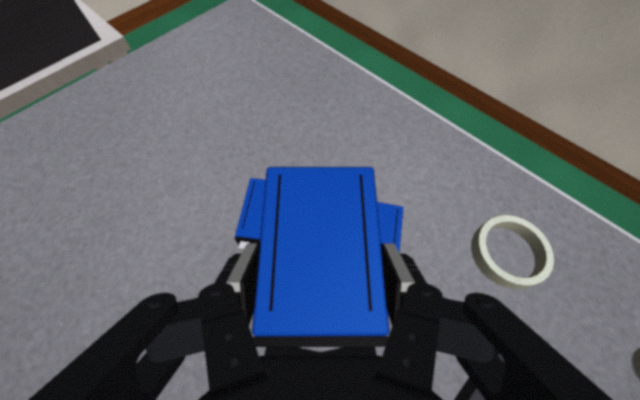

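Call:
carry_out([
  {"x":0.076,"y":0.018,"z":-0.039,"ax":-0.203,"ay":0.214,"az":-1.267,"hand":0.5},
  {"x":0.076,"y":0.018,"z":-0.039,"ax":-0.203,"ay":0.214,"az":-1.267,"hand":0.5},
  {"x":0.076,"y":0.018,"z":-0.039,"ax":-0.203,"ay":0.214,"az":-1.267,"hand":0.5},
  {"x":0.076,"y":0.018,"z":-0.039,"ax":-0.203,"ay":0.214,"az":-1.267,"hand":0.5},
  {"x":0.076,"y":0.018,"z":-0.039,"ax":-0.203,"ay":0.214,"az":-1.267,"hand":0.5},
  {"x":0.076,"y":0.018,"z":-0.039,"ax":-0.203,"ay":0.214,"az":-1.267,"hand":0.5},
  {"x":0.076,"y":0.018,"z":-0.039,"ax":-0.203,"ay":0.214,"az":-1.267,"hand":0.5},
  {"x":0.076,"y":0.018,"z":-0.039,"ax":-0.203,"ay":0.214,"az":-1.267,"hand":0.5},
  {"x":0.076,"y":0.018,"z":-0.039,"ax":-0.203,"ay":0.214,"az":-1.267,"hand":0.5},
  {"x":0.076,"y":0.018,"z":-0.039,"ax":-0.203,"ay":0.214,"az":-1.267,"hand":0.5},
  {"x":0.076,"y":0.018,"z":-0.039,"ax":-0.203,"ay":0.214,"az":-1.267,"hand":0.5},
  {"x":0.076,"y":0.018,"z":-0.039,"ax":-0.203,"ay":0.214,"az":-1.267,"hand":0.5},
])

```text
clock: 21.3
tcp_pos: [0.5971, 0.1007, 0.2359]
orientation: [-0.067, 0.911, 0.161, 0.374]
wrist_force: [-0.1, -0.1, -3.1]
finger_gap: 0.0582
```

Run:
```python
from h import *
st()
print(delta([.631,-.0585,.20],tilt(-2,44.1)))
```

```text
t 21.3 tcp [0.5971 0.1007 0.2359] q [-0.131 -0.129 -0.748  0.231  0.332  1.216] gap 0.0582 F [-0.1 -0.1 -3.1]
   tool az 20.1 pitch 45.29 jaw az 19.98 jaw z 0.7036
(array([-0.0413,  0.1612,  0.0094]), array([-0.2232, -0.1919, -1.2907]))
```

Call:
carry_out([
  {"x":-0.041,"y":0.161,"z":0.009,"ax":-0.223,"ay":-0.192,"az":-1.291,"hand":0.5},
  {"x":-0.041,"y":0.161,"z":0.009,"ax":-0.223,"ay":-0.192,"az":-1.291,"hand":0.5},
  {"x":-0.041,"y":0.161,"z":0.009,"ax":-0.223,"ay":-0.192,"az":-1.291,"hand":0.5},
  {"x":-0.041,"y":0.161,"z":0.009,"ax":-0.223,"ay":-0.192,"az":-1.291,"hand":0.5},
  {"x":-0.041,"y":0.161,"z":0.009,"ax":-0.223,"ay":-0.192,"az":-1.291,"hand":0.5},
  {"x":-0.041,"y":0.161,"z":0.009,"ax":-0.223,"ay":-0.192,"az":-1.291,"hand":0.5},
  {"x":-0.041,"y":0.161,"z":0.009,"ax":-0.223,"ay":-0.192,"az":-1.291,"hand":0.5},
  {"x":-0.041,"y":0.161,"z":0.009,"ax":-0.223,"ay":-0.192,"az":-1.291,"hand":0.5},
  {"x":-0.041,"y":0.161,"z":0.009,"ax":-0.223,"ay":-0.192,"az":-1.291,"hand":0.5},
  {"x":-0.041,"y":0.161,"z":0.009,"ax":-0.223,"ay":-0.192,"az":-1.291,"hand":0.5},
  {"x":-0.041,"y":0.161,"z":0.009,"ax":-0.223,"ay":-0.192,"az":-1.291,"hand":0.5},
  {"x":-0.041,"y":0.161,"z":0.009,"ax":-0.223,"ay":-0.192,"az":-1.291,"hand":0.5},
])

```text
clock: 22.3
tcp_pos: [0.629, -0.0575, 0.1975]
orientation: [0.279, 0.663, 0.64, 0.27]
wrist_force: [0.4, 0.4, -3.8]
finger_gap: 0.0584
```

Run:
```python
from h import *
st()
print(delta([.631,-.0585,.11],tilt(-2,44.1)))
```

```text
t 22.3 tcp [ 0.629  -0.0575  0.1975] q [-0.314 -0.043 -0.809  0.029  0.199 -0.197] gap 0.0584 F [ 0.4  0.4 -3.8]
   tool az -1.92 pitch 44.37 jaw az 88.03 jaw z 0.0009
(array([-0.001 , -0.0611,  0.0627]), array([-0.0046, -0.001 , -0.0002]))
```

Call:
carry_out([
  {"x":-0.001,"y":-0.02,"z":0.021,"ax":-0.004,"ay":0,"az":0,"hand":0.5},
  {"x":-0.001,"y":-0.04,"z":0.042,"ax":-0.004,"ay":0,"az":0,"hand":0.5},
  {"x":-0.001,"y":-0.061,"z":0.0627,"ax":-0.004,"ay":0,"az":0,"hand":0.5},
  {"x":-0.001,"y":-0.061,"z":0.0627,"ax":-0.004,"ay":0,"az":0,"hand":0.5},
  {"x":-0.001,"y":-0.061,"z":0.0627,"ax":-0.004,"ay":0,"az":0,"hand":0.5},
])

```text
clock: 22.72
tcp_pos: [0.629, -0.058, 0.1064]
orientation: [0.276, 0.664, 0.64, 0.27]
wrist_force: [0.5, -0.9, -1.4]
finger_gap: 0.0585
```

Run:
```python
from h import *
st()
print(delta([.631,-.0585,.065],tilt(-2,44.1)))
cv2.imwrite("pics/side18.png",viewer.read_camera("side")[:,:,::-1])
crop("pics/side18c.png","pics/side18.png",280,120,400,240,5)
```

```text
t 22.72 tcp [ 0.629  -0.058   0.1064] q [-0.315  0.124 -0.936 -0.262  0.201 -0.195] gap 0.0585 F [ 0.5 -0.9 -1.4]
   tool az -1.79 pitch 44.56 jaw az 87.94 jaw z 0.0048
(array([-0.0007, -0.0281,  0.0305]), array([-0.008 , -0.0026, -0.0041]))
```

View pics/side18c.png

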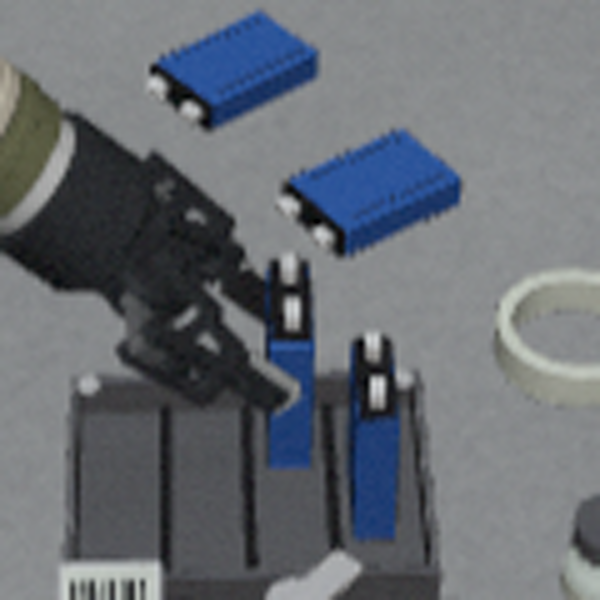

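Call:
carry_out([
  {"x":-0.0007,"y":-0.012,"z":0.013,"ax":-0.008,"ay":-0.002,"az":-0.004,"hand":0.5},
  {"x":-0.0007,"y":-0.024,"z":0.026,"ax":-0.008,"ay":-0.002,"az":-0.004,"hand":0.5},
  {"x":-0.0007,"y":-0.031,"z":0.034,"ax":-0.008,"ay":-0.002,"az":-0.004,"hand":0.5},
  {"x":-0.0007,"y":-0.035,"z":0.0375,"ax":-0.008,"ay":-0.002,"az":-0.004,"hand":0.5},
  {"x":-0.0007,"y":-0.035,"z":0.0375,"ax":-0.008,"ay":-0.002,"az":-0.004,"hand":0.5},
  {"x":-0.0007,"y":-0.035,"z":0.0375,"ax":-0.008,"ay":-0.002,"az":-0.004,"hand":0.5},
])

```text
clock: 23.27
tcp_pos: [0.6349, -0.0597, 0.0603]
orientation: [0.284, 0.661, 0.639, 0.273]
wrist_force: [0.1, 0.1, -3.2]
finger_gap: 0.0583
```

Run:
```python
from h import *
st()
print(delta([.631,-.0585,.0505],tilt(-2,44.1)))
```

```text
t 23.27 tcp [ 0.6349 -0.0597  0.0603] q [-0.315  0.249 -0.991 -0.459  0.2   -0.197] gap 0.0583 F [ 0.1  0.1 -3.2]
   tool az -2.07 pitch 43.63 jaw az 88.02 jaw z -0.0017
(array([ 0.001 , -0.0098,  0.0039]), array([0.0082, 0.0009, 0.0015]))
```

Call:
carry_out([
  {"x":0.0005,"y":-0.005,"z":0.002,"ax":0.008,"ay":0,"az":0.001,"hand":0.5},
  {"x":0.001,"y":-0.0085,"z":0.0032,"ax":0.008,"ay":0,"az":0.001,"hand":0.5},
  {"x":0.001,"y":-0.0095,"z":0.0037,"ax":0.008,"ay":0,"az":0.001,"hand":0.5},
  {"x":0.001,"y":-0.0098,"z":0.0039,"ax":0.008,"ay":0,"az":0.001,"hand":0.5},
  {"x":0.001,"y":-0.0098,"z":0.0039,"ax":0.008,"ay":0,"az":0.001,"hand":0.5},
])

```text
clock: 23.68
tcp_pos: [0.6327, -0.0589, 0.0532]
orientation: [0.283, 0.661, 0.639, 0.272]
wrist_force: [-5.7, 0.0, 8.4]
finger_gap: 0.0583
```

Run:
```python
from h import *
st()
print(delta([.631,-.0585,.0505],tilt(-2,44.1)))
```

```text
t 23.68 tcp [ 0.6327 -0.0589  0.0532] q [-0.314  0.264 -1.    -0.481  0.199 -0.197] gap 0.0583 F [-5.7  0.   8.4]
   tool az -2.1 pitch 43.78 jaw az 88.0 jaw z -0.0018
(array([ 0.0004, -0.0031,  0.0006]), array([0.0057, 0.0013, 0.0013]))
```

Contact with the floor. Release and lift.

Call:
carry_out([
  {"x":0,"y":0,"z":0,"ax":0,"ay":0,"az":0,"hand":0.72},
  {"x":0,"y":0,"z":0,"ax":0,"ay":0,"az":0,"hand":0.78},
  {"x":0,"y":0,"z":0,"ax":0,"ay":0,"az":0,"hand":0.9},
  {"x":0,"y":0,"z":0,"ax":0,"ay":0,"az":0,"hand":0.9},
  {"x":0,"y":0,"z":0,"ax":0,"ay":0,"az":0,"hand":0.9},
  {"x":0,"y":0.014,"z":-0.014,"ax":0,"ay":0,"az":0,"hand":0.9},
  {"x":0,"y":0.036,"z":-0.035,"ax":0,"ay":0,"az":0,"hand":0.9},
  {"x":0,"y":0.062,"z":-0.059,"ax":0,"ay":0,"az":0,"hand":0.9},
  {"x":0,"y":0.088,"z":-0.084,"ax":0,"ay":0,"az":0,"hand":0.9},
  {"x":0,"y":0.115,"z":-0.11,"ax":0,"ay":0,"az":0,"hand":0.9},
  {"x":0,"y":0.13,"z":-0.125,"ax":0,"ay":0,"az":0,"hand":0.9},
  {"x":0,"y":0.13,"z":-0.125,"ax":0,"ay":0,"az":0,"hand":0.9},
])

```text
clock: 24.68
tcp_pos: [0.636, -0.0595, 0.2426]
orientation: [0.288, 0.659, 0.638, 0.275]
wrist_force: [0.6, 0.2, 0.4]
finger_gap: 0.0769
```

Run:
```python
from h import *
st()
cv2.imwrite("pics/side19.png",viewer.read_camera("side")[:,:,::-1])
crop("pics/side19c.png","pics/side19.png",280,120,400,240,5)
mid=tilt(18,42)*R.from_rotvec([0,0,np.pi/2])
print(delta([.62,.12,.25],mid))
```

```text
t 24.68 tcp [ 0.636  -0.0595  0.2426] q [-0.313 -0.092 -0.744  0.119  0.199 -0.197] gap 0.0769 F [0.6 0.2 0.4]
   tool az -2.26 pitch 43.06 jaw az 88.02 jaw z -0.0052
(array([ 0.1785, -0.0055, -0.0233]), array([0.1792, 0.2152, 1.3279]))
```

View pics/side19c.png

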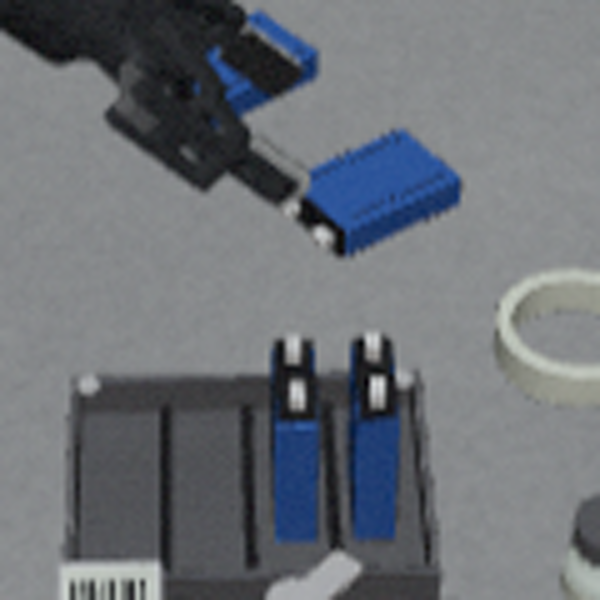

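Call:
carry_out([
  {"x":0.04,"y":0,"z":-0.015,"ax":0.015,"ay":0.02,"az":0.12,"hand":1},
  {"x":0.178,"y":-0.005,"z":-0.023,"ax":0.18,"ay":0.215,"az":1.328,"hand":1},
  {"x":0.178,"y":-0.005,"z":-0.023,"ax":0.18,"ay":0.215,"az":1.328,"hand":1},
  {"x":0.178,"y":-0.005,"z":-0.023,"ax":0.18,"ay":0.215,"az":1.328,"hand":1},
  {"x":0.178,"y":-0.005,"z":-0.023,"ax":0.18,"ay":0.215,"az":1.328,"hand":1},
  {"x":0.178,"y":-0.005,"z":-0.023,"ax":0.18,"ay":0.215,"az":1.328,"hand":1},
  {"x":0.178,"y":-0.005,"z":-0.023,"ax":0.18,"ay":0.215,"az":1.328,"hand":1},
  {"x":0.178,"y":-0.005,"z":-0.023,"ax":0.18,"ay":0.215,"az":1.328,"hand":1},
  {"x":0.178,"y":-0.005,"z":-0.023,"ax":0.18,"ay":0.215,"az":1.328,"hand":1},
  {"x":0.178,"y":-0.005,"z":-0.023,"ax":0.18,"ay":0.215,"az":1.328,"hand":1},
  {"x":0.178,"y":-0.005,"z":-0.023,"ax":0.18,"ay":0.215,"az":1.328,"hand":1},
  {"x":0.178,"y":-0.005,"z":-0.023,"ax":0.18,"ay":0.215,"az":1.328,"hand":1},
])

```text
clock: 25.73
tcp_pos: [0.6189, 0.119, 0.2464]
orientation: [-0.065, 0.904, 0.141, 0.399]
wrist_force: [-0.3, 0.4, -0.1]
finger_gap: 0.0855
```

Run:
```python
from h import *
st()
print(delta([.619,.316,.14],tilt(36.2,39,True)))
```

```text
t 25.73 tcp [0.6189 0.119  0.2464] q [-0.074 -0.112 -0.756  0.133  0.285  1.307] gap 0.0855 F [-0.3  0.4 -0.1]
   tool az 18.11 pitch 42.29 jaw az 17.58 jaw z 0.7397
(array([-0.0386, -0.187 ,  0.117 ]), array([ 0.2258, -0.14  ,  1.3505]))
```

Call:
carry_out([
  {"x":-0.039,"y":-0.187,"z":0.117,"ax":0.226,"ay":-0.14,"az":1.35,"hand":1},
  {"x":-0.039,"y":-0.187,"z":0.117,"ax":0.226,"ay":-0.14,"az":1.35,"hand":1},
  {"x":-0.039,"y":-0.187,"z":0.117,"ax":0.226,"ay":-0.14,"az":1.35,"hand":1},
  {"x":-0.039,"y":-0.187,"z":0.117,"ax":0.226,"ay":-0.14,"az":1.35,"hand":1},
  {"x":-0.039,"y":-0.187,"z":0.117,"ax":0.226,"ay":-0.14,"az":1.35,"hand":1},
  {"x":-0.039,"y":-0.187,"z":0.117,"ax":0.226,"ay":-0.14,"az":1.35,"hand":1},
  {"x":-0.039,"y":-0.187,"z":0.117,"ax":0.226,"ay":-0.14,"az":1.35,"hand":1},
  {"x":-0.039,"y":-0.187,"z":0.117,"ax":0.226,"ay":-0.14,"az":1.35,"hand":1},
  {"x":-0.039,"y":-0.187,"z":0.117,"ax":0.226,"ay":-0.14,"az":1.35,"hand":1},
  {"x":-0.039,"y":-0.187,"z":0.117,"ax":0.226,"ay":-0.14,"az":1.35,"hand":1},
  {"x":-0.039,"y":-0.187,"z":0.117,"ax":0.226,"ay":-0.14,"az":1.35,"hand":1},
  {"x":-0.039,"y":-0.187,"z":0.117,"ax":0.226,"ay":-0.14,"az":1.35,"hand":1},
])

```text
clock: 26.73
tcp_pos: [0.6174, 0.3153, 0.1369]
orientation: [-0.383, 0.805, -0.409, 0.194]
wrist_force: [-0.7, 0.0, -0.9]
finger_gap: 0.0853
```

```bash
python3 look.py w20; python3 cells.py w20
python3 - <<'E'
from h import *
st()
print(delta([.619,.316,.045],tilt(36.2,39,True)))
E
```

```text
26.7333 [0.61743413 0.31528152 0.1369089 ] [ 0.2192  0.1847 -0.8464 -0.3034  0.3166  2.873 ] 0.0852670919951751
px [495. 290.] size [0.0598 0.0386] blue ctr [0.7149 0.2034] cell ctr(from far end) [0.7227 0.1905] term dir -58.7
px [319. 303.] size [0.059  0.0794] blue ctr [0.6224 0.3198] cell ctr(from far end) [0.6181 0.3167] term dir -143.8
t 26.78 tcp [0.6176 0.3153 0.1373] q [ 0.22   0.184 -0.846 -0.302  0.316  2.869] gap 0.0855 F [-0.2  0.1  0.3]
   tool az 36.21 pitch 39.22 jaw az -53.68 jaw z 0.0023
(array([0.0001, 0.0705, 0.0595]), array([0.0038, 0.0001, 0.0031]))
```

View pics/w20.png

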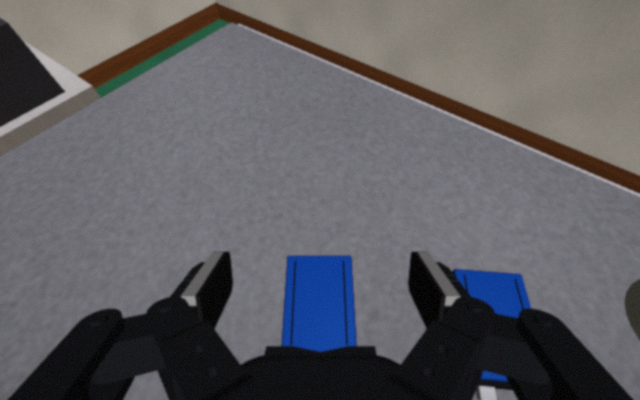

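Call:
carry_out([
  {"x":0,"y":0.022,"z":0.019,"ax":0.004,"ay":0,"az":0.003,"hand":1},
  {"x":0,"y":0.05,"z":0.042,"ax":0.004,"ay":0,"az":0.003,"hand":1},
  {"x":0,"y":0.074,"z":0.061,"ax":0.004,"ay":0,"az":0.003,"hand":1},
  {"x":0,"y":0.088,"z":0.073,"ax":0.004,"ay":0,"az":0.003,"hand":0.95},
  {"x":0,"y":0.096,"z":0.079,"ax":0.004,"ay":0,"az":0.003,"hand":0.9},
  {"x":0,"y":0.0995,"z":0.082,"ax":0.004,"ay":0,"az":0.003,"hand":0.85},
  {"x":0,"y":0.0995,"z":0.082,"ax":0.004,"ay":0,"az":0.003,"hand":0.8},
])

```text
clock: 27.37
tcp_pos: [0.6174, 0.3154, 0.0062]
orientation: [-0.383, 0.806, -0.408, 0.194]
wrist_force: [0.8, -0.4, 0.4]
finger_gap: 0.0684
```

```bash
python3 look.py w21;  python3 - <<'E'
from h import *
st()
print(delta([.6183,.3162,.0075],tilt(36.2,39,True)))
E
```

```text
27.3667 [0.6174127  0.3154421  0.00621381] [ 0.2195  0.4977 -0.9493 -0.7199  0.3166  2.8695] 0.06840715657855151
t 27.42 tcp [0.6182 0.3156 0.0077] q [ 0.219  0.496 -0.949 -0.72   0.317  2.87 ] gap 0.0682 F [ 0.5  0.3 -0.5]
   tool az 36.22 pitch 39.05 jaw az -53.7 jaw z 0.0017
(array([-0.0004, -0.0001,  0.0005]), array([0.001 , 0.0003, 0.0024]))
```

View pics/w21.png

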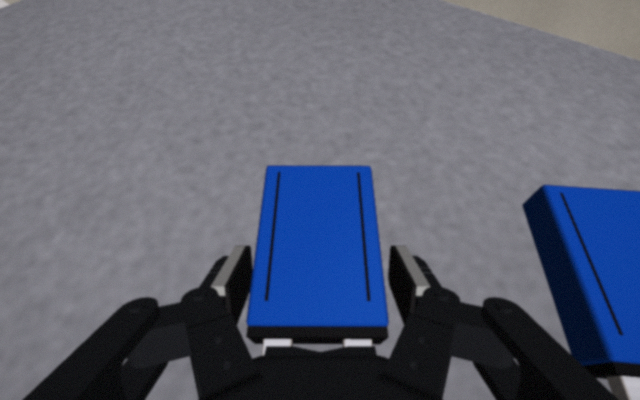

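Call:
carry_out([
  {"x":0,"y":0,"z":0,"ax":0,"ay":0,"az":0.002,"hand":0.7},
  {"x":0,"y":0,"z":0,"ax":0,"ay":0,"az":0.002,"hand":0.5},
  {"x":0,"y":0,"z":0,"ax":0,"ay":0,"az":0.002,"hand":0.5},
  {"x":0,"y":0,"z":0,"ax":0,"ay":0,"az":0.002,"hand":0.5},
  {"x":0,"y":0,"z":0,"ax":0,"ay":0,"az":0.002,"hand":0.5},
], squeeze=70)

```text
clock: 27.83
tcp_pos: [0.6188, 0.3159, 0.009]
orientation: [-0.384, 0.805, -0.408, 0.195]
wrist_force: [-2.4, -1.1, 4.7]
finger_gap: 0.0587
```

Run:
```python
from h import *
st()
```

```text
t 27.83 tcp [0.6188 0.3159 0.009 ] q [ 0.22   0.494 -0.948 -0.72   0.317  2.872] gap 0.0587 F [-2.4 -1.1  4.7]
   tool az 36.21 pitch 38.94 jaw az -53.74 jaw z 0.0011
```

Call:
carry_out([
  {"x":0,"y":-0.008,"z":-0.006,"ax":0,"ay":0,"az":0,"hand":0.5},
  {"x":0,"y":-0.023,"z":-0.019,"ax":0,"ay":0,"az":0,"hand":0.5},
  {"x":0,"y":-0.047,"z":-0.038,"ax":0,"ay":0,"az":0,"hand":0.5},
  {"x":0,"y":-0.074,"z":-0.06,"ax":0,"ay":0,"az":0,"hand":0.5},
  {"x":0,"y":-0.101,"z":-0.082,"ax":0,"ay":0,"az":0,"hand":0.5},
  {"x":0,"y":-0.128,"z":-0.104,"ax":0,"ay":0,"az":0,"hand":0.5},
  {"x":0,"y":-0.155,"z":-0.126,"ax":0,"ay":0,"az":0,"hand":0.5},
  {"x":0,"y":-0.155,"z":-0.126,"ax":0,"ay":0,"az":0,"hand":0.5},
])

```text
clock: 28.5
tcp_pos: [0.6219, 0.3167, 0.2195]
orientation: [-0.388, 0.803, -0.405, 0.2]
wrist_force: [2.5, 0.7, -0.6]
finger_gap: 0.0586
```

```bash
python3 look.py w22;  python3 - <<'E'
from h import *
st()
mid=tilt(18,45)*R.from_rotvec([0,0,np.pi/2])
print(delta([.60,.12,.25],mid))
E
```

```text
28.5 [0.62187477 0.31666868 0.21951838] [ 0.2195  0.0522 -0.746  -0.0897  0.3172  2.8716] 0.058626543251672346
t 28.55 tcp [0.6207 0.3162 0.2156] q [ 0.219  0.056 -0.75  -0.093  0.317  2.872] gap 0.0585 F [-0.3 -0.6 -2.6]
   tool az 35.99 pitch 38.41 jaw az -53.76 jaw z 0.0056
(array([ 0.1462,  0.0561, -0.1248]), array([-0.266 ,  0.091 , -1.3454]))
```

View pics/w22.png

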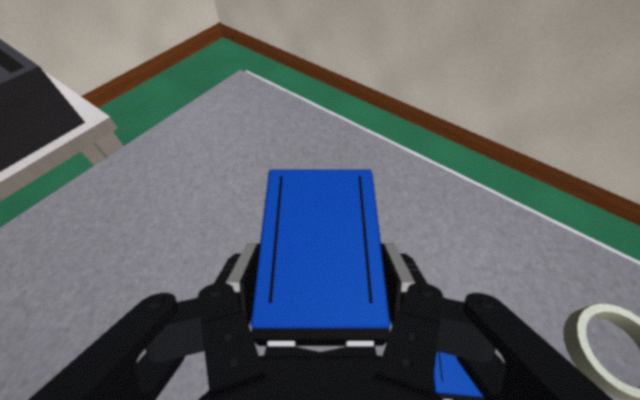

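Call:
carry_out([
  {"x":0.146,"y":0.056,"z":-0.125,"ax":-0.266,"ay":0.091,"az":-1.345,"hand":0.5},
  {"x":0.146,"y":0.056,"z":-0.125,"ax":-0.266,"ay":0.091,"az":-1.345,"hand":0.5},
  {"x":0.146,"y":0.056,"z":-0.125,"ax":-0.266,"ay":0.091,"az":-1.345,"hand":0.5},
  {"x":0.146,"y":0.056,"z":-0.125,"ax":-0.266,"ay":0.091,"az":-1.345,"hand":0.5},
  {"x":0.146,"y":0.056,"z":-0.125,"ax":-0.266,"ay":0.091,"az":-1.345,"hand":0.5},
  {"x":0.146,"y":0.056,"z":-0.125,"ax":-0.266,"ay":0.091,"az":-1.345,"hand":0.5},
  {"x":0.146,"y":0.056,"z":-0.125,"ax":-0.266,"ay":0.091,"az":-1.345,"hand":0.5},
  {"x":0.146,"y":0.056,"z":-0.125,"ax":-0.266,"ay":0.091,"az":-1.345,"hand":0.5},
  {"x":0.146,"y":0.056,"z":-0.125,"ax":-0.266,"ay":0.091,"az":-1.345,"hand":0.5},
  {"x":0.146,"y":0.056,"z":-0.125,"ax":-0.266,"ay":0.091,"az":-1.345,"hand":0.5},
  {"x":0.146,"y":0.056,"z":-0.125,"ax":-0.266,"ay":0.091,"az":-1.345,"hand":0.5},
  {"x":0.146,"y":0.056,"z":-0.125,"ax":-0.266,"ay":0.091,"az":-1.345,"hand":0.5},
])

```text
clock: 29.55
tcp_pos: [0.5977, 0.1205, 0.2465]
orientation: [-0.059, 0.913, 0.146, 0.376]
wrist_force: [0.4, 0.8, -2.7]
finger_gap: 0.0588
```

Run:
```python
from h import *
st()
print(delta([.5865,-.0572,.20],tilt(-2,51.1)))
```

```text
t 29.55 tcp [0.5977 0.1205 0.2465] q [-0.063 -0.141 -0.735  0.233  0.263  1.294] gap 0.0588 F [ 0.4  0.8 -2.7]
   tool az 18.06 pitch 45.29 jaw az 18.19 jaw z 0.7035
(array([-0.0797,  0.1653, -0.0132]), array([-0.1007, -0.2531, -1.2992]))
```

Call:
carry_out([
  {"x":-0.08,"y":0.165,"z":-0.013,"ax":-0.101,"ay":-0.253,"az":-1.299,"hand":0.5},
  {"x":-0.08,"y":0.165,"z":-0.013,"ax":-0.101,"ay":-0.253,"az":-1.299,"hand":0.5},
  {"x":-0.08,"y":0.165,"z":-0.013,"ax":-0.101,"ay":-0.253,"az":-1.299,"hand":0.5},
  {"x":-0.08,"y":0.165,"z":-0.013,"ax":-0.101,"ay":-0.253,"az":-1.299,"hand":0.5},
  {"x":-0.08,"y":0.165,"z":-0.013,"ax":-0.101,"ay":-0.253,"az":-1.299,"hand":0.5},
  {"x":-0.08,"y":0.165,"z":-0.013,"ax":-0.101,"ay":-0.253,"az":-1.299,"hand":0.5},
  {"x":-0.08,"y":0.165,"z":-0.013,"ax":-0.101,"ay":-0.253,"az":-1.299,"hand":0.5},
  {"x":-0.08,"y":0.165,"z":-0.013,"ax":-0.101,"ay":-0.253,"az":-1.299,"hand":0.5},
  {"x":-0.08,"y":0.165,"z":-0.013,"ax":-0.101,"ay":-0.253,"az":-1.299,"hand":0.5},
  {"x":-0.08,"y":0.165,"z":-0.013,"ax":-0.101,"ay":-0.253,"az":-1.299,"hand":0.5},
  {"x":-0.08,"y":0.165,"z":-0.013,"ax":-0.101,"ay":-0.253,"az":-1.299,"hand":0.5},
  {"x":-0.08,"y":0.165,"z":-0.013,"ax":-0.101,"ay":-0.253,"az":-1.299,"hand":0.5},
])

```text
clock: 30.55
tcp_pos: [0.5848, -0.056, 0.1972]
orientation: [0.238, 0.679, 0.656, 0.231]
wrist_force: [-0.3, 0.8, -2.5]
finger_gap: 0.0584
```

Run:
```python
from h import *
st()
print(delta([.5865,-.0572,.105],tilt(-2,51.1)))
```

```text
t 30.55 tcp [ 0.5848 -0.056   0.1972] q [-0.326 -0.099 -0.757  0.259  0.181 -0.23 ] gap 0.0584 F [-0.3  0.8 -2.5]
   tool az -1.91 pitch 51.29 jaw az 88.04 jaw z 0.0007
(array([-0.0012, -0.0563,  0.073 ]), array([-0.0034, -0.001 ,  0.    ]))
```

Call:
carry_out([
  {"x":-0.001,"y":-0.018,"z":0.024,"ax":-0.003,"ay":0,"az":0,"hand":0.5},
  {"x":-0.001,"y":-0.037,"z":0.048,"ax":-0.003,"ay":0,"az":0,"hand":0.5},
  {"x":-0.001,"y":-0.056,"z":0.073,"ax":-0.003,"ay":0,"az":0,"hand":0.5},
  {"x":-0.001,"y":-0.056,"z":0.073,"ax":-0.003,"ay":0,"az":0,"hand":0.5},
  {"x":-0.001,"y":-0.056,"z":0.073,"ax":-0.003,"ay":0,"az":0,"hand":0.5},
])

```text
clock: 30.97
tcp_pos: [0.5842, -0.0563, 0.1017]
orientation: [0.235, 0.68, 0.655, 0.23]
wrist_force: [-0.1, -0.2, -1.6]
finger_gap: 0.0587
```

Run:
```python
from h import *
cv2.imwrite("pics/side23.png",viewer.read_camera("side")[:,:,::-1])
crop("pics/side23c.png","pics/side23.png",280,120,400,240,5)
st()
print(delta([.5865,-.0572,.058],tilt(-2,51.1)))
```

```text
t 31.02 tcp [ 0.5865 -0.057   0.1047] q [-0.328  0.048 -0.902 -0.035  0.183 -0.228] gap 0.0589 F [ 0.4 -0.7 -1.6]
   tool az -1.84 pitch 51.23 jaw az 87.93 jaw z 0.0032
(array([-0.0003, -0.0292,  0.0365]), array([-0.0023, -0.0018, -0.003 ]))
```

View pics/side23c.png

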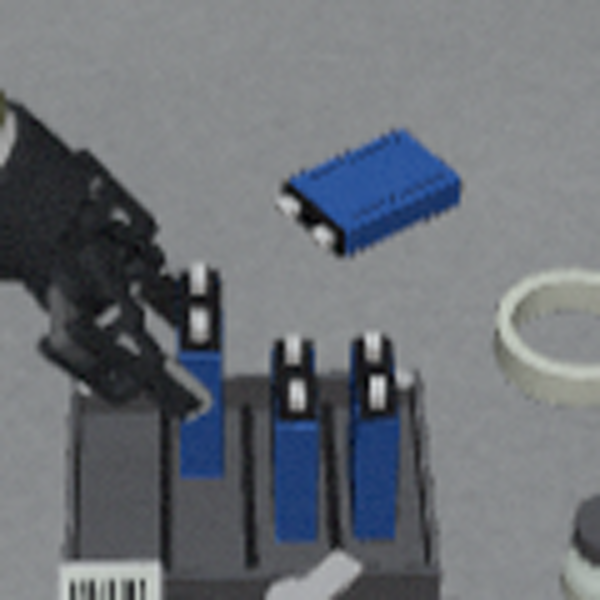

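Call:
carry_out([
  {"x":0,"y":-0.012,"z":0.015,"ax":-0.002,"ay":-0.002,"az":-0.003,"hand":0.5},
  {"x":0,"y":-0.024,"z":0.03,"ax":-0.002,"ay":-0.002,"az":-0.003,"hand":0.5},
  {"x":0,"y":-0.029,"z":0.0365,"ax":-0.002,"ay":-0.002,"az":-0.003,"hand":0.5},
  {"x":0,"y":-0.029,"z":0.0365,"ax":-0.002,"ay":-0.002,"az":-0.003,"hand":0.5},
  {"x":0,"y":-0.029,"z":0.0365,"ax":-0.002,"ay":-0.002,"az":-0.003,"hand":0.5},
])

```text
clock: 31.43
tcp_pos: [0.5884, -0.0574, 0.0603]
orientation: [0.241, 0.678, 0.654, 0.232]
wrist_force: [0.1, -0.1, -2.7]
finger_gap: 0.0583
```

Run:
```python
from h import *
st()
print(delta([.5865,-.0572,.0515],tilt(-2,51.1)))
```

```text
t 31.43 tcp [ 0.5884 -0.0574  0.0603] q [-0.326  0.147 -0.961 -0.199  0.181 -0.228] gap 0.0583 F [ 0.1 -0.1 -2.7]
   tool az -2.06 pitch 50.95 jaw az 87.95 jaw z -0.0002
(array([ 0.0002, -0.007 ,  0.0056]), array([ 0.0026,  0.0007, -0.0005]))
```

Call:
carry_out([
  {"x":0,"y":-0.0035,"z":0.0028,"ax":0.002,"ay":0,"az":0,"hand":0.5},
  {"x":0,"y":-0.006,"z":0.0048,"ax":0.002,"ay":0,"az":0,"hand":0.5},
  {"x":0,"y":-0.007,"z":0.0056,"ax":0.002,"ay":0,"az":0,"hand":0.5},
  {"x":0,"y":-0.007,"z":0.0056,"ax":0.002,"ay":0,"az":0,"hand":0.5},
  {"x":0,"y":-0.007,"z":0.0056,"ax":0.002,"ay":0,"az":0,"hand":0.5},
])

```text
clock: 31.85
tcp_pos: [0.5887, -0.058, 0.0542]
orientation: [0.242, 0.678, 0.654, 0.233]
wrist_force: [-2.3, -0.2, 4.7]
finger_gap: 0.0581
```

Run:
```python
from h import *
st()
print(delta([.5865,-.0572,.0505],tilt(-2,51.1)))
```

```text
t 31.85 tcp [ 0.5887 -0.058   0.0542] q [-0.327  0.163 -0.971 -0.228  0.182 -0.229] gap 0.0581 F [-2.3 -0.2  4.7]
   tool az -2.13 pitch 50.75 jaw az 87.96 jaw z -0.0012
(array([ 0.0007, -0.0041,  0.0015]), array([0.0062, 0.0014, 0.0001]))
```

Floor contact again. Release and lift.

Call:
carry_out([
  {"x":0,"y":0,"z":0,"ax":0,"ay":0,"az":0,"hand":0.72},
  {"x":0,"y":0,"z":0,"ax":0,"ay":0,"az":0,"hand":0.78},
  {"x":0,"y":0,"z":0,"ax":0,"ay":0,"az":0,"hand":0.9},
  {"x":0,"y":0,"z":0,"ax":0,"ay":0,"az":0,"hand":0.9},
  {"x":0,"y":0,"z":0,"ax":0,"ay":0,"az":0,"hand":0.9},
  {"x":0,"y":0.0125,"z":-0.0155,"ax":0,"ay":0,"az":0,"hand":0.9},
  {"x":0,"y":0.031,"z":-0.039,"ax":0,"ay":0,"az":0,"hand":0.9},
  {"x":0,"y":0.053,"z":-0.066,"ax":0,"ay":0,"az":0,"hand":0.9},
  {"x":0,"y":0.075,"z":-0.093,"ax":0,"ay":0,"az":0,"hand":0.9},
  {"x":0,"y":0.098,"z":-0.121,"ax":0,"ay":0,"az":0,"hand":0.9},
  {"x":0,"y":0.12,"z":-0.148,"ax":0,"ay":0,"az":0,"hand":0.9},
  {"x":0,"y":0.12,"z":-0.148,"ax":0,"ay":0,"az":0,"hand":0.9},
])

```text
clock: 32.85
tcp_pos: [0.5924, -0.059, 0.2554]
orientation: [0.248, 0.675, 0.653, 0.236]
wrist_force: [1.1, -0.5, 0.7]
finger_gap: 0.077
```

Run:
```python
from h import *
st()
cv2.imwrite("pics/side24.png",viewer.read_camera("side")[:,:,::-1])
crop("pics/side24c.png","pics/side24.png",280,120,400,240,5)
mid=tilt(16,42)*R.from_rotvec([0,0,np.pi/2])
print(delta([.64,.08,.26],mid))
```

```text
t 32.85 tcp [ 0.5924 -0.059   0.2554] q [-0.327 -0.152 -0.662  0.381  0.182 -0.229] gap 0.077 F [ 1.1 -0.5  0.7]
   tool az -2.38 pitch 49.91 jaw az 87.98 jaw z -0.0052
(array([0.1403, 0.0397, 0.0212]), array([0.0606, 0.2768, 1.3371]))
```

View pics/side24c.png

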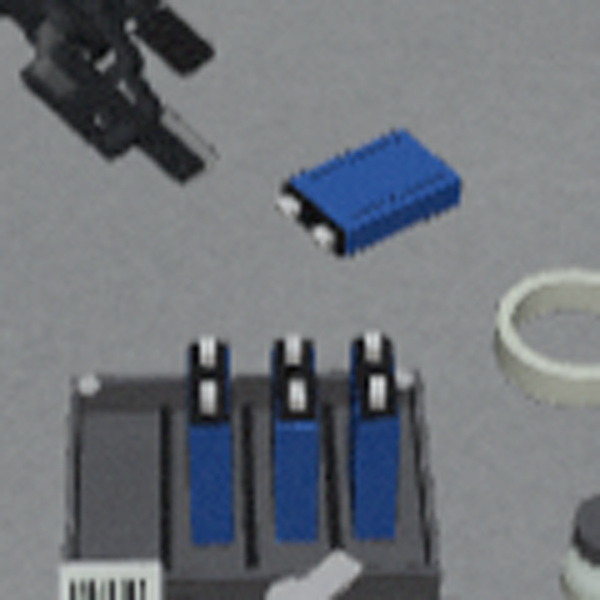

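Call:
carry_out([
  {"x":0.04,"y":0.0,"z":-0.01,"ax":0.005,"ay":0.02,"az":0.12,"hand":1},
  {"x":0.14,"y":0.04,"z":0.021,"ax":0.061,"ay":0.277,"az":1.337,"hand":1},
  {"x":0.14,"y":0.04,"z":0.021,"ax":0.061,"ay":0.277,"az":1.337,"hand":1},
  {"x":0.14,"y":0.04,"z":0.021,"ax":0.061,"ay":0.277,"az":1.337,"hand":1},
  {"x":0.14,"y":0.04,"z":0.021,"ax":0.061,"ay":0.277,"az":1.337,"hand":1},
  {"x":0.14,"y":0.04,"z":0.021,"ax":0.061,"ay":0.277,"az":1.337,"hand":1},
  {"x":0.14,"y":0.04,"z":0.021,"ax":0.061,"ay":0.277,"az":1.337,"hand":1},
  {"x":0.14,"y":0.04,"z":0.021,"ax":0.061,"ay":0.277,"az":1.337,"hand":1},
  {"x":0.14,"y":0.04,"z":0.021,"ax":0.061,"ay":0.277,"az":1.337,"hand":1},
  {"x":0.14,"y":0.04,"z":0.021,"ax":0.061,"ay":0.277,"az":1.337,"hand":1},
  {"x":0.14,"y":0.04,"z":0.021,"ax":0.061,"ay":0.277,"az":1.337,"hand":1},
  {"x":0.14,"y":0.04,"z":0.021,"ax":0.061,"ay":0.277,"az":1.337,"hand":1},
])

```text
clock: 33.9
tcp_pos: [0.6381, 0.0796, 0.2564]
orientation: [-0.058, 0.906, 0.125, 0.401]
wrist_force: [-0.4, -0.3, -0.5]
finger_gap: 0.0856
```

Run:
```python
from h import *
st()
print(delta([.6935,.1895,.15],tilt(31,35,True)))
```

```text
t 33.9 tcp [0.6381 0.0796 0.2564] q [-0.147 -0.093 -0.71   0.167  0.313  1.279] gap 0.0856 F [-0.4 -0.3 -0.5]
   tool az 16.12 pitch 42.25 jaw az 15.58 jaw z 0.7402
(array([-0.023 , -0.0901,  0.1335]), array([ 0.2522, -0.06  ,  1.3944]))
```

Call:
carry_out([
  {"x":-0.023,"y":-0.09,"z":0.133,"ax":0.252,"ay":-0.06,"az":1.394,"hand":1},
  {"x":-0.023,"y":-0.09,"z":0.133,"ax":0.252,"ay":-0.06,"az":1.394,"hand":1},
  {"x":-0.023,"y":-0.09,"z":0.133,"ax":0.252,"ay":-0.06,"az":1.394,"hand":1},
  {"x":-0.023,"y":-0.09,"z":0.133,"ax":0.252,"ay":-0.06,"az":1.394,"hand":1},
  {"x":-0.023,"y":-0.09,"z":0.133,"ax":0.252,"ay":-0.06,"az":1.394,"hand":1},
  {"x":-0.023,"y":-0.09,"z":0.133,"ax":0.252,"ay":-0.06,"az":1.394,"hand":1},
  {"x":-0.023,"y":-0.09,"z":0.133,"ax":0.252,"ay":-0.06,"az":1.394,"hand":1},
  {"x":-0.023,"y":-0.09,"z":0.133,"ax":0.252,"ay":-0.06,"az":1.394,"hand":1},
  {"x":-0.023,"y":-0.09,"z":0.133,"ax":0.252,"ay":-0.06,"az":1.394,"hand":1},
  {"x":-0.023,"y":-0.09,"z":0.133,"ax":0.252,"ay":-0.06,"az":1.394,"hand":1},
  {"x":-0.023,"y":-0.09,"z":0.133,"ax":0.252,"ay":-0.06,"az":1.394,"hand":1},
  {"x":-0.023,"y":-0.09,"z":0.133,"ax":0.252,"ay":-0.06,"az":1.394,"hand":1},
])

```text
clock: 34.9
tcp_pos: [0.6923, 0.1891, 0.1483]
orientation: [-0.401, 0.772, -0.438, 0.226]
wrist_force: [-0.4, 0.2, -0.3]
finger_gap: 0.085
```

```bash
python3 look.py w25; python3 cells.py w25
python3 - <<'E'
from h import *
st()
print(delta([.6935,.1895,.05],tilt(31,35,True)))
print(delta([.6935,.1895,.0075],tilt(31,35,True)))
E
```

```text
34.9 [0.69228411 0.18907912 0.14830074] [-0.0364  0.2306 -0.8152 -0.347   0.4633  2.7857] 0.0849601569781888
px [321. 311.] size [0.059  0.0678] blue ctr [0.7025 0.1944] cell ctr(from far end) [0.693  0.1887] term dir -148.8
t 34.95 tcp [0.6921 0.189  0.148 ] q [-0.036  0.231 -0.816 -0.347  0.463  2.785] gap 0.0855 F [-0.9  0.1 -0.6]
   tool az 31.04 pitch 35.16 jaw az -59.07 jaw z -0.0027
(array([0.0006, 0.0793, 0.0576]), array([ 0.0028,  0.0005, -0.0029]))
(array([0.0007, 0.114 , 0.0821]), array([ 0.0028,  0.0005, -0.0029]))
```

View pics/w25.png

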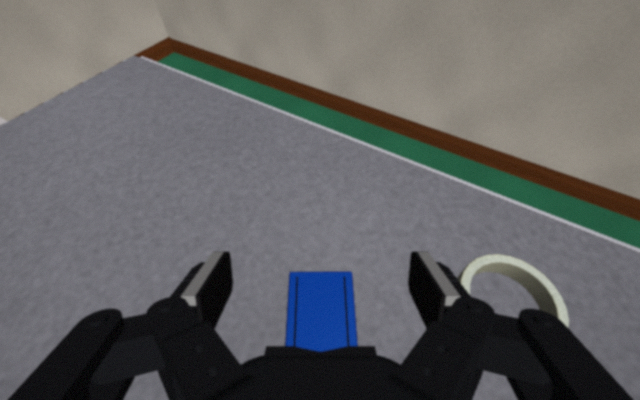

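Call:
carry_out([
  {"x":0.0006,"y":0.025,"z":0.018,"ax":0.003,"ay":0,"az":-0.003,"hand":1},
  {"x":0.0006,"y":0.054,"z":0.039,"ax":0.003,"ay":0,"az":-0.003,"hand":1},
  {"x":0.0006,"y":0.082,"z":0.059,"ax":0.003,"ay":0,"az":-0.003,"hand":1},
  {"x":0.0006,"y":0.1,"z":0.072,"ax":0.003,"ay":0,"az":-0.003,"hand":0.95},
  {"x":0.0006,"y":0.109,"z":0.0785,"ax":0.003,"ay":0,"az":-0.003,"hand":0.9},
  {"x":0.0006,"y":0.113,"z":0.0815,"ax":0.003,"ay":0,"az":-0.003,"hand":0.85},
  {"x":0.0006,"y":0.113,"z":0.0815,"ax":0.003,"ay":0,"az":-0.003,"hand":0.8},
])

```text
clock: 35.53
tcp_pos: [0.6924, 0.1898, 0.006]
orientation: [-0.401, 0.773, -0.436, 0.226]
wrist_force: [0.1, -0.4, -0.5]
finger_gap: 0.0679
```

```bash
python3 look.py w26;  python3 - <<'E'
from h import *
st()
print(delta([.6933,.189,.008],tilt(31,35,True)))
E
```

```text
35.5333 [0.69244658 0.18976762 0.00601495] [-0.0353  0.5631 -0.9088 -0.7717  0.4631  2.7817] 0.06786432276724928
t 35.58 tcp [0.6933 0.1898 0.0077] q [-0.035  0.561 -0.908 -0.771  0.463  2.782] gap 0.0685 F [-0.6 -0.1 -0.4]
   tool az 31.08 pitch 35.08 jaw az -58.9 jaw z 0.0007
(array([ 0.0007, -0.    , -0.0005]), array([0.0013, 0.0011, 0.0016]))
```

View pics/w26.png

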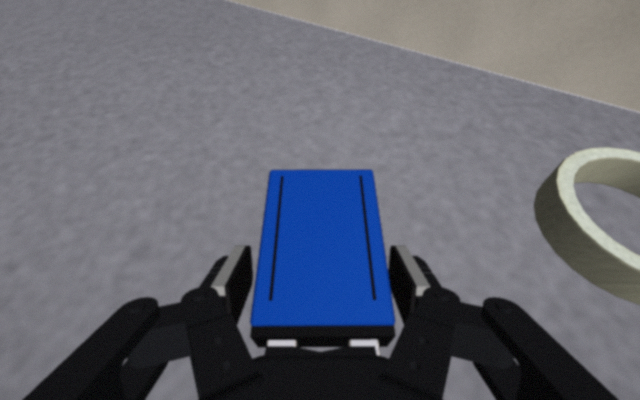

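Call:
carry_out([
  {"x":0.0007,"y":0,"z":0,"ax":0,"ay":0,"az":0,"hand":0.7},
  {"x":0.0007,"y":0,"z":0,"ax":0,"ay":0,"az":0,"hand":0.5},
  {"x":0.0007,"y":0,"z":0,"ax":0,"ay":0,"az":0,"hand":0.5},
  {"x":0.0007,"y":0,"z":0,"ax":0,"ay":0,"az":0,"hand":0.5},
  {"x":0.0007,"y":0,"z":0,"ax":0,"ay":0,"az":0,"hand":0.5},
], squeeze=70)

```text
clock: 36.0
tcp_pos: [0.6943, 0.1891, 0.009]
orientation: [-0.402, 0.773, -0.436, 0.228]
wrist_force: [-1.7, -0.6, 2.9]
finger_gap: 0.0585
```

Run:
```python
from h import *
st()
```

```text
t 36.0 tcp [0.6943 0.1891 0.009 ] q [-0.037  0.559 -0.907 -0.77   0.464  2.781] gap 0.0585 F [-1.7 -0.6  2.9]
   tool az 31.03 pitch 34.97 jaw az -58.89 jaw z 0.0021
```

Call:
carry_out([
  {"x":0,"y":-0.008,"z":-0.006,"ax":0,"ay":0,"az":0,"hand":0.5},
  {"x":0,"y":-0.0245,"z":-0.017,"ax":0,"ay":0,"az":0,"hand":0.5},
  {"x":0,"y":-0.05,"z":-0.035,"ax":0,"ay":0,"az":0,"hand":0.5},
  {"x":0,"y":-0.078,"z":-0.0545,"ax":0,"ay":0,"az":0,"hand":0.5},
  {"x":0,"y":-0.106,"z":-0.074,"ax":0,"ay":0,"az":0,"hand":0.5},
  {"x":0,"y":-0.135,"z":-0.0945,"ax":0,"ay":0,"az":0,"hand":0.5},
  {"x":0,"y":-0.165,"z":-0.1155,"ax":0,"ay":0,"az":0,"hand":0.5},
  {"x":0,"y":-0.185,"z":-0.1295,"ax":0,"ay":0,"az":0,"hand":0.5},
  {"x":0,"y":-0.185,"z":-0.1295,"ax":0,"ay":0,"az":0,"hand":0.5},
])

```text
clock: 36.75
tcp_pos: [0.6971, 0.1896, 0.2445]
orientation: [-0.405, 0.771, -0.433, 0.233]
wrist_force: [1.7, -0.5, -1.1]
finger_gap: 0.0587
```

```bash
python3 look.py w27;  python3 - <<'E'
from h import *
st()
mid=tilt(16,45)*R.from_rotvec([0,0,np.pi/2])
print(delta([.59,.12,.26],mid))
E
```

```text
36.75 [0.69707672 0.18960559 0.24453608] [-0.0357  0.0804 -0.6969 -0.095   0.464   2.7815] 0.05866196798675614
t 36.8 tcp [0.6956 0.1894 0.2402] q [-0.036  0.084 -0.701 -0.097  0.463  2.782] gap 0.0583 F [ 0.2 -0.2 -2.8]
   tool az 30.84 pitch 34.6 jaw az -58.89 jaw z 0.0067
(array([ 0.005 ,  0.0554, -0.1152]), array([-0.2913,  0.0132, -1.3866]))
```

View pics/w27.png

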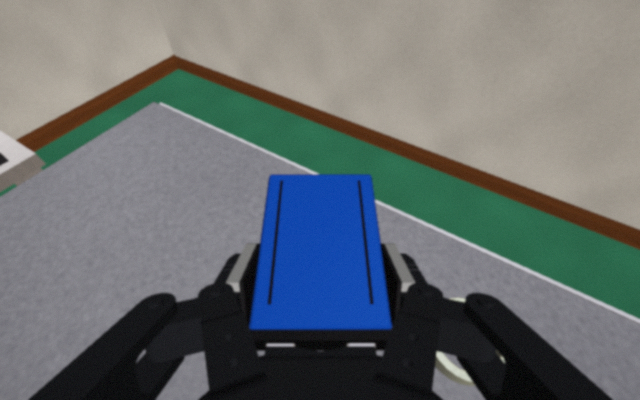

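Call:
carry_out([
  {"x":0.005,"y":0.055,"z":-0.115,"ax":-0.291,"ay":0.013,"az":-1.387,"hand":0.5},
  {"x":0.005,"y":0.055,"z":-0.115,"ax":-0.291,"ay":0.013,"az":-1.387,"hand":0.5},
  {"x":0.005,"y":0.055,"z":-0.115,"ax":-0.291,"ay":0.013,"az":-1.387,"hand":0.5},
  {"x":0.005,"y":0.055,"z":-0.115,"ax":-0.291,"ay":0.013,"az":-1.387,"hand":0.5},
  {"x":0.005,"y":0.055,"z":-0.115,"ax":-0.291,"ay":0.013,"az":-1.387,"hand":0.5},
  {"x":0.005,"y":0.055,"z":-0.115,"ax":-0.291,"ay":0.013,"az":-1.387,"hand":0.5},
  {"x":0.005,"y":0.055,"z":-0.115,"ax":-0.291,"ay":0.013,"az":-1.387,"hand":0.5},
  {"x":0.005,"y":0.055,"z":-0.115,"ax":-0.291,"ay":0.013,"az":-1.387,"hand":0.5},
  {"x":0.005,"y":0.055,"z":-0.115,"ax":-0.291,"ay":0.013,"az":-1.387,"hand":0.5},
  {"x":0.005,"y":0.055,"z":-0.115,"ax":-0.291,"ay":0.013,"az":-1.387,"hand":0.5},
  {"x":0.005,"y":0.055,"z":-0.115,"ax":-0.291,"ay":0.013,"az":-1.387,"hand":0.5},
  {"x":0.005,"y":0.055,"z":-0.115,"ax":-0.291,"ay":0.013,"az":-1.387,"hand":0.5},
])

```text
clock: 37.8
tcp_pos: [0.5883, 0.1206, 0.2562]
orientation: [-0.052, 0.916, 0.131, 0.376]
wrist_force: [0.4, 0.0, -2.8]
finger_gap: 0.0585
```

Run:
```python
from h import *
st()
print(delta([.5425,-.0557,.21],tilt(-2,55)))
```

```text
t 37.8 tcp [0.5883 0.1206 0.2562] q [-0.046 -0.174 -0.737  0.255  0.228  1.33 ] gap 0.0585 F [ 0.4  0.  -2.8]
   tool az 16.06 pitch 45.33 jaw az 16.39 jaw z 0.703
(array([-0.0991,  0.1563, -0.0324]), array([-0.0258, -0.2806, -1.3149]))
```

Call:
carry_out([
  {"x":-0.099,"y":0.156,"z":-0.032,"ax":-0.026,"ay":-0.281,"az":-1.315,"hand":0.5},
  {"x":-0.099,"y":0.156,"z":-0.032,"ax":-0.026,"ay":-0.281,"az":-1.315,"hand":0.5},
  {"x":-0.099,"y":0.156,"z":-0.032,"ax":-0.026,"ay":-0.281,"az":-1.315,"hand":0.5},
  {"x":-0.099,"y":0.156,"z":-0.032,"ax":-0.026,"ay":-0.281,"az":-1.315,"hand":0.5},
  {"x":-0.099,"y":0.156,"z":-0.032,"ax":-0.026,"ay":-0.281,"az":-1.315,"hand":0.5},
  {"x":-0.099,"y":0.156,"z":-0.032,"ax":-0.026,"ay":-0.281,"az":-1.315,"hand":0.5},
  {"x":-0.099,"y":0.156,"z":-0.032,"ax":-0.026,"ay":-0.281,"az":-1.315,"hand":0.5},
  {"x":-0.099,"y":0.156,"z":-0.032,"ax":-0.026,"ay":-0.281,"az":-1.315,"hand":0.5},
  {"x":-0.099,"y":0.156,"z":-0.032,"ax":-0.026,"ay":-0.281,"az":-1.315,"hand":0.5},
  {"x":-0.099,"y":0.156,"z":-0.032,"ax":-0.026,"ay":-0.281,"az":-1.315,"hand":0.5},
  {"x":-0.099,"y":0.156,"z":-0.032,"ax":-0.026,"ay":-0.281,"az":-1.315,"hand":0.5},
  {"x":-0.099,"y":0.156,"z":-0.032,"ax":-0.026,"ay":-0.281,"az":-1.315,"hand":0.5},
])

```text
clock: 38.8
tcp_pos: [0.5408, -0.0544, 0.2061]
orientation: [0.215, 0.685, 0.665, 0.206]
wrist_force: [-0.2, 0.6, -2.0]
finger_gap: 0.0585
```

Run:
```python
from h import *
st()
print(delta([.5425,-.0557,.105],tilt(-2,55)))
```

```text
t 38.8 tcp [ 0.5408 -0.0544  0.2061] q [-0.346 -0.17  -0.739  0.419  0.175 -0.264] gap 0.0585 F [-0.2  0.6 -2. ]
   tool az -2.0 pitch 55.33 jaw az 88.24 jaw z -0.0029
(array([-0.0009, -0.0561,  0.0841]), array([-0.0057, -0.    ,  0.005 ]))
```

Call:
carry_out([
  {"x":-0.001,"y":-0.018,"z":0.028,"ax":-0.005,"ay":0,"az":0.005,"hand":0.5},
  {"x":-0.001,"y":-0.037,"z":0.056,"ax":-0.005,"ay":0,"az":0.005,"hand":0.5},
  {"x":-0.001,"y":-0.056,"z":0.084,"ax":-0.005,"ay":0,"az":0.005,"hand":0.5},
  {"x":-0.001,"y":-0.056,"z":0.084,"ax":-0.005,"ay":0,"az":0.005,"hand":0.5},
  {"x":-0.001,"y":-0.056,"z":0.084,"ax":-0.005,"ay":0,"az":0.005,"hand":0.5},
])

```text
clock: 39.22
tcp_pos: [0.5385, -0.0544, 0.1002]
orientation: [0.212, 0.688, 0.663, 0.206]
wrist_force: [0.6, 0.5, -1.3]
finger_gap: 0.0589
```

Run:
```python
from h import *
cv2.imwrite("pics/side28.png",viewer.read_camera("side")[:,:,::-1])
crop("pics/side28c.png","pics/side28.png",280,120,400,240,5)
st()
print(delta([.5425,-.0557,.058],tilt(-2,55)))
```

```text
t 39.27 tcp [ 0.5413 -0.0553  0.1036] q [-0.349 -0.024 -0.917  0.096  0.178 -0.26 ] gap 0.0584 F [ 0.7  0.5 -2.1]
   tool az -1.89 pitch 55.26 jaw az 88.0 jaw z 0.0013
(array([-0.0004, -0.025 ,  0.0381]), array([-0.0045, -0.0011, -0.0008]))
```

View pics/side28c.png

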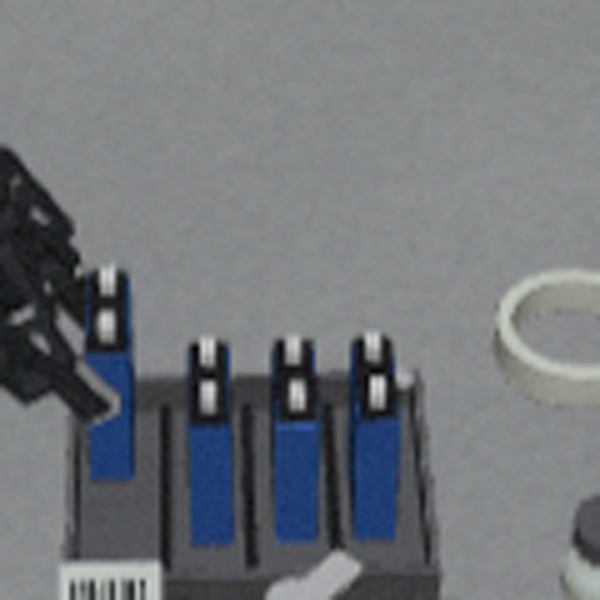

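Call:
carry_out([
  {"x":0,"y":-0.01,"z":0.0155,"ax":-0.004,"ay":0,"az":0,"hand":0.5},
  {"x":0,"y":-0.02,"z":0.031,"ax":-0.004,"ay":0,"az":0,"hand":0.5},
  {"x":0,"y":-0.025,"z":0.038,"ax":-0.004,"ay":0,"az":0,"hand":0.5},
  {"x":0,"y":-0.025,"z":0.038,"ax":-0.004,"ay":0,"az":0,"hand":0.5},
  {"x":0,"y":-0.025,"z":0.038,"ax":-0.004,"ay":0,"az":0,"hand":0.5},
])

```text
clock: 39.68
tcp_pos: [0.5438, -0.0558, 0.0599]
orientation: [0.217, 0.686, 0.662, 0.21]
wrist_force: [0.0, 1.2, -2.7]
finger_gap: 0.0589
```

Run:
```python
from h import *
st()
print(delta([.5425,-.0557,.0515],tilt(-2,55)))
```

```text
t 39.68 tcp [ 0.5438 -0.0558  0.0599] q [-0.349  0.071 -0.981 -0.071  0.179 -0.259] gap 0.0589 F [ 0.   1.2 -2.7]
   tool az -1.94 pitch 54.9 jaw az 88.0 jaw z 0.0006
(array([ 0.0001, -0.0059,  0.0061]), array([ 0.0018, -0.0006, -0.0003]))
```

Call:
carry_out([
  {"x":0,"y":-0.003,"z":0.003,"ax":0.002,"ay":0,"az":0,"hand":0.5},
  {"x":0,"y":-0.005,"z":0.0052,"ax":0.002,"ay":0,"az":0,"hand":0.5},
  {"x":0,"y":-0.006,"z":0.0062,"ax":0.002,"ay":0,"az":0,"hand":0.5},
  {"x":0,"y":-0.006,"z":0.0062,"ax":0.002,"ay":0,"az":0,"hand":0.5},
  {"x":0,"y":-0.006,"z":0.0062,"ax":0.002,"ay":0,"az":0,"hand":0.5},
])

```text
clock: 40.1
tcp_pos: [0.5433, -0.0561, 0.0523]
orientation: [0.217, 0.686, 0.662, 0.209]
wrist_force: [-1.0, -0.9, -0.2]
finger_gap: 0.0591
```

Run:
```python
from h import *
st()
print(delta([.5425,-.0557,.0505],tilt(-2,55)))
```

```text
t 40.1 tcp [ 0.5433 -0.0561  0.0523] q [-0.35   0.088 -0.992 -0.098  0.179 -0.26 ] gap 0.0591 F [-1.  -0.9 -0.2]
   tool az -2.0 pitch 54.9 jaw az 88.0 jaw z 0.0001
(array([ 0.0004, -0.0017,  0.001 ]), array([ 0.0018, -0.    , -0.0001]))
```

Call:
carry_out([
  {"x":0,"y":-0.0005,"z":0.0007,"ax":0,"ay":0,"az":0,"hand":0.72},
  {"x":0,"y":-0.0005,"z":0.0007,"ax":0,"ay":0,"az":0,"hand":0.78},
  {"x":0,"y":0,"z":0,"ax":0,"ay":0,"az":0,"hand":0.9},
  {"x":0,"y":0,"z":0,"ax":0,"ay":0,"az":0,"hand":0.9},
  {"x":0,"y":0,"z":0,"ax":0,"ay":0,"az":0,"hand":0.9},
  {"x":0,"y":0.0115,"z":-0.0164,"ax":0,"ay":0,"az":0,"hand":0.9},
  {"x":0,"y":0.029,"z":-0.041,"ax":0,"ay":0,"az":0,"hand":0.9},
  {"x":0,"y":0.049,"z":-0.07,"ax":0,"ay":0,"az":0,"hand":0.9},
  {"x":0,"y":0.069,"z":-0.098,"ax":0,"ay":0,"az":0,"hand":0.9},
  {"x":0,"y":0.09,"z":-0.128,"ax":0,"ay":0,"az":0,"hand":0.9},
  {"x":0,"y":0.11,"z":-0.157,"ax":0,"ay":0,"az":0,"hand":0.9},
  {"x":0,"y":0.11,"z":-0.157,"ax":0,"ay":0,"az":0,"hand":0.9},
])

```text
clock: 41.1
tcp_pos: [0.5474, -0.0575, 0.2543]
orientation: [0.223, 0.684, 0.661, 0.213]
wrist_force: [0.7, -0.5, 1.7]
finger_gap: 0.0769
```

Run:
```python
from h import *
st()
cv2.imwrite("pics/side29.png",viewer.read_camera("side")[:,:,::-1])
cv2.imwrite("pics/top29.png",viewer.read_camera("top")[:,:,::-1])
crop("pics/side29c.png","pics/side29.png",220,120,400,380,2.2)
crop("pics/top29c.png","pics/top29.png",290,110,490,285,4)
P=np.array([.6225,-.163]); b=np.radians(-135.8); r=.08
print(delta([.58,-.17,.27],down(b+np.pi/2)))
```

```text
t 41.1 tcp [ 0.5474 -0.0575  0.2543] q [-0.35  -0.207 -0.656  0.518  0.18  -0.261] gap 0.0769 F [ 0.7 -0.5  1.7]
   tool az -2.32 pitch 54.07 jaw az 88.02 jaw z -0.0043
(array([-0.1123,  0.0459,  0.0041]), array([ 0.3067, -0.7148,  2.2449]))
```

View pics/side29c.png

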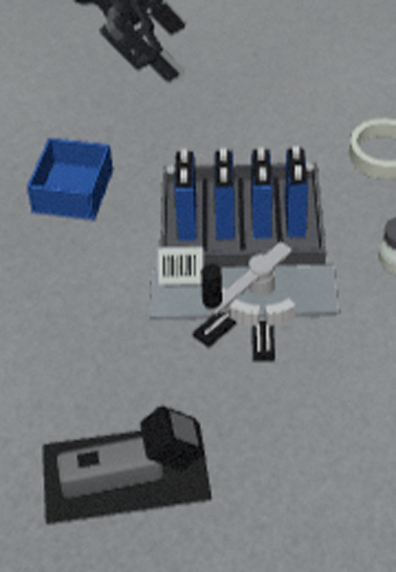

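View pics/top29c.png

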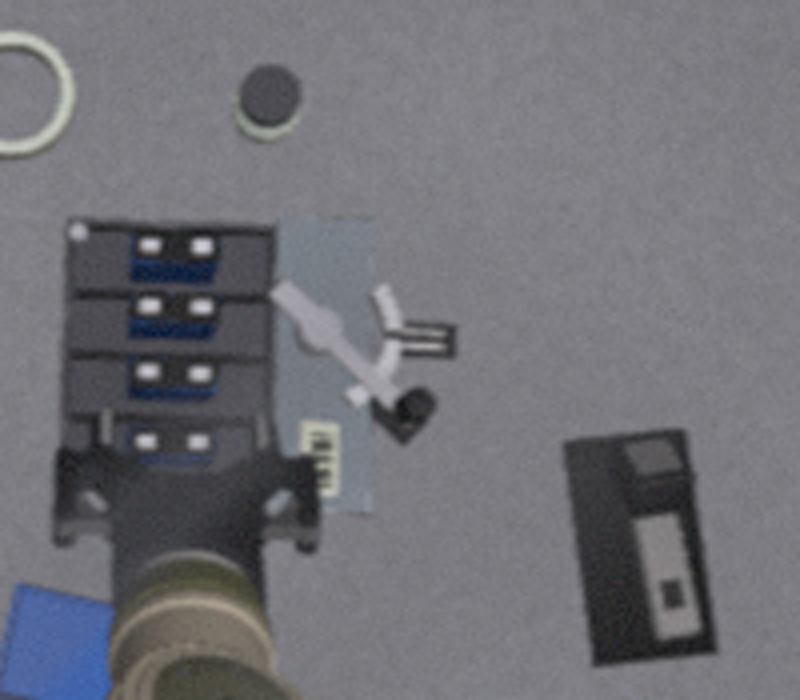

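Run:
```python
from h import *
b=np.radians(-135.8)
tgt=down(b+np.pi/2); p0,R0=pose()
half=R0*R.from_rotvec((R0.inv()*tgt).as_rotvec()/2)
print(delta([.56,-.14,.28],half))
```

```text
(array([-0.083 ,  0.0345, -0.0163]), array([ 0.1534, -0.3574,  1.1225]))
```

Call:
carry_out([
  {"x":-0.083,"y":0.034,"z":-0.016,"ax":0.153,"ay":-0.357,"az":1.122,"hand":0.6},
  {"x":-0.083,"y":0.034,"z":-0.016,"ax":0.153,"ay":-0.357,"az":1.122,"hand":0.6},
  {"x":-0.083,"y":0.034,"z":-0.016,"ax":0.153,"ay":-0.357,"az":1.122,"hand":0.6},
  {"x":-0.083,"y":0.034,"z":-0.016,"ax":0.153,"ay":-0.357,"az":1.122,"hand":0.6},
  {"x":-0.083,"y":0.034,"z":-0.016,"ax":0.153,"ay":-0.357,"az":1.122,"hand":0.6},
  {"x":-0.083,"y":0.034,"z":-0.016,"ax":0.153,"ay":-0.357,"az":1.122,"hand":0.6},
  {"x":-0.083,"y":0.034,"z":-0.016,"ax":0.153,"ay":-0.357,"az":1.122,"hand":0.6},
  {"x":-0.083,"y":0.034,"z":-0.016,"ax":0.153,"ay":-0.357,"az":1.122,"hand":0.6},
  {"x":-0.083,"y":0.034,"z":-0.016,"ax":0.153,"ay":-0.357,"az":1.122,"hand":0.6},
  {"x":-0.083,"y":0.034,"z":-0.016,"ax":0.153,"ay":-0.357,"az":1.122,"hand":0.6},
  {"x":-0.083,"y":0.034,"z":-0.016,"ax":0.153,"ay":-0.357,"az":1.122,"hand":0.6},
])

```text
clock: 42.12
tcp_pos: [0.5596, -0.1397, 0.2767]
orientation: [0.131, 0.97, 0.165, 0.125]
wrist_force: [0.1, -0.6, -0.6]
finger_gap: 0.0512
```

Run:
```python
from h import *
st()
b=np.radians(-135.8)
print(delta([.5655,-.2185,.2],down(b+np.pi/2)))
```

```text
t 42.12 tcp [ 0.5596 -0.1397  0.2767] q [-0.326  0.032 -0.254  0.937 -0.11   0.889] gap 0.0512 F [ 0.1 -0.6 -0.6]
   tool az -36.65 pitch 69.12 jaw az 21.05 jaw z 0.1997
(array([-0.0377,  0.0509,  0.0901]), array([ 0.1526, -0.3529,  1.1226]))
```

Call:
carry_out([
  {"x":-0.038,"y":0.051,"z":0.09,"ax":0.153,"ay":-0.353,"az":1.123,"hand":0.6},
  {"x":-0.038,"y":0.051,"z":0.09,"ax":0.153,"ay":-0.353,"az":1.123,"hand":0.6},
  {"x":-0.038,"y":0.051,"z":0.09,"ax":0.153,"ay":-0.353,"az":1.123,"hand":0.6},
  {"x":-0.038,"y":0.051,"z":0.09,"ax":0.153,"ay":-0.353,"az":1.123,"hand":0.6},
  {"x":-0.038,"y":0.051,"z":0.09,"ax":0.153,"ay":-0.353,"az":1.123,"hand":0.6},
  {"x":-0.038,"y":0.051,"z":0.09,"ax":0.153,"ay":-0.353,"az":1.123,"hand":0.6},
  {"x":-0.038,"y":0.051,"z":0.09,"ax":0.153,"ay":-0.353,"az":1.123,"hand":0.6},
  {"x":-0.038,"y":0.051,"z":0.09,"ax":0.153,"ay":-0.353,"az":1.123,"hand":0.6},
  {"x":-0.038,"y":0.051,"z":0.09,"ax":0.153,"ay":-0.353,"az":1.123,"hand":0.6},
  {"x":-0.038,"y":0.051,"z":0.09,"ax":0.153,"ay":-0.353,"az":1.123,"hand":0.6},
  {"x":-0.038,"y":0.051,"z":0.09,"ax":0.153,"ay":-0.353,"az":1.123,"hand":0.6},
  {"x":-0.038,"y":0.051,"z":0.09,"ax":0.153,"ay":-0.353,"az":1.123,"hand":0.6},
])

```text
clock: 43.12
tcp_pos: [0.5646, -0.2187, 0.1983]
orientation: [-0.0, 0.922, -0.388, -0.001]
wrist_force: [0.0, 0.2, -0.8]
finger_gap: 0.0511
```

```bash
python3 look.py w30
python3 - <<'E'
from h import *
st()
b=np.radians(-135.8)
print(delta([.5655,-.2185,.063],down(b+np.pi/2)))
crop("pics/w30c.png","pics/w30.png",200,60,400,260,3)
E
```

```text
43.1167 [ 0.56455531 -0.21873157  0.19832119] [-5.0230e-01  3.8480e-01  6.7900e-02  1.2561e+00  3.0000e-04  1.8657e+00] 0.05112463117221632
t 43.17 tcp [ 0.5645 -0.2185  0.1988] q [-0.502  0.384  0.068  1.256  0.     1.866] gap 0.0512 F [-0.  -0.   0.1]
   tool az 143.42 pitch 89.91 jaw az -45.67 jaw z -0.0016
(array([ 0.0009, -0.0007,  0.1358]), array([0.0003, 0.0016, 0.0023]))
```

View pics/w30.png

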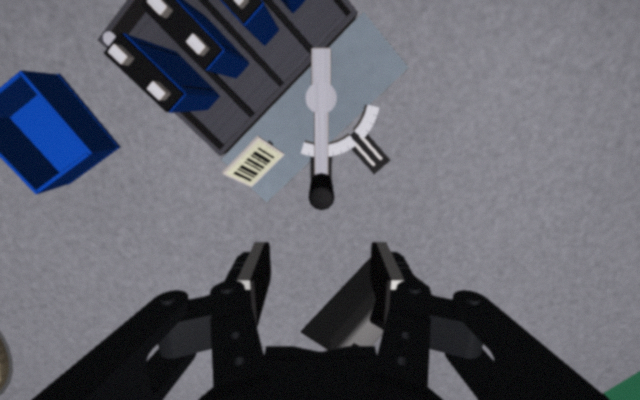

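View pics/w30c.png

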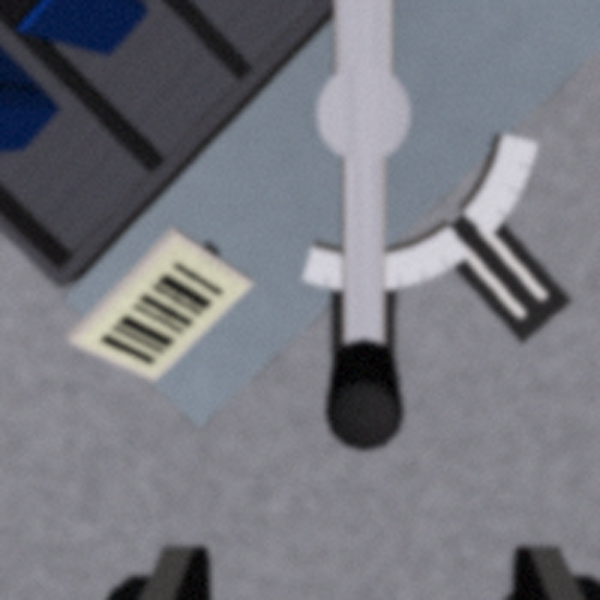

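Run:
```python
from h import *
import pickle
m=pickle.load(open("pics/w30.pkl","rb")); f=lambda x,y:(200+x/3,60+y/3); a=lambda v:round(float(np.degrees(np.arctan2(v[1],v[0]))),2)
K=onz(m,*f(366,410),.102); print("knob",K)
for z in (.05,.06): print("pivot",onz(m,*f(363,114),z).round(4), a(K-onz(m,*f(363,114),z)))
P=np.array([.6225,-.163,0])
o=onz(m,*f(545,318),.002);i=onz(m,*f(480,240),.002)
print("lock outer",o.round(4),i.round(4),"line",a(o-i),"piv->o",a(o-P),"piv->i",a(i-P))
o=onz(m,*f(364,375),.002);print("load",a(o-P))
# other image w4
m=pickle.load(open("pics/w4.pkl","rb")); f=lambda x,y:(200+x/4,60+y/4)
o=onz(m,*f(662,460),.002);i=onz(m,*f(583,365),.002); print("w4 lock",a(o-i),a(o-P),a(i-P))
mt=viewer.camera_model("top"); f=lambda x,y:(290+x/4,110+y/4)
o=onz(mt,*f(455,340),.002);i=onz(mt,*f(405,339),.002); print("top lock",a(o-i),a(o-P),a(i-P), "load outer",a(onz(mt,*f(407,438),.002)-P))
```

```text
knob [ 0.56665591 -0.21915943  0.102     ]
pivot [ 0.6217 -0.1642  0.05  ] -135.07
pivot [ 0.6217 -0.1643  0.06  ] -135.06
lock outer [ 0.6178 -0.2642  0.002 ] [ 0.6207 -0.2255  0.002 ] line -94.3 piv->o -92.68 piv->i -91.67
load -135.17
w4 lock -95.11 -93.11 -91.65
top lock -91.54 -92.92 -93.68 load outer -139.16
```

Call:
carry_out([
  {"x":0.0015,"y":0,"z":0.035,"ax":0,"ay":0.0015,"az":0,"hand":0.6},
  {"x":0.0015,"y":0,"z":0.07,"ax":0,"ay":0.0015,"az":0,"hand":0.6},
  {"x":0.0015,"y":0,"z":0.105,"ax":0,"ay":0.0015,"az":0,"hand":0.6},
  {"x":0.0015,"y":0,"z":0.13,"ax":0,"ay":0.0015,"az":0,"hand":0.6},
  {"x":0.0015,"y":0,"z":0.135,"ax":0,"ay":0.0015,"az":0,"hand":0.6},
  {"x":0.0015,"y":0,"z":0.135,"ax":0,"ay":0.0015,"az":0,"hand":0.4},
  {"x":0.0015,"y":0,"z":0.135,"ax":0,"ay":0.0015,"az":0,"hand":0.15},
  {"x":0.0015,"y":0,"z":0.135,"ax":0,"ay":0.0015,"az":0,"hand":0.15},
  {"x":0.0015,"y":0,"z":0.135,"ax":0,"ay":0.0015,"az":0,"hand":0.15},
  {"x":0.0015,"y":0,"z":0.135,"ax":0,"ay":0.0015,"az":0,"hand":0.15},
], squeeze=20)

```text
clock: 44.0
tcp_pos: [0.5663, -0.2198, 0.0656]
orientation: [0.0, 0.922, -0.388, 0.001]
wrist_force: [-1.5, 2.0, 3.6]
finger_gap: 0.0213
```

Run:
```python
from h import *
st()
P=np.array([.6223,-.1632]); p0,_=pose(); v=p0[:2]-P; print(np.linalg.norm(v),np.degrees(np.arctan2(v[1],v[0])))
r=.08
for a in (-130,-122,-114,-106,-98,-92.6):
  b=np.radians(a); print(a,delta([P[0]+r*np.cos(b),P[1]+r*np.sin(b),p0[2]],down(b+np.pi/2)))
```

```text
t 44.0 tcp [ 0.5663 -0.2198  0.0656] q [-0.502  0.468 -0.144  0.957 -0.     1.865] gap 0.0213 F [-1.5  2.   3.6]
   tool az -31.46 pitch 89.85 jaw az -45.65 jaw z 0.0025
0.07958229864482846 -134.67307923095285
-130 (array([0.0065, 0.    , 0.    ]), array([-0.0005, -0.0025, -0.0986]))
-122 (array([ 0.0175, -0.0018,  0.    ]), array([-0.0003, -0.0026, -0.2382]))
-114 (array([ 0.0282, -0.0052,  0.0001]), array([-2.000e-04, -2.600e-03, -3.778e-01]))
-106 (array([ 0.0382, -0.01  ,  0.0001]), array([ 0.    , -0.0026, -0.5174]))
-98 (array([ 0.0475, -0.0162,  0.0001]), array([ 2.000e-04, -2.600e-03, -6.571e-01]))
-92.6 (array([ 0.0533, -0.0211,  0.0001]), array([ 3.000e-04, -2.600e-03, -7.513e-01]))
```

Call:
carry_out([
  {"x":0.006,"y":0,"z":0,"ax":0,"ay":0,"az":-0.08,"hand":0.15},
  {"x":0.012,"y":-0.001,"z":0,"ax":0,"ay":0,"az":-0.17,"hand":0.15},
  {"x":0.0175,"y":-0.0018,"z":0,"ax":0,"ay":0,"az":-0.24,"hand":0.15},
  {"x":0.023,"y":-0.0035,"z":0,"ax":0,"ay":0,"az":-0.31,"hand":0.15},
  {"x":0.0282,"y":-0.0052,"z":0,"ax":0,"ay":0,"az":-0.38,"hand":0.15},
  {"x":0.033,"y":-0.0075,"z":0,"ax":0,"ay":0,"az":-0.447,"hand":0.15},
  {"x":0.0382,"y":-0.01,"z":0,"ax":0,"ay":0,"az":-0.517,"hand":0.15},
  {"x":0.043,"y":-0.013,"z":0,"ax":0,"ay":0,"az":-0.587,"hand":0.15},
  {"x":0.0475,"y":-0.0162,"z":0,"ax":0,"ay":0,"az":-0.657,"hand":0.15},
  {"x":0.0533,"y":-0.0211,"z":0,"ax":0,"ay":0,"az":-0.751,"hand":0.15},
  {"x":0.0533,"y":-0.0211,"z":0,"ax":0,"ay":0,"az":-0.751,"hand":0.15},
  {"x":0.0533,"y":-0.0211,"z":0,"ax":0,"ay":0,"az":-0.751,"hand":0.15},
])

```text
clock: 45.0
tcp_pos: [0.6192, -0.2425, 0.0658]
orientation: [0.0, 1.0, -0.024, 0.001]
wrist_force: [2.4, 2.5, -4.9]
finger_gap: 0.0216
```

```bash
python3 look.py w31
python3 - <<'E'
from h import *
st()
P=np.array([.6223,-.1632]); p0,_=pose(); v=p0[:2]-P; print(np.linalg.norm(v),np.degrees(np.arctan2(v[1],v[0])))
r=.08; b=np.radians(-92.6); print(delta([P[0]+r*np.cos(b),P[1]+r*np.sin(b),p0[2]],down(b+np.pi/2)))
crop("pics/w31c.png","pics/w31.png",220,60,420,260,3)
E
```

```text
45.0 [ 0.61924483 -0.24251388  0.06576585] [-4.9430e-01  5.6910e-01  2.7300e-02  1.0262e+00  1.0000e-03  1.1235e+00] 0.021582428912389557
t 45.05 tcp [ 0.6191 -0.2425  0.0658] q [-4.940e-01  5.690e-01  2.700e-02  1.026e+00  1.000e-03  1.124e+00] gap 0.0213 F [ 2.   4.4 -4.6]
   tool az -8.65 pitch 89.82 jaw az -2.71 jaw z 0.0031
0.07937577104959902 -92.31196604037457
(array([-0.0004,  0.0006, -0.    ]), array([ 0.0003, -0.0031, -0.0019]))
```

View pics/w31c.png

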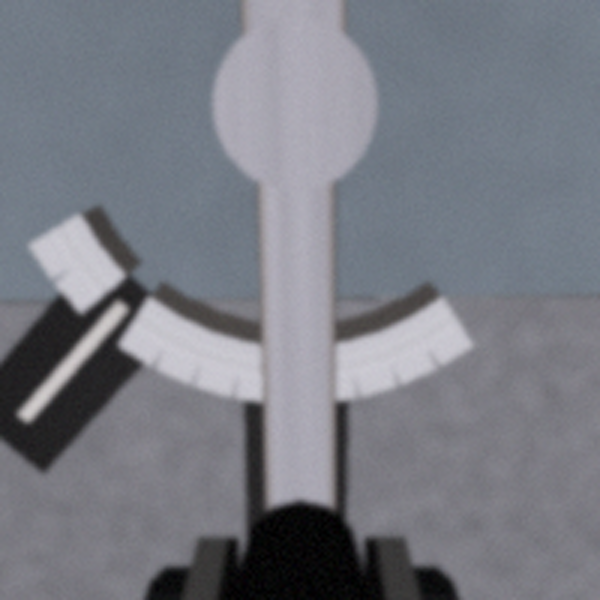

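Call:
carry_out([
  {"x":-0.0004,"y":0,"z":0,"ax":0,"ay":0,"az":0,"hand":0.15},
  {"x":-0.0004,"y":0,"z":0,"ax":0,"ay":0,"az":0,"hand":0.5},
  {"x":-0.0004,"y":0,"z":0,"ax":0,"ay":0,"az":0,"hand":0.5},
  {"x":-0.0004,"y":0,"z":0,"ax":0,"ay":0,"az":0,"hand":0.5},
  {"x":0,"y":0,"z":-0.03,"ax":0,"ay":0,"az":0,"hand":0.5},
  {"x":0,"y":0,"z":-0.06,"ax":0,"ay":0,"az":0,"hand":0.5},
  {"x":0,"y":0,"z":-0.1,"ax":0,"ay":0,"az":0,"hand":0.5},
  {"x":0,"y":0,"z":-0.14,"ax":0,"ay":0,"az":0,"hand":0.5},
  {"x":0,"y":0,"z":-0.18,"ax":0,"ay":0,"az":0,"hand":0.7},
  {"x":0,"y":0,"z":-0.2,"ax":0,"ay":0,"az":0,"hand":0.7},
  {"x":0,"y":0,"z":-0.2,"ax":0,"ay":0,"az":0,"hand":0.7},
])

```text
clock: 45.97
tcp_pos: [0.6205, -0.244, 0.2736]
orientation: [0.003, 1.0, -0.024, 0.007]
wrist_force: [0.2, -1.2, 0.5]
finger_gap: 0.0596
```

```bash
python3 look.py w32
python3 - <<'E'
from h import *
st()
crop("pics/w32c.png","pics/w32.png",160,20,420,260,3)
cv2.imwrite("pics/top32.png",viewer.read_camera("top")[:,:,::-1])
cv2.imwrite("pics/side32.png",viewer.read_camera("side")[:,:,::-1])
crop("pics/top32c.png","pics/top32.png",290,110,490,285,4)
crop("pics/side32c.png","pics/side32.png",220,280,400,380,4)
E
```

```text
45.9667 [ 0.6204735  -0.24402755  0.27357634] [-4.9520e-01  4.8710e-01  4.0750e-01  1.4762e+00  5.0000e-04  1.1237e+00] 0.059643053183860054
t 46.02 tcp [ 0.6198 -0.2436  0.2702] q [-4.950e-01  4.890e-01  4.020e-01  1.473e+00  1.000e-03  1.124e+00] gap 0.0596 F [-0.4  0.3 -0.7]
   tool az -25.59 pitch 89.38 jaw az -2.75 jaw z 0.0099
```

View pics/w32c.png

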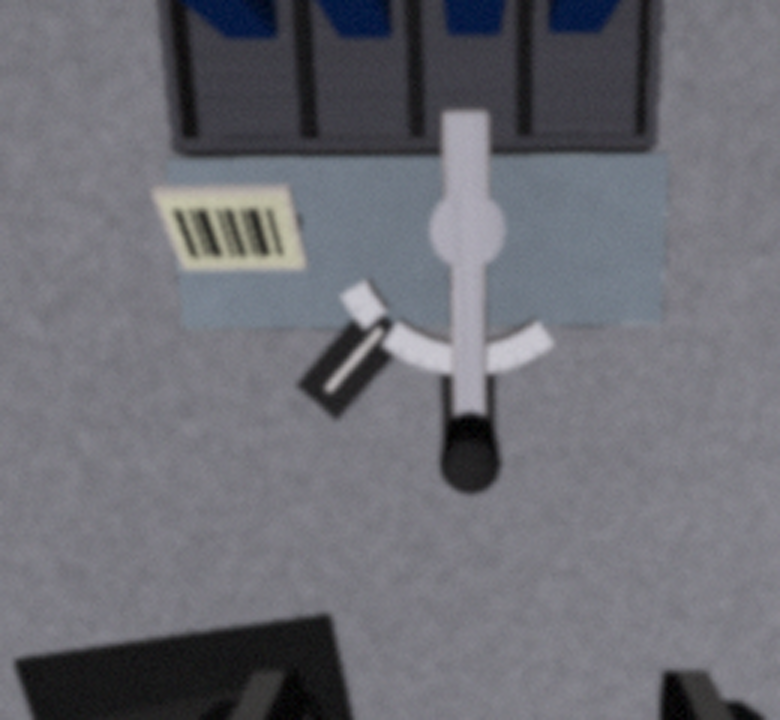

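View pics/top32c.png

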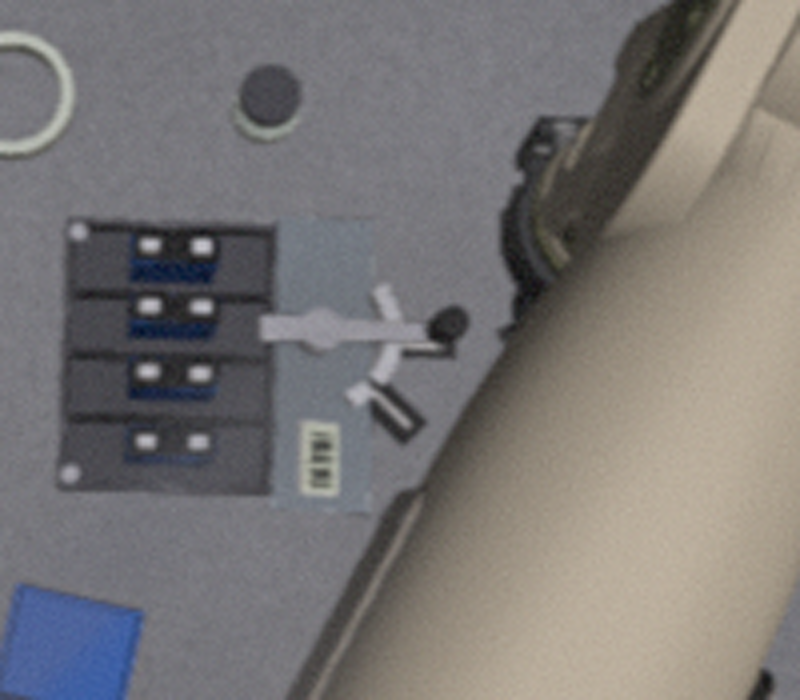

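View pics/side32c.png

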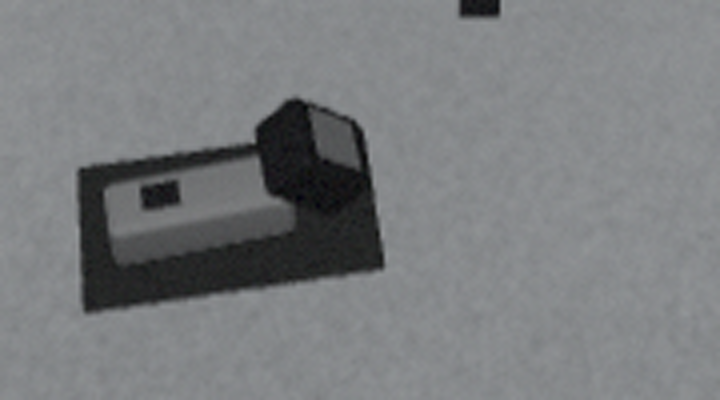

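Run:
```python
from h import *
print(delta([.42,-.39,.29],down(np.radians(-87))))
```

```text
(array([-0.1909,  0.1567, -0.0249]), array([-0.0017, -0.003 ,  1.4706]))
```

Call:
carry_out([
  {"x":-0.19,"y":0.157,"z":-0.025,"ax":0,"ay":0,"az":1.47,"hand":0.8},
  {"x":-0.19,"y":0.157,"z":-0.025,"ax":0,"ay":0,"az":1.47,"hand":0.8},
  {"x":-0.19,"y":0.157,"z":-0.025,"ax":0,"ay":0,"az":1.47,"hand":0.8},
  {"x":-0.19,"y":0.157,"z":-0.025,"ax":0,"ay":0,"az":1.47,"hand":0.8},
  {"x":-0.19,"y":0.157,"z":-0.025,"ax":0,"ay":0,"az":1.47,"hand":0.8},
  {"x":-0.19,"y":0.157,"z":-0.025,"ax":0,"ay":0,"az":1.47,"hand":0.8},
  {"x":-0.19,"y":0.157,"z":-0.025,"ax":0,"ay":0,"az":1.47,"hand":0.8},
  {"x":-0.19,"y":0.157,"z":-0.025,"ax":0,"ay":0,"az":1.47,"hand":0.8},
  {"x":-0.19,"y":0.157,"z":-0.025,"ax":0,"ay":0,"az":1.47,"hand":0.8},
  {"x":-0.19,"y":0.157,"z":-0.025,"ax":0,"ay":0,"az":1.47,"hand":0.8},
  {"x":-0.19,"y":0.157,"z":-0.025,"ax":0,"ay":0,"az":1.47,"hand":0.8},
  {"x":-0.19,"y":0.157,"z":-0.025,"ax":0,"ay":0,"az":1.47,"hand":0.8},
])

```text
clock: 47.12
tcp_pos: [0.4199, -0.3898, 0.2876]
orientation: [-0.001, 0.723, -0.691, -0.001]
wrist_force: [-0.6, 0.2, -0.2]
finger_gap: 0.0684
```

```bash
python3 look.py w33
python3 - <<'E'
from h import *
st()
E
```

```text
47.1167 [ 0.41994271 -0.38979792  0.2876471 ] [-8.8910e-01  3.0310e-01  1.6880e-01  1.4382e+00  1.6000e-03  2.2061e+00] 0.06838204394435435
t 47.17 tcp [ 0.42   -0.3898  0.2877] q [-8.890e-01  3.030e-01  1.690e-01  1.438e+00  2.000e-03  2.209e+00] gap 0.0684 F [-0.3 -0.2 -0.1]
   tool az 83.98 pitch 89.87 jaw az -87.51 jaw z -0.0023
```

View pics/w33.png

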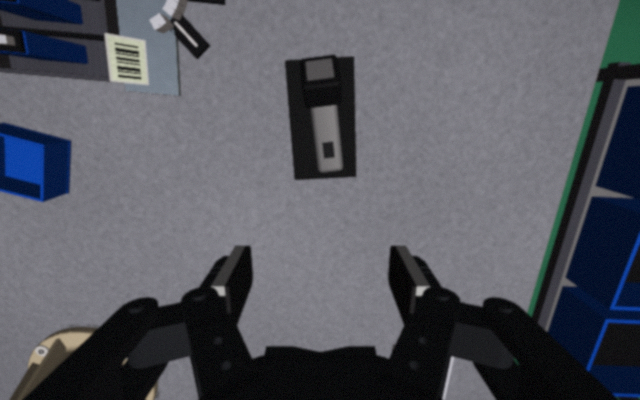

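Run:
```python
from h import *
crop("pics/w33c.png","pics/w33.png",270,45,370,190,4.1)
```

```text
(no output)
```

View pics/w33c.png

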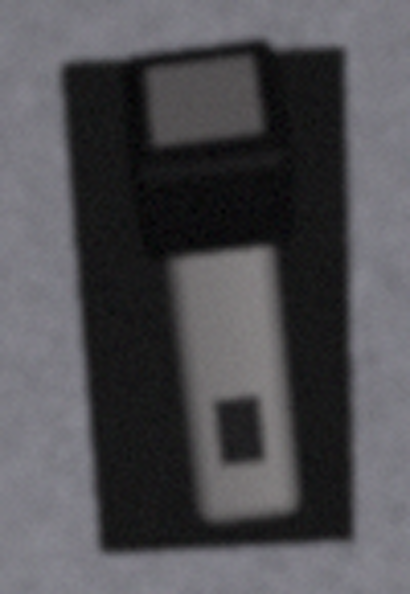

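Run:
```python
from h import *
import pickle
m=pickle.load(open("pics/w33.pkl","rb")); f=lambda x,y:(270+x/4.1,45+y/4.1); a=lambda v:round(float(np.degrees(np.arctan2(v[1],v[0]))),2)
c=[onz(m,*f(*p),.040)[:2] for p in [(172,256),(277,248),(299,515),(203,522)]]
fr=(c[0]+c[1])/2; re=(c[2]+c[3])/2
print("front",fr.round(4),"rear",re.round(4),"len",np.linalg.norm(fr-re),"w",np.linalg.norm(c[0]-c[1]),np.linalg.norm(c[2]-c[3]),"yaw",a(fr-re),"sides",a(c[0]-c[3]),a(c[1]-c[2]))
p=[onz(m,*f(*q),.004)[:2] for q in [(64,66),(343,48),(352,538),(102,550)]]
print("pad",np.mean(p,0).round(4),a(p[0]-p[3]),a(p[1]-p[2]),[np.linalg.norm(p[i]-p[i-1]).round(4) for i in range(4)])
lab=onz(m,127,60,.045); print("label",lab)
for n,(x,y) in dict(w30=(200+160/3,60+305/3),w32=(160+229/3,20+228/3),w1=(215+162/4,75+402/4)).items():
    mm=pickle.load(open(f"pics/{n}.pkl","rb")); print(n,onz(mm,x,y,.045).round(4))
ms=viewer.camera_model("side"); print("side",onz(ms,220+180/2.2,120+265/2.2,.045).round(4))
mt=viewer.camera_model("top"); print("top",onz(mt,290+320/4,110+459/4,.045).round(4))
```

```text
front [ 0.4909 -0.3924] rear [ 0.4097 -0.405 ] len 0.0821573277511507 w 0.031589385671635696 0.030751234381639264 yaw 8.83 sides 9.12 8.54
pad [ 0.4704 -0.391 ] 5.6 5.68 [np.float64(0.1568), np.float64(0.0877), np.float64(0.1576), np.float64(0.0879)]
label [ 0.53210984 -0.15957046  0.045     ]
w30 [ 0.5326 -0.1582  0.045 ]
w32 [ 0.5309 -0.1591  0.045 ]
w1 [ 0.5323 -0.1582  0.045 ]
side [ 0.5319 -0.1599  0.045 ]
top [ 0.5309 -0.1604  0.045 ]
```

Run:
```python
from h import *
print(delta([.4477,-.399,.12],down(np.radians(-81.2))))
```

```text
(array([ 0.0108, -0.0272,  0.1677]), array([-0.0005,  0.0023, -0.1102]))
```

Call:
carry_out([
  {"x":0.011,"y":-0.027,"z":0.04,"ax":0,"ay":0.002,"az":-0.11,"hand":0.8},
  {"x":0.011,"y":-0.027,"z":0.08,"ax":0,"ay":0.002,"az":-0.11,"hand":0.8},
  {"x":0.011,"y":-0.027,"z":0.12,"ax":0,"ay":0.002,"az":-0.11,"hand":0.8},
  {"x":0.011,"y":-0.027,"z":0.15,"ax":0,"ay":0.002,"az":-0.11,"hand":0.8},
  {"x":0.011,"y":-0.027,"z":0.168,"ax":0,"ay":0.002,"az":-0.11,"hand":0.8},
  {"x":0.011,"y":-0.027,"z":0.168,"ax":0,"ay":0.002,"az":-0.11,"hand":0.8},
  {"x":0.011,"y":-0.027,"z":0.168,"ax":0,"ay":0.002,"az":-0.11,"hand":0.8},
])

```text
clock: 47.75
tcp_pos: [0.4462, -0.3978, 0.1176]
orientation: [-0.001, 0.76, -0.65, -0.002]
wrist_force: [0.0, 0.8, 0.7]
finger_gap: 0.0686
```

```bash
python3 look.py w34
python3 - <<'E'
from h import *
st()
print(delta([.4477,-.399,.010],down(np.radians(-81.2))))
E
```

```text
47.75 [ 0.44620782 -0.3977634   0.11756069] [-8.6250e-01  4.1540e-01 -8.9300e-02  1.0711e+00  4.0000e-04  2.1245e+00] 0.0686443275223285
t 47.8 tcp [ 0.4472 -0.399   0.1196] q [-0.863  0.414 -0.087  1.071  0.     2.125] gap 0.0684 F [0.5 0.  1.1]
   tool az 106.76 pitch 89.94 jaw az -81.16 jaw z -0.0011
(array([ 0.0002, -0.0005,  0.1096]), array([0.0002, 0.0011, 0.0008]))
```

View pics/w34.png

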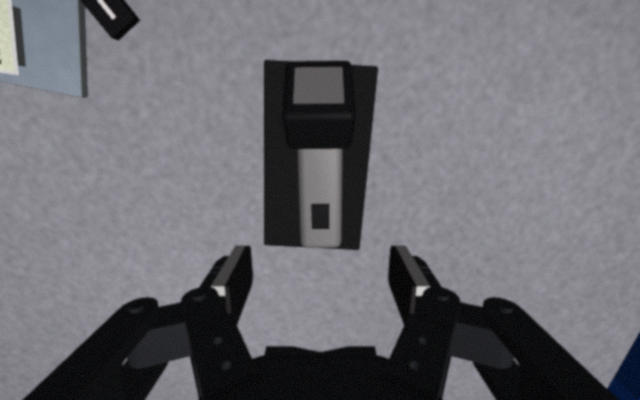

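Run:
```python
from h import *
import pickle
m=pickle.load(open("pics/w34.pkl","rb"));
r=onz(m,320.5,246,.040)[:2]; f=onz(m,320.5,149,.040)[:2]; d=np.array([np.cos(np.radians(8.8)),np.sin(np.radians(8.8))])
print(r,f,np.linalg.norm(f-r),"origin",r+d*.0585,"grip",r+d*.0385)
```

```text
[ 0.41258326 -0.40356969] [ 0.48916095 -0.39161441] 0.07750529639832592 origin [ 0.47039462 -0.39462002] grip [ 0.45063005 -0.39767974]
```

Call:
carry_out([
  {"x":0,"y":-0.001,"z":0.035,"ax":0,"ay":0.001,"az":0,"hand":0.75},
  {"x":0,"y":-0.001,"z":0.07,"ax":0,"ay":0.001,"az":0,"hand":0.75},
  {"x":0,"y":-0.001,"z":0.095,"ax":0,"ay":0.001,"az":0,"hand":0.7},
  {"x":0,"y":-0.001,"z":0.107,"ax":0,"ay":0.001,"az":0,"hand":0.7},
  {"x":0,"y":-0.001,"z":0.109,"ax":0,"ay":0.001,"az":0,"hand":0.7},
  {"x":0,"y":-0.001,"z":0.109,"ax":0,"ay":0.001,"az":0,"hand":0.6},
])

```text
clock: 48.3
tcp_pos: [0.4488, -0.3995, 0.0117]
orientation: [0.0, 0.76, -0.65, 0.001]
wrist_force: [-0.3, -0.1, -0.7]
finger_gap: 0.0516
```

```bash
python3 look.py w35
python3 - <<'E'
from h import *
st()
E
```

```text
48.3 [ 0.44879811 -0.39951936  0.0116866 ] [-8.6090e-01  5.1120e-01 -2.2290e-01  8.3540e-01 -1.0000e-04  2.1261e+00] 0.05157990020453061
t 48.35 tcp [ 0.4493 -0.4     0.0125] q [-0.861  0.51  -0.222  0.836 -0.     2.126] gap 0.0513 F [ 0.9 -0.4  1.2]
   tool az -51.14 pitch 89.83 jaw az -81.14 jaw z 0.0025
```

View pics/w35.png

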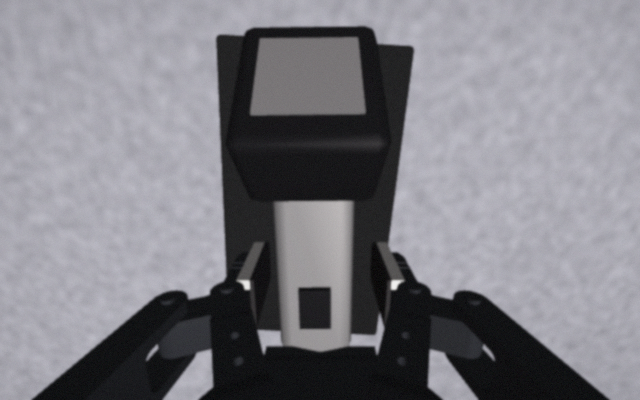

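Call:
carry_out([
  {"x":-0.002,"y":0,"z":0.0015,"ax":0,"ay":0,"az":0,"hand":0.6},
  {"x":-0.002,"y":0,"z":0.0015,"ax":0,"ay":-0.002,"az":0,"hand":0.5},
  {"x":-0.002,"y":0,"z":0.0015,"ax":0,"ay":-0.002,"az":0,"hand":0.42},
  {"x":-0.002,"y":0,"z":0.0015,"ax":0,"ay":-0.002,"az":0,"hand":0.3},
  {"x":-0.002,"y":0,"z":0.0015,"ax":0,"ay":-0.002,"az":0,"hand":0.3},
  {"x":-0.002,"y":0,"z":0.0015,"ax":0,"ay":-0.002,"az":0,"hand":0.3},
  {"x":-0.002,"y":0,"z":0.0015,"ax":0,"ay":-0.002,"az":0,"hand":0.3},
], squeeze=60)

```text
clock: 48.93
tcp_pos: [0.4498, -0.3988, 0.0128]
orientation: [-0.0, 0.76, -0.65, 0.002]
wrist_force: [-0.1, 2.5, 7.2]
finger_gap: 0.0335
```

```bash
python3 look.py w36
python3 - <<'E'
from h import *
st()
E
```

```text
48.9333 [ 0.44979756 -0.39880751  0.01277746] [-8.5950e-01  5.0850e-01 -2.2430e-01  8.3410e-01  1.2000e-03  2.1273e+00] 0.03349702175268606
t 48.98 tcp [ 0.4498 -0.3988  0.0128] q [-8.590e-01  5.090e-01 -2.240e-01  8.340e-01  1.000e-03  2.127e+00] gap 0.0331 F [0.3 1.4 6.6]
   tool az -32.5 pitch 89.76 jaw az -81.12 jaw z 0.0027
```

Call:
carry_out([
  {"x":0,"y":0,"z":-0.01,"ax":0,"ay":0,"az":0,"hand":0.3},
  {"x":0,"y":0,"z":-0.03,"ax":0,"ay":0,"az":0,"hand":0.3},
  {"x":0,"y":0,"z":-0.06,"ax":0,"ay":0,"az":0,"hand":0.3},
  {"x":0,"y":0,"z":-0.1,"ax":0,"ay":0,"az":0,"hand":0.3},
  {"x":0,"y":0,"z":-0.13,"ax":0,"ay":0,"az":0,"hand":0.3},
  {"x":0,"y":0,"z":-0.15,"ax":0,"ay":0,"az":0,"hand":0.3},
  {"x":0,"y":0,"z":-0.15,"ax":0,"ay":0,"az":0,"hand":0.3},
])

```text
clock: 49.57
tcp_pos: [0.4512, -0.4008, 0.1691]
orientation: [0.0, 0.76, -0.65, 0.007]
wrist_force: [0.2, -0.1, -1.1]
finger_gap: 0.0332
```

```bash
python3 look.py w37
python3 - <<'E'
from h import *
st()
print(delta([.53,-.33,.16],down(np.radians(-2))))
E
```

```text
49.5667 [ 0.45124187 -0.40076785  0.16907452] [-8.5970e-01  3.8040e-01 -1.1300e-02  1.1657e+00  1.1000e-03  2.1269e+00] 0.03324740941812637
t 49.62 tcp [ 0.4505 -0.3999  0.1661] q [-8.600e-01  3.830e-01 -1.500e-02  1.163e+00  1.000e-03  2.127e+00] gap 0.033 F [-0.2  0.3 -3.1]
   tool az -42.97 pitch 89.43 jaw az -81.12 jaw z 0.0078
(array([-0.0568, -0.0893,  0.0062]), array([ 3.000e-04, -1.080e-02, -1.381e+00]))
```

View pics/w36.png

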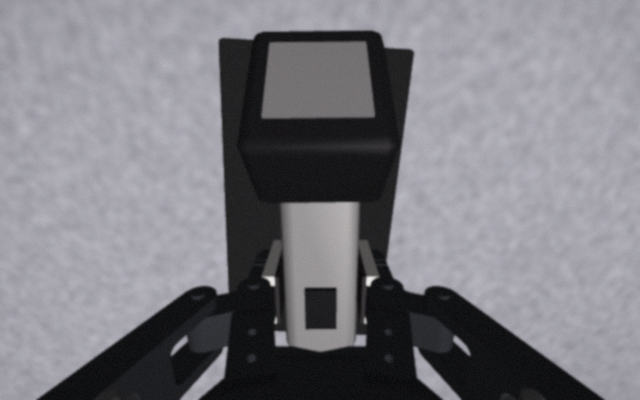

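View pics/w37.png

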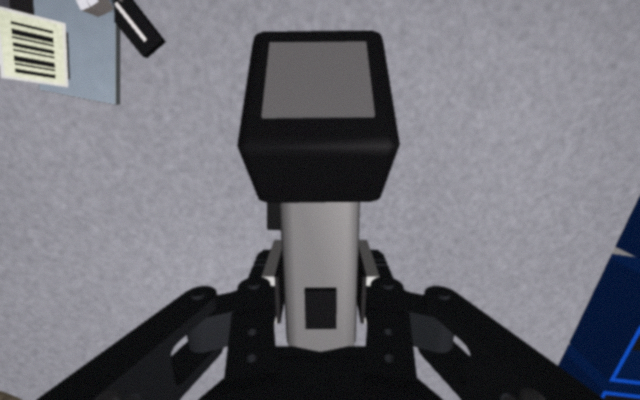

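Call:
carry_out([
  {"x":-0.057,"y":-0.089,"z":0,"ax":0,"ay":-0.01,"az":-1.381,"hand":0.3},
  {"x":-0.057,"y":-0.089,"z":0,"ax":0,"ay":-0.01,"az":-1.381,"hand":0.3},
  {"x":-0.057,"y":-0.089,"z":0,"ax":0,"ay":-0.01,"az":-1.381,"hand":0.3},
  {"x":-0.057,"y":-0.089,"z":0,"ax":0,"ay":-0.01,"az":-1.381,"hand":0.3},
  {"x":-0.057,"y":-0.089,"z":0,"ax":0,"ay":-0.01,"az":-1.381,"hand":0.3},
  {"x":-0.057,"y":-0.089,"z":0,"ax":0,"ay":-0.01,"az":-1.381,"hand":0.3},
  {"x":-0.057,"y":-0.089,"z":0,"ax":0,"ay":-0.01,"az":-1.381,"hand":0.3},
  {"x":-0.057,"y":-0.089,"z":0,"ax":0,"ay":-0.01,"az":-1.381,"hand":0.3},
  {"x":-0.057,"y":-0.089,"z":0,"ax":0,"ay":-0.01,"az":-1.381,"hand":0.3},
  {"x":-0.057,"y":-0.089,"z":0,"ax":0,"ay":-0.01,"az":-1.381,"hand":0.3},
  {"x":-0.057,"y":-0.089,"z":0,"ax":0,"ay":-0.01,"az":-1.381,"hand":0.3},
  {"x":-0.057,"y":-0.089,"z":0,"ax":0,"ay":-0.01,"az":-1.381,"hand":0.3},
])

```text
clock: 50.62
tcp_pos: [0.5285, -0.329, 0.1639]
orientation: [-0.001, 1.0, -0.016, -0.001]
wrist_force: [-0.7, 0.4, -1.7]
finger_gap: 0.0331
```

```bash
python3 look.py w38
python3 - <<'E'
from h import *
st()
print(delta([.5265,-.3123,.0904],down(np.radians(-2))))
E
```

```text
50.6167 [ 0.52854107 -0.32904696  0.16392798] [-6.8550e-01  4.3320e-01  5.5900e-02  1.1966e+00 -4.0000e-04  9.1690e-01] 0.03311653339146515
t 50.67 tcp [ 0.5287 -0.3292  0.1642] q [-0.686  0.433  0.056  1.197 -0.     0.922] gap 0.0332 F [-0.2  0.2 -2.3]
   tool az 148.54 pitch 89.84 jaw az -2.1 jaw z -0.0024
(array([-0.0026, -0.0167,  0.0738]), array([-0.0013,  0.0024, -0.0018]))
```

View pics/w38.png

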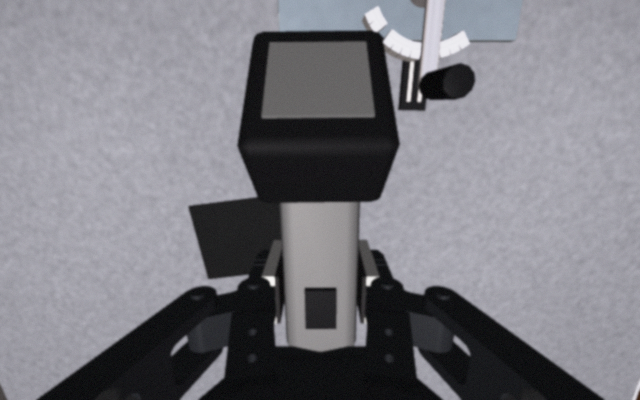

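Call:
carry_out([
  {"x":-0.0026,"y":-0.005,"z":0.025,"ax":-0.001,"ay":0.0024,"az":-0.002,"hand":0.3},
  {"x":-0.0026,"y":-0.011,"z":0.05,"ax":-0.001,"ay":0.0024,"az":-0.002,"hand":0.3},
  {"x":-0.0026,"y":-0.0167,"z":0.068,"ax":-0.001,"ay":0.0024,"az":-0.002,"hand":0.3},
  {"x":-0.0026,"y":-0.0167,"z":0.0738,"ax":-0.001,"ay":0.0024,"az":-0.002,"hand":0.3},
  {"x":-0.0026,"y":-0.0167,"z":0.0738,"ax":-0.001,"ay":0.0024,"az":-0.002,"hand":0.3},
  {"x":-0.0026,"y":-0.0167,"z":0.0738,"ax":-0.001,"ay":0.0024,"az":-0.002,"hand":0.3},
])

```text
clock: 51.17
tcp_pos: [0.5265, -0.3125, 0.0905]
orientation: [-0.0, 1.0, -0.018, -0.0]
wrist_force: [-0.2, -0.8, -0.8]
finger_gap: 0.0331
```

```bash
python3 look.py w39
python3 - <<'E'
from h import *
st()
print(delta([.5265,-.3123,.0904],down(np.radians(-2))))
cv2.imwrite("pics/side39.png",viewer.read_camera("side")[:,:,::-1])
cv2.imwrite("pics/top39.png",viewer.read_camera("top")[:,:,::-1])
crop("pics/side39c.png","pics/side39.png",240,160,400,300,5)
crop("pics/top39c.png","pics/top39.png",290,150,470,285,4)
E
```

```text
51.1667 [ 0.52654243 -0.31249615  0.09046569] [-6.6670e-01  4.5800e-01 -9.3100e-02  1.0201e+00  1.0000e-04  9.4020e-01] 0.033107958231526034
t 51.22 tcp [ 0.5272 -0.313   0.0914] q [-0.667  0.457 -0.092  1.02   0.     0.94 ] gap 0.0333 F [ 0.2 -1.2 -1.6]
   tool az -31.34 pitch 89.92 jaw az -2.06 jaw z 0.0013
(array([-0.0007, -0.0007,  0.001 ]), array([ 0.0007, -0.0013, -0.001 ]))
```

View pics/side39c.png

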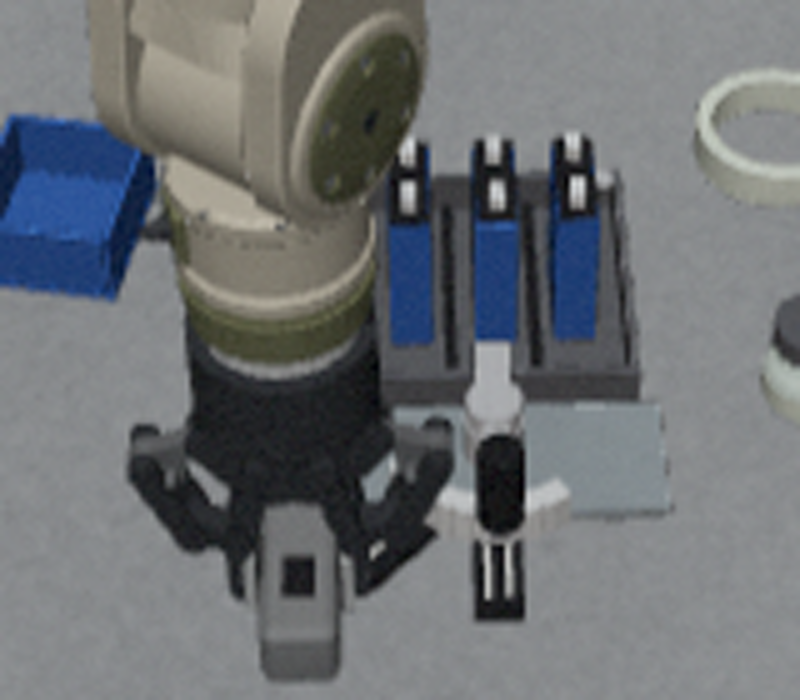

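View pics/top39c.png

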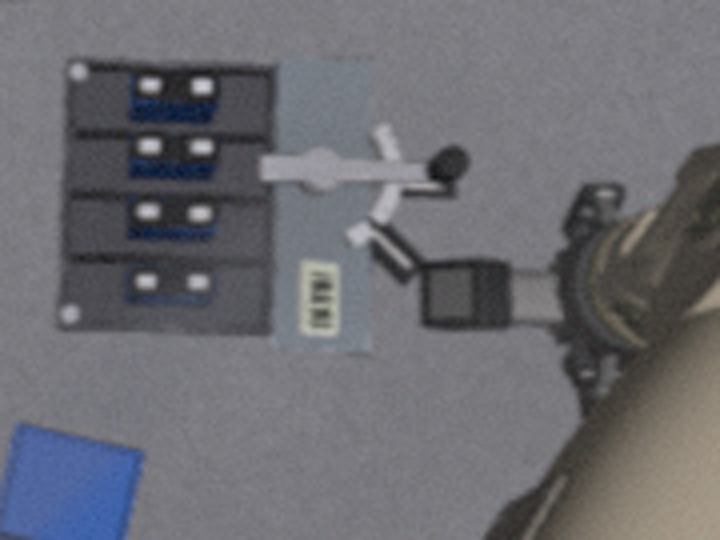

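Run:
```python
from h import *
mt=viewer.camera_model("top"); f=lambda x,y:(290+x/4,150+y/4)
for n,p in dict(headrear_L=(508,263),headrear_R=(508,328)).items(): print(n,onz(mt,*f(*p),.157).round(4))
print("label",onz(mt,*f(320,299),.045).round(4))
for n,p in dict(front_L=(425,262),front_R=(422,327)).items(): print(n,onz(mt,*f(*p),.12).round(4), onz(mt,*f(*p),.157).round(4))
```

```text
headrear_L [ 0.5466 -0.264   0.157 ]
headrear_R [ 0.5063 -0.2626  0.157 ]
label [ 0.5309 -0.1604  0.045 ]
front_L [ 0.5503 -0.2192  0.12  ] [ 0.5476 -0.2124  0.157 ]
front_R [ 0.5087 -0.2161  0.12  ] [ 0.5074 -0.2093  0.157 ]
```

Call:
carry_out([
  {"x":0,"y":0,"z":0.0005,"ax":0,"ay":0,"az":0,"hand":0.3},
  {"x":0,"y":0,"z":0.0005,"ax":0,"ay":0,"az":0,"hand":0.3},
  {"x":0,"y":0,"z":0.0005,"ax":0,"ay":0,"az":0,"hand":0.3},
  {"x":0,"y":0,"z":0.0005,"ax":0,"ay":0,"az":0,"hand":0.3},
  {"x":0,"y":0,"z":0.0005,"ax":0,"ay":0,"az":0,"hand":0.3},
  {"x":0,"y":0,"z":0.0005,"ax":0,"ay":0,"az":0,"hand":0.3},
  {"x":0,"y":0,"z":0.0005,"ax":0,"ay":0,"az":0,"hand":0.3},
  {"x":0,"y":0,"z":0.0005,"ax":0,"ay":0,"az":0,"hand":0.3},
  {"x":0,"y":0,"z":0.0005,"ax":0,"ay":0,"az":0,"hand":0.3},
  {"x":0,"y":0,"z":0.0005,"ax":0,"ay":0,"az":0,"hand":0.3},
  {"x":0,"y":0,"z":0.0005,"ax":0,"ay":0,"az":0,"hand":0.3},
  {"x":0,"y":0,"z":0.0005,"ax":0,"ay":0,"az":0,"hand":0.3},
])

```text
clock: 52.32
tcp_pos: [0.5275, -0.3133, 0.0915]
orientation: [0.001, 1.0, -0.018, 0.001]
wrist_force: [-0.7, -0.3, -2.2]
finger_gap: 0.0331
```

Run:
```python
from h import *
st()
print(delta([.5265,-.3123,.0904],down(np.radians(-2))))
```

```text
t 52.32 tcp [ 0.5275 -0.3133  0.0915] q [-0.667  0.457 -0.092  1.019  0.     0.94 ] gap 0.0331 F [-0.7 -0.3 -2.2]
   tool az -33.5 pitch 89.84 jaw az -2.04 jaw z 0.0024
(array([-0.0011, -0.001 ,  0.0011]), array([ 0.0015, -0.0024, -0.0007]))
```

Call:
carry_out([
  {"x":0,"y":0,"z":0,"ax":0,"ay":0,"az":0,"hand":0.3},
  {"x":0,"y":0,"z":0,"ax":0,"ay":0,"az":0,"hand":0.3},
  {"x":0,"y":0,"z":0,"ax":0,"ay":0,"az":0,"hand":0.3},
  {"x":0,"y":0,"z":0,"ax":0,"ay":0,"az":0,"hand":0.3},
  {"x":0,"y":0,"z":0,"ax":0,"ay":0,"az":0,"hand":0.3},
  {"x":0,"y":0,"z":0,"ax":0,"ay":0,"az":0,"hand":0.3},
  {"x":0,"y":0,"z":0,"ax":0,"ay":0,"az":0,"hand":0.3},
  {"x":0,"y":0,"z":0,"ax":0,"ay":0,"az":0,"hand":0.3},
  {"x":0,"y":0,"z":0,"ax":0,"ay":0,"az":0,"hand":0.3},
  {"x":0,"y":0,"z":0,"ax":0,"ay":0,"az":0,"hand":0.3},
  {"x":0,"y":0,"z":0,"ax":0,"ay":0,"az":0,"hand":0.3},
  {"x":0,"y":0,"z":0,"ax":0,"ay":0,"az":0,"hand":0.3},
])

```text
clock: 53.32
tcp_pos: [0.5275, -0.3133, 0.0915]
orientation: [0.001, 1.0, -0.018, 0.001]
wrist_force: [-0.3, -0.1, -1.6]
finger_gap: 0.0331
```

```bash
python3 look.py w40;python3 - <<'E'
from h import *
st()
print(delta([.5265,-.345,.17],down(np.radians(-2))))
E
```

```text
53.3167 [ 0.52749086 -0.31334819  0.09146332] [-6.6690e-01  4.5700e-01 -9.2200e-02  1.0189e+00  2.0000e-04  9.3950e-01] 0.033097550409719415
t 53.37 tcp [ 0.5275 -0.3133  0.0915] q [-0.667  0.457 -0.092  1.019  0.     0.94 ] gap 0.0332 F [ 0.3 -1.1 -1.1]
   tool az -33.74 pitch 89.84 jaw az -2.04 jaw z 0.0023
(array([ 0.0003,  0.0318, -0.0785]), array([ 0.0015, -0.0023, -0.0007]))
```

Call:
carry_out([
  {"x":0,"y":0.006,"z":-0.02,"ax":0,"ay":0,"az":0,"hand":0.3},
  {"x":0,"y":0.016,"z":-0.045,"ax":0,"ay":0,"az":0,"hand":0.3},
  {"x":0,"y":0.032,"z":-0.078,"ax":0,"ay":0,"az":0,"hand":0.3},
  {"x":0,"y":0.032,"z":-0.078,"ax":0,"ay":0,"az":0,"hand":0.3},
  {"x":0,"y":0.032,"z":-0.078,"ax":0,"ay":0,"az":0,"hand":0.3},
])

```text
clock: 53.78
tcp_pos: [0.5274, -0.3471, 0.172]
orientation: [0.002, 1.0, -0.018, 0.003]
wrist_force: [0.8, 0.3, -2.0]
finger_gap: 0.0332
```

Run:
```python
from h import *
st()
print(delta([.4498,-.397,.16],down(np.radians(-82))))
```

```text
t 53.78 tcp [ 0.5274 -0.3471  0.172 ] q [-0.709  0.437  0.082  1.207  0.     0.898] gap 0.0332 F [ 0.8  0.3 -2. ]
   tool az -38.2 pitch 89.53 jaw az -2.11 jaw z 0.0067
(array([-0.0758,  0.0526,  0.0117]), array([-6.0000e-04, -8.9000e-03,  1.3944e+00]))
```

Call:
carry_out([
  {"x":-0.076,"y":0.053,"z":0.01,"ax":0,"ay":-0.009,"az":1.394,"hand":0.3},
  {"x":-0.076,"y":0.053,"z":0.01,"ax":0,"ay":-0.009,"az":1.394,"hand":0.3},
  {"x":-0.076,"y":0.053,"z":0.01,"ax":0,"ay":-0.009,"az":1.394,"hand":0.3},
  {"x":-0.076,"y":0.053,"z":0.01,"ax":0,"ay":-0.009,"az":1.394,"hand":0.3},
  {"x":-0.076,"y":0.053,"z":0.01,"ax":0,"ay":-0.009,"az":1.394,"hand":0.3},
  {"x":-0.076,"y":0.053,"z":0.01,"ax":0,"ay":-0.009,"az":1.394,"hand":0.3},
  {"x":-0.076,"y":0.053,"z":0.01,"ax":0,"ay":-0.009,"az":1.394,"hand":0.3},
  {"x":-0.076,"y":0.053,"z":0.01,"ax":0,"ay":-0.009,"az":1.394,"hand":0.3},
  {"x":-0.076,"y":0.053,"z":0.01,"ax":0,"ay":-0.009,"az":1.394,"hand":0.3},
  {"x":-0.076,"y":0.053,"z":0.01,"ax":0,"ay":-0.009,"az":1.394,"hand":0.3},
  {"x":-0.076,"y":0.053,"z":0.01,"ax":0,"ay":-0.009,"az":1.394,"hand":0.3},
  {"x":-0.076,"y":0.053,"z":0.01,"ax":0,"ay":-0.009,"az":1.394,"hand":0.3},
])

```text
clock: 54.78
tcp_pos: [0.449, -0.396, 0.16]
orientation: [-0.001, 0.754, -0.657, -0.002]
wrist_force: [-0.1, -0.2, -2.3]
finger_gap: 0.0328
```

```bash
python3 look.py w41
python3 - <<'E'
from h import *
st()
print(delta([.4498,-.397,.06],down(np.radians(-83))))
E
```

```text
54.7833 [ 0.44898574 -0.39598511  0.16004707] [-8.5710e-01  3.8960e-01 -2.0000e-02  1.1645e+00  7.0000e-04  2.1477e+00] 0.03276108650676626
t 54.83 tcp [ 0.449  -0.3962  0.1602] q [-8.570e-01  3.900e-01 -2.000e-02  1.165e+00  1.000e-03  2.144e+00] gap 0.0329 F [-0.6 -0.5 -1.7]
   tool az 118.87 pitch 89.82 jaw az -81.96 jaw z -0.0029
(array([ 0.0012, -0.0007,  0.1002]), array([0.0011, 0.0029, 0.0182]))
```

View pics/w41.png

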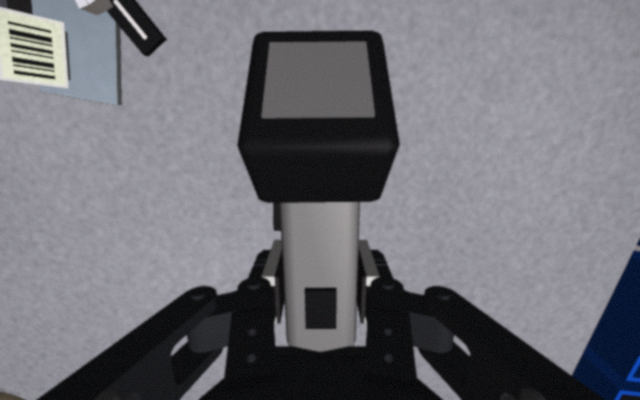

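Call:
carry_out([
  {"x":0.001,"y":-0.001,"z":0.035,"ax":0.001,"ay":0.003,"az":0.018,"hand":0.3},
  {"x":0.001,"y":-0.001,"z":0.07,"ax":0.001,"ay":0.003,"az":0.018,"hand":0.3},
  {"x":0.001,"y":-0.001,"z":0.1,"ax":0.001,"ay":0.003,"az":0.018,"hand":0.3},
  {"x":0.001,"y":-0.001,"z":0.125,"ax":0.001,"ay":0.003,"az":0.018,"hand":0.3},
  {"x":0.001,"y":-0.001,"z":0.138,"ax":0.001,"ay":0.003,"az":0.018,"hand":0.3},
  {"x":0.001,"y":-0.001,"z":0.142,"ax":0.001,"ay":0.003,"az":0.018,"hand":0.3},
  {"x":0.001,"y":-0.001,"z":0.142,"ax":0.001,"ay":0.003,"az":0.018,"hand":0.3},
])

```text
clock: 55.42
tcp_pos: [0.4489, -0.3952, 0.0164]
orientation: [-0.0, 0.75, -0.662, -0.002]
wrist_force: [-0.0, 0.4, -2.6]
finger_gap: 0.033
```

```bash
python3 look.py w42
python3 - <<'E'
from h import *
st()
print(delta([.4498,-.397,.0125],down(np.radians(-83))))
cv2.imwrite("pics/side42.png",viewer.read_camera("side")[:,:,::-1])
crop("pics/side42c.png","pics/side42.png",220,250,380,380,5)
E
```

```text
55.4167 [ 0.44891023 -0.39516422  0.01636677] [-8.559e-01  5.052e-01 -2.195e-01  8.499e-01 -1.000e-04  2.161e+00] 0.03304189164069724
t 55.47 tcp [ 0.4498 -0.3962  0.0179] q [-0.856  0.504 -0.218  0.851 -0.     2.161] gap 0.0329 F [ 0.3 -0.2 -1.7]
   tool az 136.04 pitch 89.94 jaw az -82.89 jaw z -0.0009
(array([0.0008, 0.0001, 0.0054]), array([0.0007, 0.0009, 0.002 ]))
```

View pics/w42.png

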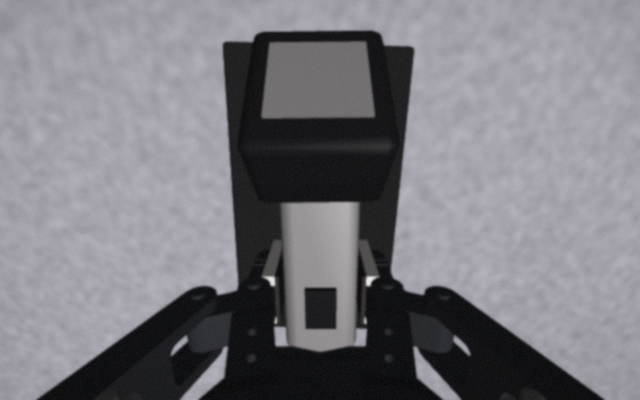

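View pics/side42c.png

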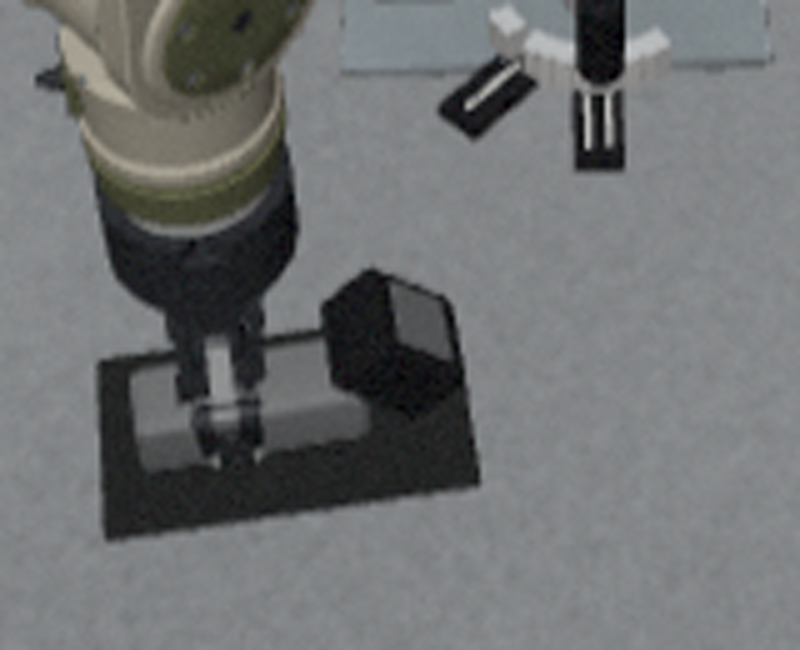

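Well over the pad. Lower the last few mm.

Call:
carry_out([
  {"x":0,"y":0,"z":0.003,"ax":0,"ay":0,"az":0,"hand":0.3},
  {"x":0,"y":0,"z":0.005,"ax":0,"ay":0,"az":0,"hand":0.3},
  {"x":0,"y":0,"z":0.006,"ax":0,"ay":0,"az":0,"hand":0.3},
  {"x":0,"y":0,"z":0.006,"ax":0,"ay":0,"az":0,"hand":0.3},
])

```text
clock: 55.85
tcp_pos: [0.4505, -0.3971, 0.0133]
orientation: [0.0, 0.75, -0.662, 0.001]
wrist_force: [-0.8, 0.8, -1.9]
finger_gap: 0.0332
```

Run:
```python
from h import *
st()
```

```text
t 55.85 tcp [ 0.4505 -0.3971  0.0133] q [-0.856  0.509 -0.223  0.838 -0.     2.162] gap 0.0332 F [-0.8  0.8 -1.9]
   tool az -51.72 pitch 89.91 jaw az -82.9 jaw z 0.0014
```

Call:
carry_out([
  {"x":0,"y":0,"z":0.001,"ax":0,"ay":0,"az":0,"hand":0.3},
  {"x":0,"y":0,"z":0.002,"ax":0,"ay":0,"az":0,"hand":0.3},
  {"x":0,"y":0,"z":0.002,"ax":0,"ay":0,"az":0,"hand":0.3},
])

```text
clock: 56.1
tcp_pos: [0.4507, -0.3972, 0.0128]
orientation: [0.0, 0.75, -0.662, 0.001]
wrist_force: [-2.8, 2.5, 7.1]
finger_gap: 0.033
```

Run:
```python
from h import *
st()
```

```text
t 56.1 tcp [ 0.4507 -0.3972  0.0128] q [-0.856  0.509 -0.224  0.836 -0.     2.161] gap 0.033 F [-2.8  2.5  7.1]
   tool az -51.14 pitch 89.85 jaw az -82.89 jaw z 0.0022
```

Contact. Release and rise.

Call:
carry_out([
  {"x":0,"y":0,"z":0,"ax":0,"ay":0,"az":0,"hand":0.45},
  {"x":0,"y":0,"z":0,"ax":0,"ay":0,"az":0,"hand":0.55},
  {"x":0,"y":0,"z":0,"ax":0,"ay":0,"az":0,"hand":0.7},
  {"x":0,"y":0,"z":0,"ax":0,"ay":0,"az":0,"hand":0.7},
  {"x":0,"y":0,"z":0,"ax":0,"ay":0,"az":0,"hand":0.7},
  {"x":0,"y":0,"z":-0.03,"ax":0,"ay":0,"az":0,"hand":0.7},
  {"x":0,"y":0,"z":-0.07,"ax":0,"ay":0,"az":0,"hand":0.7},
  {"x":0,"y":0,"z":-0.11,"ax":0,"ay":0,"az":0,"hand":0.7},
  {"x":0,"y":0,"z":-0.15,"ax":0,"ay":0,"az":0,"hand":0.7},
  {"x":0,"y":0,"z":-0.19,"ax":0,"ay":0,"az":0,"hand":0.7},
  {"x":0,"y":0,"z":-0.25,"ax":0,"ay":0,"az":0,"hand":0.7},
  {"x":0,"y":0,"z":-0.25,"ax":0,"ay":0,"az":0,"hand":0.7},
])

```text
clock: 57.1
tcp_pos: [0.4513, -0.3979, 0.269]
orientation: [0.001, 0.75, -0.662, 0.005]
wrist_force: [0.3, -1.8, 0.8]
finger_gap: 0.0598
```

```bash
python3 look.py w43
python3 - <<'E'
from h import *
st()
cv2.imwrite("pics/side43.png",viewer.read_camera("side")[:,:,::-1])
cv2.imwrite("pics/top43.png",viewer.read_camera("top")[:,:,::-1])
crop("pics/side43c.png","pics/side43.png",210,110,430,370,2.3)
crop("pics/top43c.png","pics/top43.png",270,110,490,285,3.6)
E
```

```text
57.1 [ 0.45131607 -0.39792473  0.2689693 ] [-8.5590e-01  3.5180e-01  1.9190e-01  1.4006e+00 -1.0000e-04  2.1615e+00] 0.05982651107468324
t 57.15 tcp [ 0.452  -0.3987  0.271 ] q [-0.856  0.351  0.195  1.401 -0.     2.162] gap 0.0599 F [ 0.8 -0.2  2.7]
   tool az -49.46 pitch 89.2 jaw az -82.89 jaw z 0.0117
```

View pics/w43.png

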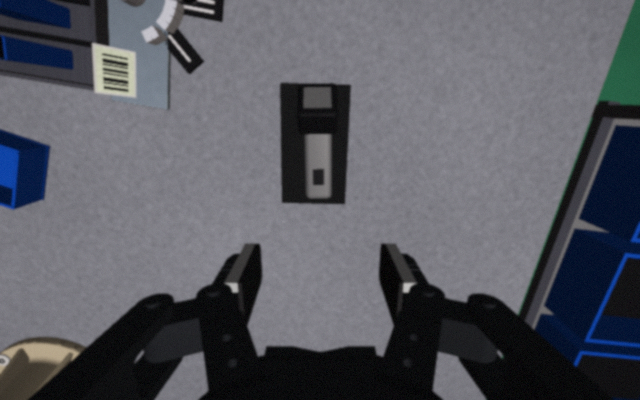

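View pics/side43c.png

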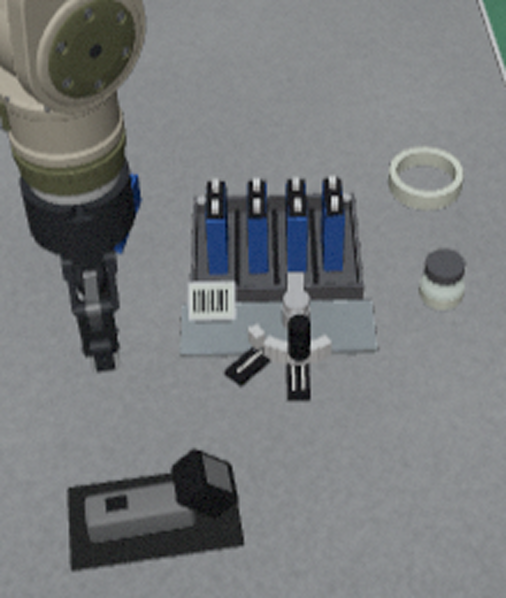

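View pics/top43c.png

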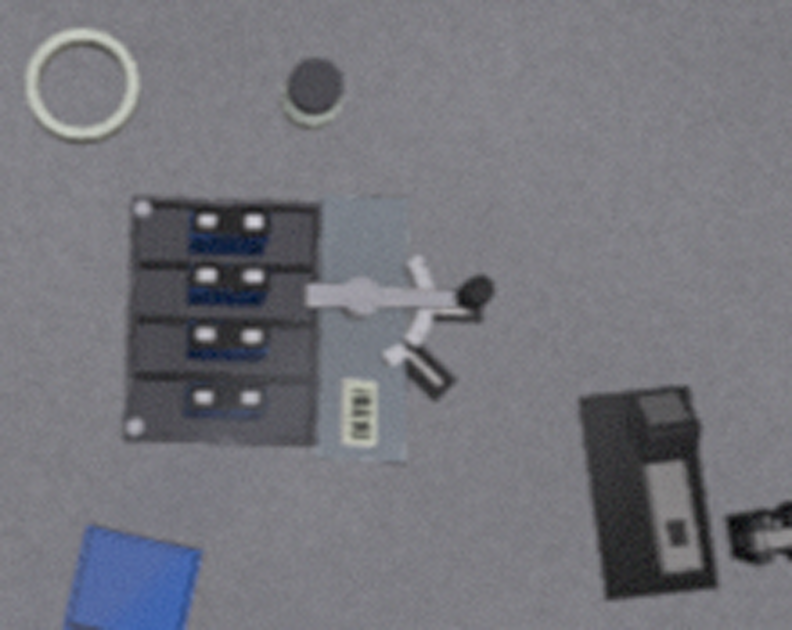

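Run:
```python
from workcell import env
print(env.hand_in())
```

```text
the job is handed in; nothing more can be done
None
```

The job is done and handed in at about 57 s of the 208 s allowed. No verdict came back.

- **Cells:** all four were on the bench. Each now stands upright with its terminals up, one in each bay. I filled bays 4, 3, 2, 1 in that order, and the last side and top pictures show all four standing.
- **Lever:** I threw it to the load notch before the cells and to the lock notch after them. The pictures show the arm over the one-line plate, then over the two-line plate, within about half a degree of centre by eye.
- **Scanner:** I held it at the computed label pose for a little over 2 s, with the gripper 1–1.5 mm off target. How far forward the scanner sat in the gripper is only known to about 2 mm. No reading confirms that the label was scanned.
- **Scanner on its pad:** it is back upright on the pad, set down until the wrist force rose to about 7 N, then released. I saw no sign that it had been knocked.
- **Bystanders:** the bin, jar and tape look unmoved by eye.

At hand-in the gripper was clear of everything, about 0.27 m above the bench. No check failed. One disagreement came up: an early top-view reading of the scanner's direction was off by about 9°. I had picked the handle's end wrongly, and the wrist-camera measurement I used instead replaced it.

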